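Load the sealing tray and roll its seal strip flat

TASK

Carry every flanged sample holder on the tines of the lifting fork, kept level and never touched by the gripper itself, and stand each in the middle of its own grey bay on the tray. When all are loaded, roll the two-wheel hand roller firmly along the strip on the tray's front edge until all its segments are seated flat; press on the strip and tray with nothing else. Leave both tools standing upright on the rubber mats (either tool on either mat, well on it) and do not disturb the other things on the bench.

Things in the scene. Friction and masses are not known exactly. Their poses are not given: they have to be found in the camera images.
- tray: fixed aluminium tray 102 x 208 mm; origin under its centre on the worktop, x away from the robot, y to the left along the strip, z up. Flat deck, top at 10 mm. Along the front (centre line x = -35 mm) the seal strip lies between two dark steel rails, 29 mm over both, 206 mm long, tops at 19 mm.
- bay_0 (a point): centre, at deck level, of the right-hand of three round grey bays (60 mm across, flush with the deck), 60 mm behind the strip's centre line, 66 mm apart
- bay_1 (a point): centre, at deck level, of the middle of three round grey bays (60 mm across, flush with the deck), 60 mm behind the strip's centre line, 66 mm apart
- bay_2 (a point): centre, at deck level, of the left-hand of three round grey bays (60 mm across, flush with the deck), 60 mm behind the strip's centre line, 66 mm apart
- strip_right (a point): right-hand (tray -y) end of the black seal strip, on its centre line, at the height its top has when seated flat (20 mm above the worktop). The strip is 14 mm wide and 180 mm long; beyond each end is 13 mm of steel at rail height (19 mm).
- strip_left (a point): left-hand (tray +y) end of the strip, likewise
- strip_0 (a joint): how far strip segment 0 (36 mm long, segments counted 0 to 4 from the right-hand end) is pressed down, m: 0 proud by 5 mm, 0.005 seated flat at its stop. Needs about 8 N to move and stays where it is left.
- strip_1 (a joint): how far strip segment 1 (36 mm long, segments counted 0 to 4 from the right-hand end) is pressed down, m: 0 proud by 5 mm, 0.005 seated flat at its stop. Needs about 8 N to move and stays where it is left.
- strip_2 (a joint): how far strip segment 2 (36 mm long, segments counted 0 to 4 from the right-hand end) is pressed down, m: 0 proud by 5 mm, 0.005 seated flat at its stop. Needs about 8 N to move and stays where it is left.
- strip_3 (a joint): how far strip segment 3 (36 mm long, segments counted 0 to 4 from the right-hand end) is pressed down, m: 0 proud by 5 mm, 0.005 seated flat at its stop. Needs about 8 N to move and stays where it is left.
- strip_4 (a joint): how far strip segment 4 (36 mm long, segments counted 0 to 4 from the right-hand end) is pressed down, m: 0 proud by 5 mm, 0.005 seated flat at its stop. Needs about 8 N to move and stays where it is left.
- mat_a: fixed black rubber mat 80 (x) x 90 (y) mm, 2 mm thick; origin under its centre. One tool starts on each mat.
- mat_b: the other mat, the same
- fork: loose steel lifting fork, 0.22 kg, standing on its flat blade; origin on the handle's axis at the blade's underside; x along the tines, z up. Black handle 30 (x) x 14 (y) mm from 35 to 97 mm height, gripped from above across y. Blade 5 mm thick: heel from x = -18 to +18 mm, 46 mm wide; two tines from there to x = +65 mm, 28 mm apart inside, 46 mm over both.
- roller: loose two-wheel hand roller, 0.49 kg, standing on its wheels; origin midway between the wheels at ground level; it rolls along its own x, z up. Steel wheels 36 mm diameter, 29 mm wide, free to turn, axles at x = -21 and +21 mm; frame 66 x 37 mm, up to 49 mm height; black handle 24 (x) x 28 (y) mm from 53 to 115 mm height.
- holder_a: loose turned aluminium sample holder, 0.11 kg, like a spool (2 or 3 are present): foot 40 mm across and 7 mm high, stem 22 mm diameter, flange 56 mm diameter from 30 to 34 mm height, copper boss 26 mm diameter to 39 mm. Origin at the centre of its underside, z up. The fork's tines pass either side of the stem under the flange.
- holder_b: loose turned aluminium sample holder, 0.11 kg, like a spool (2 or 3 are present): foot 40 mm across and 7 mm high, stem 22 mm diameter, flange 56 mm diameter from 30 to 34 mm height, copper boss 26 mm diameter to 39 mm. Origin at the centre of its underside, z up. The fork's tines pass either side of the stem under the flange.
- holder_c: loose turned aluminium sample holder, 0.11 kg, like a spool (2 or 3 are present): foot 40 mm across and 7 mm high, stem 22 mm diameter, flange 56 mm diameter from 30 to 34 mm height, copper boss 26 mm diameter to 39 mm. Origin at the centre of its underside, z up. The fork's tines pass either side of the stem under the flange.
- usb_stick: bystander: black usb stick 16 x 48 x 8 mm lying flat
- vial_amber: bystander: amber vial 27 mm across, 56 mm high

How it is judged:
By the outcome, as a careful person would: the job done as asked, in the order asked, and still so for the second after the job is handed in, with the robot touching nothing.
Of holder_a, holder_b, holder_c only 2 to 3 are there at a start; the rules pass over those that are not, and their reading is None.
At some moment in a run one of fork may be knocked a few centimetres aside while the robot is not near it.
It also fails if it takes over 210 s, if anything falls off the work surface, if the arm or the gripper's body presses on something with over 40 N, if the wrist force passes 120 N, or if a joint passes its speed limit or range.

ROBOT

A 6-joint arm with a two-finger parallel gripper is mounted at the origin on a cart in front of the work surface, level with it; the furniture and walls round the work are solid. World frame = base frame: x ahead of the robot, y to its left, z up, the work surface at z = 0. Lengths are in m, angles in rad, forces in N, time in s.
With the tool pointing down it reaches from about 0.325 to 0.775 m from the base axis. Payload 9.3 kg.
Tool frame: the origin (TCP) lies on the centre line of the jaws, within the pads' length; the fingertips stand 19 mm ahead of it and the grasp point (between the pads) is the TCP; y points along the fingers, z is the direction in which the jaws open and shut, and the axes are right-handed (so a half turn about y gives the same grasp; the last joint's range is limited). The gripper opens to 85 mm and grips with 20 to 120 N. Pads are 22 mm wide; open, the fingers measure 114 mm over their backs; the gripper's body (76 mm by 85 mm) begins 54 mm behind the grasp point. The pads swing forward as they close: fully open they stand 13 mm farther back than shut.
Start: joints at [-1.293, 0.259, 0.021, 1.334, 0, 1.418], TCP at [0.23, -0.5, 0.25] pointing down, gripper open.
Joint ranges: [-3.04, 3.04], [-0.91, 1.82], [-1.04, 1.36], [-1.92, 1.95], [-1.52, 1.45], [-3.14, 3.14]. Speed limits (rad/s): [2.22, 2.22, 2.79, 3.14, 3.14, 3.14].

INTERFACE

Orientations are given as a unit quaternion [x, y, z, w].
In Python, from station import manip gives the robot as it stands.
- The arm moves only by the shell command python3 -m handwheel 'ROWS' [OPENING] [FORCE]. ROWS is JSON, a list of rows, each an object of numbers: "dx", "dy", "dz": the shift along the tool's x, y, z in m; "wx", "wy", "wz": the turn, a rotation vector about the tool's x, y, z in rad. In form: [{"dx": .., "dy": .., "dz": .., "wx": .., "wy": .., "wz": ..}, ...]. A call has 1 to 12 rows; each row shifts and turns the commanded pose from where the row before left it, along the tool's axes as they then stand; what a row does not reach is not made up. A row lasts 1/12 s, in which the tool goes at most 41.7 mm and 7.16 degrees, less where a joint would pass 70% of its speed; a pose out of reach is approached as far as the arm can. A call with a gripper value outside its range is refused whole. OPENING is the opening, from 0 (shut) to 1 (fully open), set as the call begins (- or left out, the last holds). The fingers move at their own pace and stop on an object; FORCE is the grip in N (left out, the last holds). Time passes only in rows, so rows that do not move let the fingers close. It gives the time, the measured TCP pose, the force and the opening at its end, in the units of the state.
- manip.get_state(): the state, without advancing time (a new reading comes with each control period).
- manip.grab_frame(name): name is "scene" or "side" or "wrist"; returns a dict with "image" (420x560x3 uint8, red, green, blue), "depth" (420x560 float32, m along the optical axis (not along the pixel's ray), 0 where there is no reading), "fov_y" (degrees; the focal length in pixels is half the picture's height over the tangent of half this angle, whatever the lens; pixels are square), "cx", "cy" (the principal point, pixels), "R" (3x3) and "t" (3): a world point X has camera coordinates R X + t; the wrist camera has in their place "hand_eye" (4x4, takes a point from camera to tool coordinates, whose origin is the TCP and whose axes are the tool frame's). Camera axes: x right, y down, z forward; pixel columns grow to the right and rows downward; lengths in m; the calibration is good to about 2 mm. A picture is of the moment at which its call begins: read the wrist's pose just before it.
- manip.job_done(): hands the job in, once; it reports no verdict.
The state is a dict: "t": time; "joints": joint angles; "dq": joint speeds; "effort": joint torques, N m; "eef_pos": TCP position; "ee_rot": TCP orientation; "force": force on the tool from outside, world axes, zero at the start; "ft_torque": the same for the moment, N m; "grip_width": finger opening in m.
Only numpy, scipy, OpenCV 4.12 (cv2) and the standard library are available. Lean on these libraries where they do the work, as an engineer would, in place of code of your own. Each camera call takes 0.05 s, during which the arm holds its last target.

## Working session

There is one attempt and no reset: what is moved stays moved. The work goes in short steps, Python scripts to look and compute and a shell command to move; the robot and the scene stay as the last step left them, time stands still between calls to the robot, and variables do not carry over. Pictures are saved under pics/ and viewed, and the job is handed in when it is done.

```bash
ls; mkdir -p pics; cat > h.py <<'E'
import numpy as np, cv2
from station import manip
from scipy.spatial.transform import Rotation as Rn
def grab(n,fn=None):
    s=manip.get_state(); f=manip.grab_frame(n)
    if fn: cv2.imwrite('pics/'+fn,f['image'][:,:,::-1])
    h=f['image'].shape[0]; F=h/2/np.tan(np.radians(f['fov_y'])/2); f['F']=F
    if 'R' in f: R=np.array(f['R']);t=np.array(f['t']); f['Rc']=R.T; f['o']=-R.T@t
    else:
        H=np.array(f['hand_eye']); Rt=Rn.from_quat(s['ee_rot']).as_matrix()
        f['Rc']=Rt@H[:3,:3]; f['o']=Rt@H[:3,3]+np.array(s['eef_pos'])
    return f
def onplane(f,u,v,z):
    d=f['Rc']@np.array([(u-f['cx'])/f['F'],(v-f['cy'])/f['F'],1.]); k=(z-f['o'][2])/d[2]; return f['o']+k*d
def cloud(f):
    D=f['depth']; v,u=np.indices(D.shape)
    c=np.stack([(u-f['cx'])/f['F']*D,(v-f['cy'])/f['F']*D,D],-1)
    P=c@f['Rc'].T+f['o']; P[D==0]=np.nan; return P
def proj(f,X):
    c=f['Rc'].T@(np.array(X)-f['o']); return f['cx']+f['F']*c[0]/c[2], f['cy']+f['F']*c[1]/c[2]
E
python3 - <<'E'
from h import *
s=manip.get_state(); print(s)
for n in ['scene','side','wrist']:
    f=grab(n,n+'0.png'); print(n,f['fov_y'],f['cx'],f['cy'],f['o'],f['Rc'][:,2])
E
```

```text
pics
{'t': 0.0, 'joints': array([-1.29258740e+00,  2.59177133e-01,  2.07637683e-02,  1.33372491e+00,
        7.81412923e-06,  1.41816422e+00]), 'dq': array([ 3.47590004e-04, -3.00987655e-04,  3.35806333e-04,  3.04186316e-05,
        5.89911330e-05, -1.82287970e-03]), 'effort': array([-9.47555272e-04, -5.55642164e+01,  3.44526386e+01,  1.36285581e-02,
       -2.21489854e-04, -1.37508624e-05]), 'eef_pos': array([ 0.22960729, -0.49948854,  0.24967514]), 'ee_rot': array([-0.15117688,  0.69123667, -0.69028929,  0.15112286]), 'force': array([ 0.48286064,  0.357893  , -0.74284472]), 'ft_torque': array([-0.02029681,  0.02232983, -0.01707776]), 'grip_width': 0.08524722259817016}
scene 51.7369097026575 275.76093688641396 210.4364659911037 [2.60573643e-04 5.10599354e-01 6.50307814e-01] [ 0.56043215 -0.54133365 -0.62679636]
side 47.962486876344386 278.1402693771333 206.1004346618835 [0.09978012 0.75212564 0.61833921] [ 0.39927571 -0.73764826 -0.54447585]
wrist 63.82398942113878 281.5402807066493 212.60929361664412 [ 0.30142262 -0.46625734  0.37417173] [-0.2795663  -0.12657158 -0.95174698]
```

View pics/scene0.png

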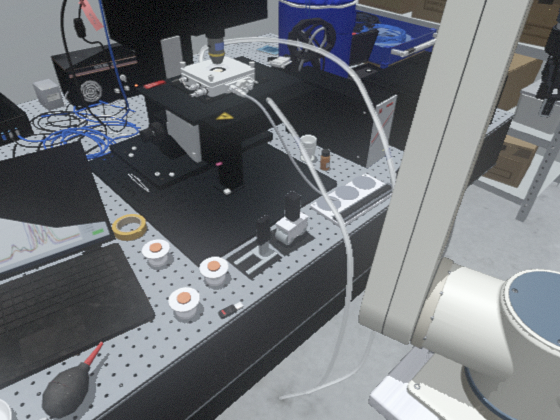

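View pics/side0.png

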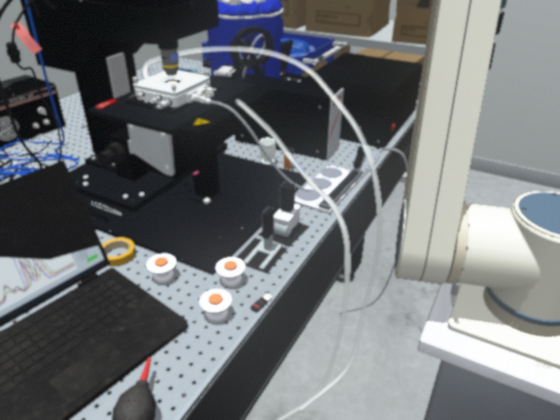

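View pics/wrist0.png

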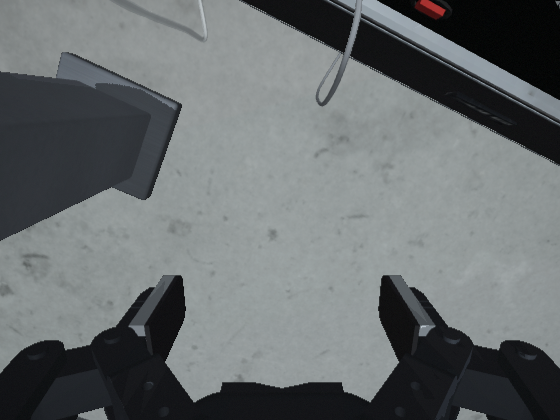

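The scene view shows three holders (155,252), (214,270), (184,301), the fork at (264,245), the roller at (292,220), the tray at (350,195), the vial at (325,160) and the usb stick at (231,310). Next: measuring their positions.

```bash
python3 - <<'E'
from h import *
for n in ['scene','side']:
    f=grab(n); P=cloud(f); np.save(n+'P.npy',P); I=f['image'].astype(int)
    hsv=cv2.cvtColor(f['image'],cv2.COLOR_RGB2HSV)
    m=((hsv[...,0]<15)&(hsv[...,1]>120)&(hsv[...,2]>120)).astype(np.uint8)
    k,l,st,c=cv2.connectedComponentsWithStats(m)
    for i in range(1,k):
        if st[i,4]>25:
            u,v=c[i]; print(n,'orange',c[i].round(1),st[i,4],onplane(f,u,v,.039).round(4),np.nanmedian(P[l==i],0).round(3))
    im=f['image'][130:330,130:400] if n=='scene' else f['image'][130:330,130:400]
    cv2.imwrite(f'pics/{n}_z.png',cv2.resize(im,None,fx=2.9,fy=2.9,interpolation=cv2.INTER_CUBIC)[:,:,::-1])
    # heights map in work area
    for x in np.arange(.3,.85,.05):
        r=[]
        for y in np.arange(-.5,.5,.1):
            q=(abs(P[...,0]-x)<.025)&(abs(P[...,1]-y)<.05)
            r.append('%5.2f'%np.nanmax(P[q][:,2]) if q.sum()>3 else '  -  ')
        print('%.2f'%x,r)
E
```

```text
0.30 ['  -  ', '  -  ', '  -  ', '-0.79', '  -  ', '  -  ', '  -  ', '  -  ', '  -  ', '  -  ']
0.35 ['-0.15', '-0.79', '-0.79', ' 0.13', ' 0.00', '  -  ', '  -  ', '  -  ', '  -  ', '  -  ']
0.40 ['-0.79', '-0.79', ' 0.02', ' 0.19', ' 0.07', ' 0.00', ' 0.00', ' 0.01', ' 0.00', ' 0.00']
0.45 ['-0.79', ' 0.03', ' 0.22', ' 0.22', ' 0.09', ' 0.11', ' 0.01', ' 0.01', ' 0.04', ' 0.01']
0.50 [' 0.17', ' 0.00', ' 0.25', ' 0.22', ' 0.13', ' 0.12', ' 0.10', ' 0.04', ' 0.04', ' 0.04']
0.55 [' 0.18', ' 0.19', ' 0.27', ' 0.03', ' 0.17', ' 0.02', ' 0.02', ' 0.04', ' 0.02', ' 0.02']
0.60 [' 0.18', ' 0.19', ' 0.29', ' 0.02', ' 0.21', ' 0.02', ' 0.02', ' 0.04', ' 0.04', ' 0.02']
0.65 [' 0.18', ' 0.19', ' 0.30', ' 0.21', ' 0.24', ' 0.21', ' 0.02', ' 0.04', ' 0.04', ' 0.02']
0.70 [' 0.18', ' 0.19', ' 0.30', ' 0.21', ' 0.23', ' 0.22', ' 0.02', ' 0.02', ' 0.05', ' 0.02']
0.75 [' 0.29', ' 0.32', ' 0.31', ' 0.21', ' 0.24', ' 0.22', ' 0.21', ' 0.02', ' 0.17', ' 0.14']
0.80 [' 0.36', ' 0.33', ' 0.30', ' 0.42', ' 0.43', ' 0.44', ' 0.21', ' 0.02', ' 0.23', ' 0.23']
side orange [104.8 103.6] 78 [ 1.3407 -0.308
[... 674 characters left out ...]
, ' 0.03', ' 0.04', ' 0.00']
0.50 [' 0.17', ' 0.03', ' 0.25', ' 0.22', ' 0.13', ' 0.12', ' 0.10', ' 0.04', ' 0.04', ' 0.03']
0.55 [' 0.17', ' 0.19', ' 0.27', ' 0.03', ' 0.17', ' 0.02', ' 0.02', ' 0.04', ' 0.02', ' 0.02']
0.60 [' 0.17', ' 0.19', ' 0.29', ' 0.02', ' 0.21', ' 0.02', ' 0.02', ' 0.04', ' 0.04', ' 0.02']
0.65 [' 0.17', ' 0.19', ' 0.30', ' 0.21', ' 0.24', ' 0.21', ' 0.02', ' 0.04', ' 0.04', ' 0.02']
0.70 [' 0.17', ' 0.19', ' 0.30', ' 0.21', ' 0.23', ' 0.22', ' 0.02', ' 0.02', ' 0.05', ' 0.02']
0.75 ['  -  ', ' 0.32', ' 0.30', ' 0.21', ' 0.23', ' 0.21', ' 0.21', ' 0.02', ' 0.17', ' 0.14']
0.80 [' 0.38', ' 0.33', ' 0.30', ' 0.43', ' 0.45', ' 0.45', ' 0.21', ' 0.02', ' 0.23', ' 0.23']
```

View pics/scene_z.png

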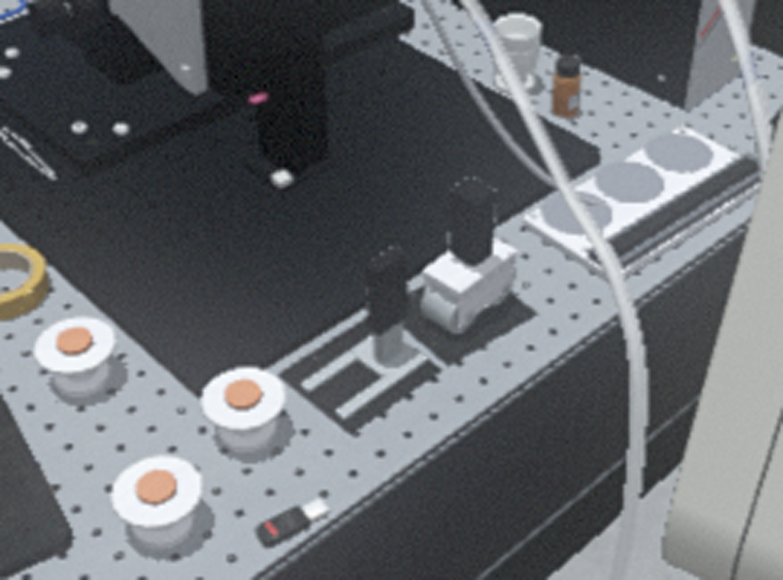

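View pics/side_z.png

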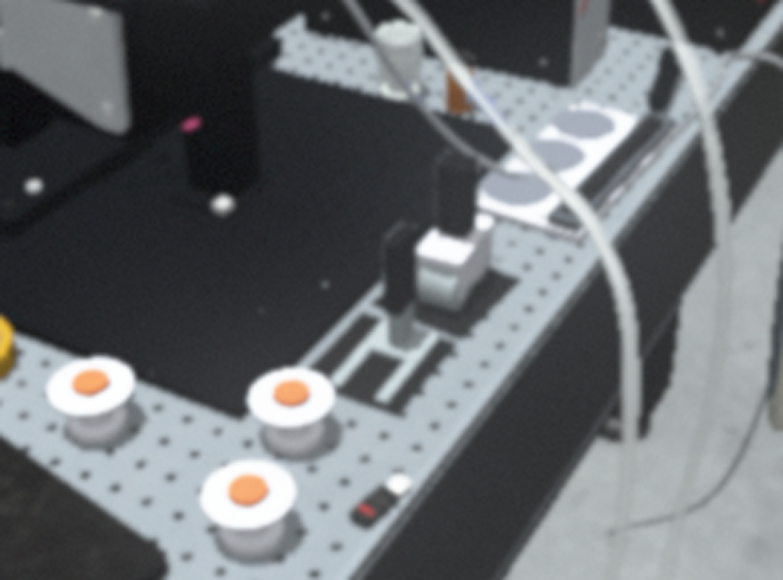

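The zooms show the tools and the tray clearly, but a hose hangs across the view of the tray. I'll make a top-down raster of the measured points, and list the hose points.

```bash
python3 - <<'E'
from h import *
for n in ['scene','side']:
    f=grab(n); P=cloud(f); I=f['image']
    # ortho x .3-.8 -> rows up, y +.35..-.5 cols ; 1px=1mm
    im=np.zeros((500,850,3),np.uint8); hm=np.full((500,850),-1.)
    U=8
    Pb=cv2.resize(P.astype(np.float32),None,fx=4,fy=4,interpolation=cv2.INTER_NEAREST) if 0 else P
    ok=~np.isnan(P[...,0])&(P[...,2]<.6)&(P[...,2]>-.02)
    X=P[ok];C=I[ok]; o=np.argsort(X[:,2]);X=X[o];C=C[o]
    r=np.round((.8-X[:,0])*1000).astype(int);c=np.round((.35-X[:,1])*1000).astype(int)
    g=(r>=1)&(r<499)&(c>=1)&(c<849)
    for a in (-1,0,1):
        for b in (-1,0,1): im[r[g]+a,c[g]+b]=C[g]
    for k in range(9):
        cv2.putText(im,'%.1f'%(.35-k*.1),(k*100,495),0,.35,(255,255,0)); cv2.line(im,(k*100,480),(k*100,500),(255,255,0))
    for k in range(5): cv2.line(im,(0,k*100),(10,k*100),(255,255,0))
    cv2.imwrite(f'pics/ortho_{n}.png',im[:,50:,::-1])
    # hose
    W=(I.min(-1)>110)&ok&(P[...,2]>.06)&(P[...,0]<.7)
    Q=P[W]
    for y in np.arange(-.5,0,.04):
        q=Q[abs(Q[:,1]-y)<.02]
        if len(q): print(n,'y%.2f'%y,len(q),'x',q[:,0].min().round(2),q[:,0].max().round(2),'z',q[:,2].min().round(2),q[:,2].max().round(2))
E
```

```text
scene y-0.50 5 x 0.26 0.7 z 0.16 0.36
scene y-0.46 26 x 0.2 0.22 z 0.25 0.3
scene y-0.42 236 x 0.54 0.64 z 0.06 0.19
scene y-0.38 240 x 0.54 0.61 z 0.06 0.19
scene y-0.34 123 x 0.53 0.57 z 0.06 0.19
scene y-0.30 333 x 0.53 0.7 z 0.06 0.3
scene y-0.26 303 x 0.45 0.7 z 0.06 0.26
scene y-0.22 349 x 0.37 0.47 z 0.11 0.21
scene y-0.18 29 x 0.37 0.68 z 0.1 0.17
scene y-0.14 41 x 0.56 0.7 z 0.06 0.21
scene y-0.10 894 x 0.42 0.7 z 0.06 0.24
scene y-0.06 252 x 0.02 0.44 z 0.06 0.53
scene y-0.02 1380 x 0.01 0.48 z 0.06 0.54
side y-0.50 57 x 0.19 0.67 z 0.06 0.43
side y-0.46 17 x 0.19 0.2 z 0.31 0.43
side y-0.42 81 x 0.19 0.6 z 0.06 0.34
side y-0.38 126 x 0.54 0.57 z 0.06 0.19
side y-0.34 83 x 0.54 0.54 z 0.06 0.19
side y-0.30 328 x 0.54 0.7 z 0.06 0.3
side y-0.26 275 x 0.45 0.7 z 0.06 0.26
side y-0.22 344 x 0.35 0.47 z 0.06 0.21
side y-0.18 111 x 0.35 0.69 z 0.06 0.21
side y-0.14 19 x 0.56 0.69 z 0.06 0.21
side y-0.10 868 x 0.42 0.7 z 0.06 0.24
side y-0.06 177 x 0.01 0.68 z 0.06 0.31
side y-0.02 539 x 0.01 0.48 z 0.06 0.34
```

View pics/ortho_scene.png

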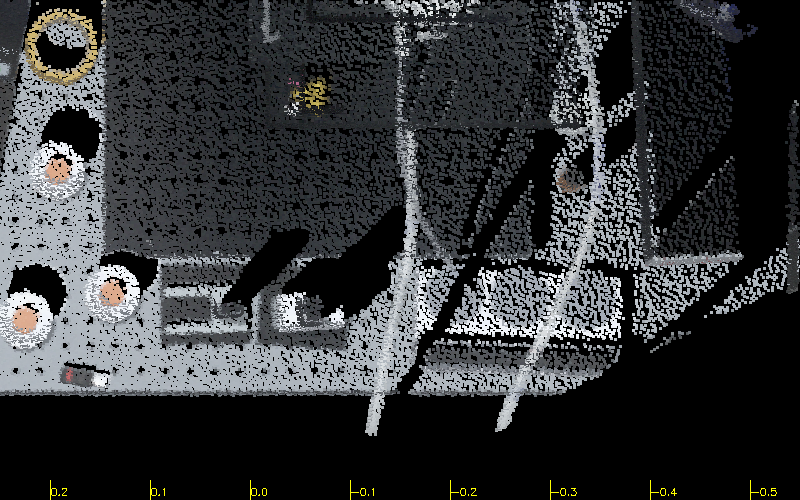

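View pics/ortho_side.png

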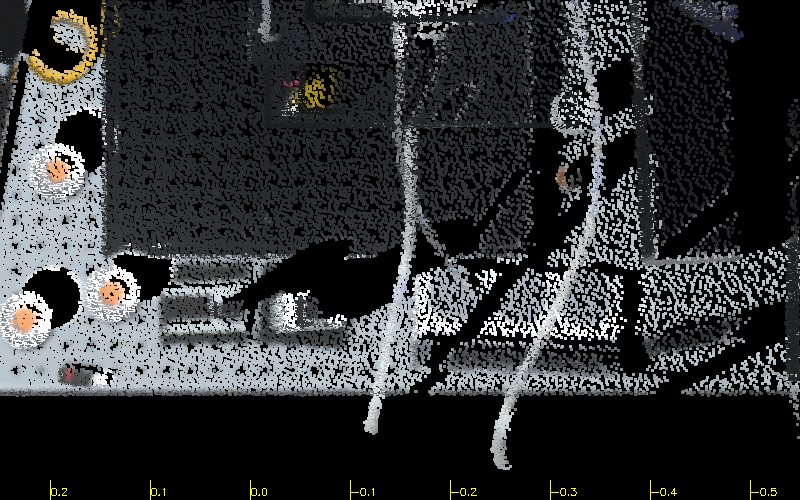

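Holders lie near (0.506,0.191), (0.480,0.278) and (0.628,0.246). The slab behind is about 20 mm high, and a low hose passes over the tray. Next I'll check the tool axes and refine the other positions.

```bash
cat >> h.py <<'E'
def delta(p,yaw=None):
    """world target -> tool-frame shift; yaw: heading (deg) of tool x axis in world"""
    s=manip.get_state(); R=Rn.from_quat(s['ee_rot']).as_matrix()
    d=R.T@(np.array(p)-s['eef_pos']); hd=np.degrees(np.arctan2(R[1,0],R[0,0]))
    print('tool d mm',(d*1000).round(1),'x-heading',round(hd,2),'tilt(y axis)',R[:,1].round(4),'pos',np.round(s['eef_pos'],4),'j',np.round(s['joints'],2),'t',s['t'])
E
python3 - <<'E'
from h import *
s=manip.get_state();print(Rn.from_quat(s['ee_rot']).as_matrix().round(3))
f=grab('wrist');print(np.array(f['hand_eye']).round(3))
delta([.45,.0,.35])
P=np.load('sceneP.npy');Q=np.load('sideP.npy')
# slab height, tray edges
for p in (P,Q):
    q=p[(abs(p[...,0]-.60)<.03)&(abs(p[...,1]-.1)<.05)]; print('slab',np.percentile(q[:,2],[5,50,95]).round(4))
    q=p[(abs(p[...,0]-.45)<.3)&(abs(p[...,1]-.21)<.3)&(p[...,2]<.025)&(p[...,2]>.012)]
    print('slab left y',np.percentile(q[(q[:,0]>.56)&(q[:,0]<.68)][:,1],[90,98,100]).round(4),'front x',np.percentile(q[(q[:,1]<.1)][:,0],[0,1,3]).round(4))
E
```

```text
[[-0.909 -0.     0.418]
 [-0.418  0.    -0.909]
 [-0.    -1.    -0.   ]]
[[ 0.001  0.952  0.307 -0.079]
 [ 0.    -0.307  0.952 -0.124]
 [ 1.    -0.001 -0.001 -0.   ]
 [ 0.     0.     0.     1.   ]]
tool d mm [-408.9  -99.7 -362. ] x-heading -155.32 tilt(y axis) [-1.e-04  2.e-04 -1.e+00] pos [ 0.2296 -0.4997  0.2502] j [-1.29  0.26  0.02  1.33 -0.    1.42] t 0.4
slab [-0.801  -0.5979  0.0206]
slab left y [0.4811 0.5043 0.51  ] front x [0.3775 0.3914 0.4752]
slab [0.0003 0.0172 0.0191]
slab left y [0.4852 0.5052 0.51  ] front x [0.3801 0.4682 0.4807]
```

```bash
python3 -m handwheel '[{"dx":-0.029,"dy":-0.009,"dz":-0.026},{"dx":-0.029,"dy":-0.009,"dz":-0.026},{"dx":-0.029,"dy":-0.009,"dz":-0.026},{"dx":-0.029,"dy":-0.009,"dz":-0.026},{"dx":-0.029,"dy":-0.009,"dz":-0.026},{"dx":-0.029,"dy":-0.009,"dz":-0.026},{"dx":-0.029,"dy":-0.008,"dz":-0.026},{"dx":-0.029,"dy":-0.008,"dz":-0.026},{"dx":-0.029,"dy":-0.008,"dz":-0.026},{"dx":-0.029,"dy":-0.008,"dz":-0.026},{"dx":-0.029,"dy":-0.008,"dz":-0.026},{"dx":-0.029,"dy":-0.008,"dz":-0.026}]'
python3 -m handwheel '[{"wy":-0.114},{"wy":-0.114},{"wy":-0.114},{"wy":-0.114},{"wy":-0.114},{"wy":-0.114},{"wy":-0.114},{"wy":-0.114},{"wy":-0.114},{"wy":-0.114}]'
python3 - <<'E'
from h import *
grab('wrist','w1.png'); delta([.47,.05,.30])
E
```

```text
tool d mm [-447.9  -49.7 -399.2] x-heading -155.32 tilt(y axis) [-0.  0. -1.] pos [ 0.2297 -0.4997  0.2503] j [-1.29  0.26  0.02  1.33  0.    1.42] t 0.45schema error: expected keys dx, dy, dz, wx, wy, wz
schema error: expected keys dx, dy, dz, wx, wy, wz
```

View pics/w1.png

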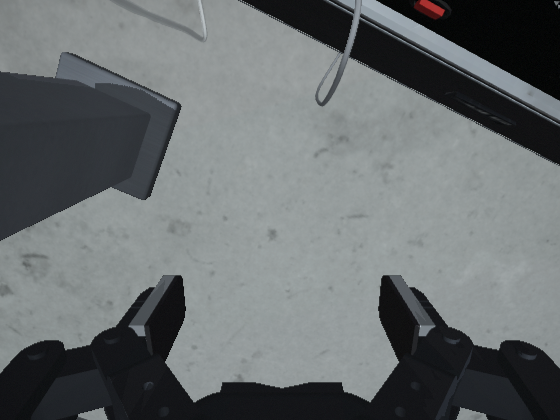

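The call was refused because every row needs all six keys. Nothing moved and the view is unchanged, so I'll send it again.

```bash
python3 -m handwheel '[{"dx":-0.029,"dy":-0.009,"dz":-0.026,"wx":0,"wy":0,"wz":0},{"dx":-0.029,"dy":-0.009,"dz":-0.026,"wx":0,"wy":0,"wz":0},{"dx":-0.029,"dy":-0.009,"dz":-0.026,"wx":0,"wy":0,"wz":0},{"dx":-0.029,"dy":-0.009,"dz":-0.026,"wx":0,"wy":0,"wz":0},{"dx":-0.029,"dy":-0.009,"dz":-0.026,"wx":0,"wy":0,"wz":0},{"dx":-0.029,"dy":-0.009,"dz":-0.026,"wx":0,"wy":0,"wz":0},{"dx":-0.029,"dy":-0.008,"dz":-0.026,"wx":0,"wy":0,"wz":0},{"dx":-0.029,"dy":-0.008,"dz":-0.026,"wx":0,"wy":0,"wz":0},{"dx":-0.029,"dy":-0.008,"dz":-0.026,"wx":0,"wy":0,"wz":0},{"dx":-0.029,"dy":-0.008,"dz":-0.026,"wx":0,"wy":0,"wz":0},{"dx":-0.029,"dy":-0.008,"dz":-0.026,"wx":0,"wy":0,"wz":0},{"dx":-0.029,"dy":-0.008,"dz":-0.026,"wx":0,"wy":0,"wz":0}]'
python3 -m handwheel '[{"dx":0,"dy":0,"dz":0,"wx":0,"wy":-0.114,"wz":0},{"dx":0,"dy":0,"dz":0,"wx":0,"wy":-0.114,"wz":0},{"dx":0,"dy":0,"dz":0,"wx":0,"wy":-0.114,"wz":0},{"dx":0,"dy":0,"dz":0,"wx":0,"wy":-0.114,"wz":0},{"dx":0,"dy":0,"dz":0,"wx":0,"wy":-0.114,"wz":0},{"dx":0,"dy":0,"dz":0,"wx":0,"wy":-0.114,"wz":0},{"dx":0,"dy":0,"dz":0,"wx":0,"wy":-0.114,"wz":0},{"dx":0,"dy":0,"dz":0,"wx":0,"wy":-0.114,"wz":0},{"dx":0,"dy":0,"dz":0,"wx":0,"wy":-0.114,"wz":0},{"dx":0,"dy":0,"dz":0,"wx":0,"wy":-0.114,"wz":0}]'
python3 - <<'E'
from h import *
grab('wrist','w2.png'); delta([.47,.05,.30])
E
```

```text
t: 1.45
eef_pos: [0.4158, -0.069, 0.353]
ee_rot: [0.151, -0.691, 0.691, -0.151]
force: [1.2, -0.2, 0.1]
grip_width: 0.0853
t: 2.28
eef_pos: [0.4155, -0.0709, 0.3524]
ee_rot: [-0.501, 0.499, -0.499, 0.501]
force: [0.5, 0.6, -0.4]
grip_width: 0.0851
tool d mm [-120.1   52.3   56.1] x-heading -89.21 tilt(y axis) [ 1.e-04 -0.e+00 -1.e+00] pos [ 0.4155 -0.0709  0.3523] j [-0.37  0.02 -0.    1.54  0.    1.19] t 2.3333
```

View pics/w2.png

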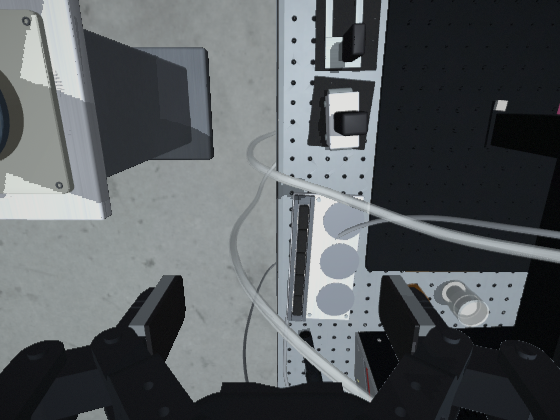

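This wrist view shows the fork at (345,40), the roller at (345,115), the strip at x≈301 px, and the bays at (343,219), (338,261), (334,299). Measuring the tray from it.

```bash
python3 - <<'E'
from h import *
f=grab('wrist'); I=f['image']
hsv=cv2.cvtColor(I,cv2.COLOR_RGB2HSV)
for p in [(338,261),(334,299),(352,228),(320,250),(301,261),(310,261),(292,261),(285,300)]: print(p,I[p[1],p[0]],hsv[p[1],p[0]])
sub=I[180:335,270:390]; cv2.imwrite('pics/tray.png',cv2.resize(sub,None,fx=4.5,fy=3.8,interpolation=cv2.INTER_CUBIC)[:,:,::-1])
E
```

```text
(338, 261) [144 152 164] [108  31 164]
(334, 299) [139 148 160] [107  33 160]
(352, 228) [121 127 134] [106  25 134]
(320, 250) [224 224 222] [ 30   2 224]
(301, 261) [42 43 44] [105  12  44]
(310, 261) [221 222 220] [ 45   2 222]
(292, 261) [101 109 117] [105  35 117]
(285, 300) [150 160 169] [104  29 169]
```

View pics/tray.png

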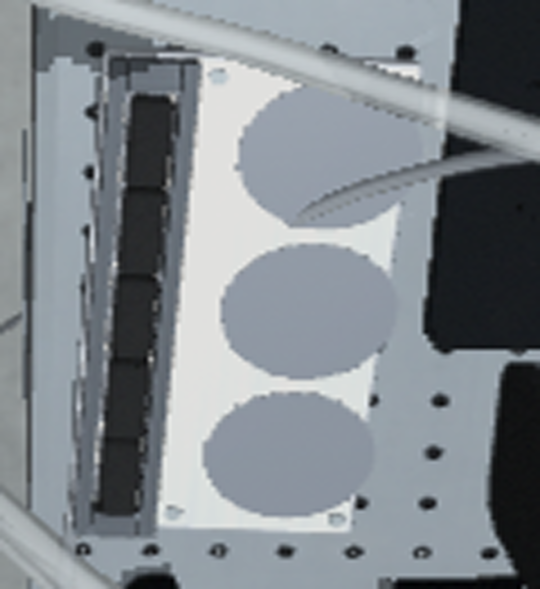

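```bash
python3 - <<'E'
from h import *
f=grab('wrist'); I=f['image'].astype(int)
V=I.max(-1)
# bays: grey blob inside white deck -> dark threshold inside, ellipse fit on contours pixel->plane z=.01
m=((V>110)&(V<180)&(I[...,2]-I[...,0]>8)).astype(np.uint8)
m[:, :312]=0; m[:,385:]=0; m[:195]=0
m=cv2.morphologyEx(m,cv2.MORPH_OPEN,np.ones((5,5)))
C,_=cv2.findContours(m,cv2.RETR_EXTERNAL,cv2.CHAIN_APPROX_NONE)
B=[]
for c in C:
    if cv2.contourArea(c)<400: continue
    W=np.array([onplane(f,u,v,.01)[:2] for u,v in c[:,0]],np.float32)
    (x,y),r=cv2.minEnclosingCircle(W); e=cv2.fitEllipse(W*1000)
    print('bay',cv2.boundingRect(c),x,y,r,'ell',np.round(e[0],1),np.round(e[1],1)); B.append(e[0])
m=((V<60)).astype(np.uint8); m[:190]=0;m[325:]=0;m[:,:285]=0;m[:,318:]=0
k,l,st,c=cv2.connectedComponentsWithStats(m)
pts=[]
for i in range(1,k):
    if st[i,4]>60:
        print(st[i],onplane(f,*c[i],.025).round(4)); 
        v,u=np.where(l==i); pts+=[onplane(f,a,b,.025)[:2] for a,b in zip(u,v)]
pts=np.array(pts,np.float32)*1000
print('strip rect',cv2.minAreaRect(pts))
E
```

```text
bay (312, 203, 71, 176) 0.5169475078582764 -0.2847292721271515 0.15923535823822021 ell [ 517.5 -279.3] [ 99.7 275.2]
[292 205  17 111 985] [ 0.4439 -0.2094  0.025 ]
strip rect ((444.43634033203125, -215.40109252929688), (179.18472290039062, 16.266206741333008), 87.18418884277344)
```

```bash
cat > tray.py <<'E'
from h import *
def tray(f):
    I=f['image'].astype(int); V=I.max(-1)
    w=((V>205)&(I.max(-1)-I.min(-1)<12)).astype(np.uint8); w[:196]=0;w[330:]=0;w[:,:305]=0;w[:,375:]=0
    k,l,st,c=cv2.connectedComponentsWithStats(w); i=1+np.argmax(st[1:,4])
    v,u=np.where(l==i); h=cv2.convexHull(np.stack([u,v],1).astype(np.int32))
    H=np.zeros_like(w); cv2.fillConvexPoly(H,h,1); H=cv2.erode(H,np.ones((3,3)))
    g=((V<185)&(V>100)).astype(np.uint8)*H
    g=cv2.morphologyEx(g,cv2.MORPH_OPEN,np.ones((5,5)))
    C,_=cv2.findContours(g,cv2.RETR_EXTERNAL,cv2.CHAIN_APPROX_NONE)
    for c in C:
        if cv2.contourArea(c)<300: continue
        W=np.array([onplane(f,a,b,.01)[:2] for a,b in c[:,0]],np.float32)*1000
        e=cv2.fitEllipse(W); print('bay',cv2.boundingRect(c),np.round(e[0],1),np.round(e[1],1))
    W=np.array([onplane(f,a,b,.01)[:2] for a,b in h[:,0]],np.float32)*1000
    print('deck rect',cv2.minAreaRect(W))
E
python3 - <<'E'
from tray import *
f=grab('wrist'); tray(f)
E
```

```text
bay (318, 282, 34, 33) [ 499.9 -285.5] [54.6 59.5]
bay (320, 243, 37, 36) [ 502.4 -219.5] [55.5 59.5]
bay (324, 204, 32, 35) [ 498.6 -159.1] [36.5 60.3]
deck rect ((494.386962890625, -220.049072265625), (203.7379608154297, 68.94499206542969), 87.75377655029297)
```

```bash
python3 -m handwheel '[{"dx":-0.03,"dy":0.013,"dz":0.014,"wx":0,"wy":0,"wz":0},{"dx":-0.03,"dy":0.013,"dz":0.014,"wx":0,"wy":0,"wz":0},{"dx":-0.03,"dy":0.013,"dz":0.014,"wx":0,"wy":0,"wz":0},{"dx":-0.03,"dy":0.013,"dz":0.014,"wx":0,"wy":0,"wz":0},{"dx":0,"dy":0,"dz":0,"wx":0,"wy":0,"wz":0}]'
python3 - <<'E'
from h import *
grab('wrist','w3.png'); delta([.47,.05,.30])
E
```

```text
t: 2.9
eef_pos: [0.4723, 0.0529, 0.2976]
ee_rot: [-0.5, 0.501, -0.499, 0.5]
force: [-0.6, -0.3, 0.4]
grip_width: 0.0854
tool d mm [ 1.2 -1.2 -1.7] x-heading -89.98 tilt(y axis) [-2.7e-03  5.0e-04 -1.0e+00] pos [0.4717 0.0512 0.2988] j [-0.07  0.12 -0.03  1.42  0.    1.5 ] t 2.95
```

View pics/w3.png

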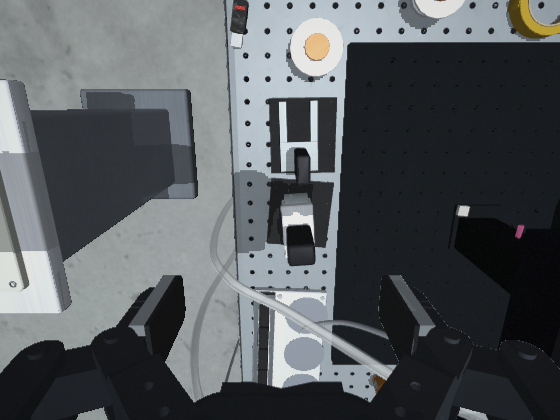

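The view shows the tines as two bright bars at x≈283 and 314 (rows 100–150), the handle top near (302,160), the roller at (298,215) and the holder boss at (317,46). Measuring the fork, mats and holders.

```bash
cat > fork.py <<'E'
from h import *
def fork(f,box,z=.007,thr=120):
    u0,u1,v0,v1=box; I=f['image'].astype(int); V=I.max(-1)
    m=np.zeros(V.shape,np.uint8); m[v0:v1,u0:u1]=(V[v0:v1,u0:u1]>thr)
    k,l,st,c=cv2.connectedComponentsWithStats(m)
    i=1+np.argmax(st[1:,4]); v,u=np.where(l==i)
    print('comp',st[i])
    P=np.array([onplane(f,a,b,z)[:2] for a,b in zip(u,v)],np.float32)*1000
    r=cv2.minAreaRect(P); print('rect',r); return P
def copper(f):
    hsv=cv2.cvtColor(f['image'],cv2.COLOR_RGB2HSV)
    m=((hsv[...,0]<20)&(hsv[...,1]>70)&(hsv[...,2]>150)).astype(np.uint8)
    C,_=cv2.findContours(m,cv2.RETR_EXTERNAL,cv2.CHAIN_APPROX_NONE)
    for c in C:
        if cv2.contourArea(c)<60: continue
        W=np.array([onplane(f,a,b,.039)[:2] for a,b in c[:,0]],np.float32)*1000
        e=cv2.fitEllipse(W); print('boss',cv2.boundingRect(c),np.round(e[0],1),np.round(e[1],1))
def whiteflange(f,z=.034,box=(0,560,0,420),thr=215):
    u0,u1,v0,v1=box; I=f['image'].astype(int)
    m=np.zeros(I.shape[:2],np.uint8); m[v0:v1,u0:u1]=(I[v0:v1,u0:u1].max(-1)>thr)
    C,_=cv2.findContours(m,cv2.RETR_EXTERNAL,cv2.CHAIN_APPROX_NONE)
    for c in C:
        if cv2.contourArea(c)<400: continue
        W=np.array([onplane(f,a,b,z)[:2] for a,b in c[:,0]],np.float32)*1000
        e=cv2.fitEllipse(W); print('flange',cv2.boundingRect(c),np.round(e[0],1),np.round(e[1],1))
E
python3 - <<'E'
from fork import *
f=grab('wrist'); I=f['image']
copper(f)
P=fork(f,(272,330,98,150))
for lo in range(20,0,-1): pass
# handle top: black on grey; depth
C=cloud(f); q=C[(C[...,2]>.09)&(C[...,2]<.105)&(abs(C[...,0]-.5)<.06)&(abs(C[...,1]-.06)<.06)]
print('handle top',len(q),np.median(q,0) if len(q) else '',cv2.minAreaRect((q[:,:2]*1000).astype(np.float32)) if len(q)>3 else '')
q=C[(C[...,2]>.108)&(C[...,2]<.125)&(abs(C[...,0]-.5)<.06)&(abs(C[...,1]+.0)<.09)]
print('roller top',len(q),np.median(q,0) if len(q) else '',cv2.minAreaRect((q[:,:2]*1000).astype(np.float32)) if len(q)>3 else '')
cv2.imwrite('pics/w3z.png',cv2.resize(I[85:275,225:365],None,fx=4,fy=3.15,interpolation=cv2.INTER_CUBIC)[:,:,::-1])
E
```

```text
boss (305, 31, 25, 28) [508.  188.8] [24.3 24.4]
comp [279  99  39  51 902]
rect ((491.00750732421875, 106.5645980834961), (44.84213638305664, 58.26081466674805), 1.809018611907959)
handle top 572 [0.4920394  0.06867816 0.09925672] ((489.5794372558594, 43.453369140625), (24.28961753845215, 86.30581665039062), 1.935537338256836)
roller top 658 [ 0.49058737 -0.00771587  0.11719669] ((491.0362548828125, -9.682223320007324), (27.930871963500977, 23.800127029418945), 4.485946178436279)
```

View pics/w3z.png

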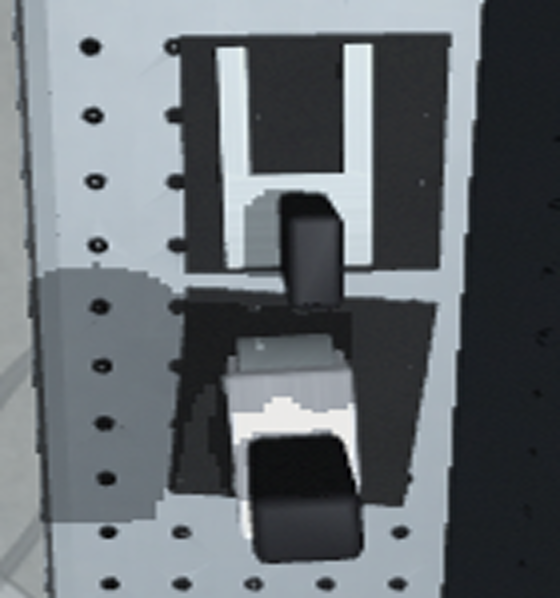

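```bash
python3 - <<'E'
from fork import *
f=grab('wrist'); P=fork(f,(272,330,90,160))
r=cv2.boxPoints(cv2.minAreaRect(P)); print(r.round(1))
C=cloud(f); q=C[(abs(C[...,2]-.099)<.0025)&(abs(C[...,0]-.49)<.04)&(abs(C[...,1]-.07)<.03)]
print(len(q),np.median(q,0),q[:,:2].mean(0),cv2.minAreaRect((q[:,:2]*1000).astype(np.float32)))
q=C[(abs(C[...,2]-.117)<.002)&(abs(C[...,0]-.49)<.04)&(abs(C[...,1]+.01)<.03)]
print(len(q),q[:,:2].mean(0),cv2.minAreaRect((q[:,:2]*1000).astype(np.float32)))
E
```

```text
comp [ 279   97   39   63 1136]
rect ((491.32275390625, 100.02676391601562), (45.01762008666992, 72.64696502685547), 1.783777117729187)
[[467.7 135.6]
 [470.   63. ]
 [515.   64.4]
 [512.7 137. ]]
420 [0.4923494  0.07211935 0.09938337] [0.49252143 0.0721504 ] ((492.28192138671875, 71.48326873779297), (13.5552396774292, 29.764190673828125), 1.3073763847351074)
542 [ 0.49089526 -0.00940868] ((491.128173828125, -9.232229232788086), (26.976871490478516, 23.33066749572754), 1.7857189178466797)
```

```bash
python3 -m handwheel '[{"dx":0,"dy":0,"dz":0,"wx":0,"wy":-0.028,"wz":0},{"dx":-0.01,"dy":0.02,"dz":0.01,"wx":0,"wy":0,"wz":0},{"dx":-0.01,"dy":0.03,"dz":0.011,"wx":0,"wy":0,"wz":0},{"dx":0,"dy":0.035,"dz":0,"wx":0,"wy":0,"wz":0},{"dx":0,"dy":0.035,"dz":0,"wx":0,"wy":0,"wz":0},{"dx":0,"dy":0.035,"dz":0,"wx":0,"wy":0,"wz":0},{"dx":0,"dy":0.025,"dz":0,"wx":0,"wy":0,"wz":0},{"dx":0,"dy":0.015,"dz":0,"wx":0,"wy":0,"wz":0},{"dx":0,"dy":0,"dz":0,"wx":0,"wy":0,"wz":0}]'
python3 - <<'E'
from h import *
grab('wrist','w4.png'); delta([.4923,.0718,.077])
E
```

```text
t: 3.8
eef_pos: [0.4905, 0.0683, 0.1031]
ee_rot: [0.507, -0.495, 0.493, -0.505]
force: [-0.0, 0.6, 0.7]
grip_width: 0.0852
tool d mm [-3.3 28.   1. ] x-heading -88.56 tilt(y axis) [-1.8e-03 -1.0e-04 -1.0e+00] pos [0.4915 0.0685 0.105 ] j [-0.03  0.26 -0.37  0.94 -0.    1.51] t 3.85
```

View pics/w4.png

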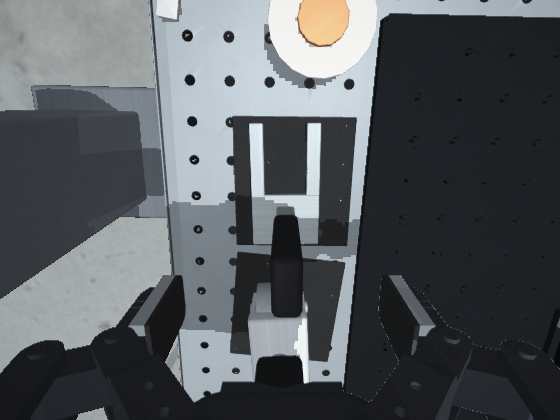

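The handle top is between the open pads at (287,250), tines ahead at (257,160) and (313,160), and the boss is at (324,18). Refining from this closer view.

```bash
python3 - <<'E'
from fork import *
f=grab('wrist'); P=fork(f,(240,335,121,232),thr=140)
r=cv2.boxPoints(cv2.minAreaRect(P)); print(r.round(1))
C=cloud(f); q=C[(abs(C[...,2]-.099)<.0025)&(abs(C[...,0]-.49)<.04)&(abs(C[...,1]-.07)<.03)]
print(len(q),np.median(q,0),cv2.minAreaRect((q[:,:2]*1000).astype(np.float32)))
copper(f); whiteflange(f,box=(200,400,0,100))
E
```

```text
comp [ 248  123   71  109 3745]
rect ((491.7493896484375, 99.27413940429688), (45.86272430419922, 73.72640991210938), 1.4334605932235718)
[[467.9 135.6]
 [469.7  61.8]
 [515.6  63. ]
 [513.8 136.7]]
1862 [0.49261119 0.07354568 0.09946423] ((492.60064697265625, 72.09717559814453), (13.88864803314209, 29.78651237487793), 1.2881264686584473)
boss (295, 0, 52, 47) [508.2 187.6] [21.5 25.7]
flange (222, 0, 155, 100) [503.9 173.7] [49.6 84.5]
```

```bash
python3 -m handwheel '[{"dx":-0.003,"dy":0.014,"dz":0.001,"wx":0,"wy":0,"wz":0},{"dx":0,"dy":0.013,"dz":0,"wx":0,"wy":0,"wz":0},{"dx":0,"dy":0,"dz":0,"wx":0,"wy":0,"wz":0}]'
python3 -m handwheel '[{"dx":0,"dy":0,"dz":0,"wx":0,"wy":0,"wz":0},{"dx":0,"dy":0,"dz":0,"wx":0,"wy":0,"wz":0},{"dx":0,"dy":0,"dz":0,"wx":0,"wy":0,"wz":0},{"dx":0,"dy":0,"dz":0,"wx":0,"wy":0,"wz":0},{"dx":0,"dy":0,"dz":0,"wx":0,"wy":0,"wz":0},{"dx":0,"dy":0,"dz":0,"wx":0,"wy":0,"wz":0},{"dx":0,"dy":0,"dz":0,"wx":0,"wy":0,"wz":0},{"dx":0,"dy":0,"dz":0,"wx":0,"wy":0,"wz":0}]' 0 80
python3 - <<'E'
from h import *
grab('wrist','w5.png'); delta([.508,.1,.10])
E
```

```text
t: 4.15
eef_pos: [0.493, 0.0722, 0.0784]
ee_rot: [-0.507, 0.493, -0.493, 0.507]
force: [-0.4, -0.6, -0.5]
grip_width: 0.0851
t: 4.82
eef_pos: [0.4931, 0.0727, 0.0787]
ee_rot: [-0.507, 0.493, -0.493, 0.507]
force: [-1.3, -0.5, 5.4]
grip_width: 0.0133
tool d mm [-26.9 -21.3  15.7] x-heading -88.4 tilt(y axis) [ 5.e-04 -1.e-04 -1.e+00] pos [0.4931 0.0726 0.0787] j [-0.02  0.29 -0.41  0.88 -0.    1.52] t 4.8667
```

View pics/w5.png

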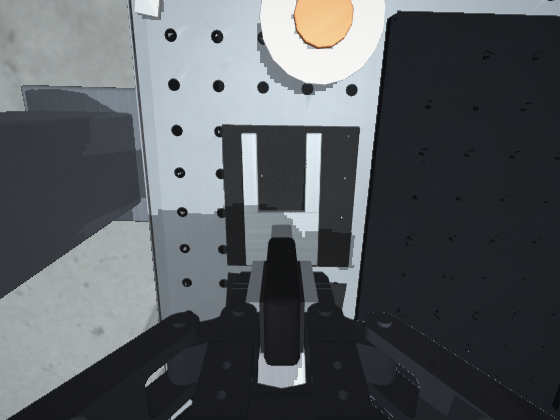

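Grip is good (13.3 mm on the handle). I'll lift to tine height, line up with holder b, and look.

```bash
python3 -m handwheel '[{"dx":0,"dy":-0.007,"dz":0,"wx":0,"wy":0,"wz":0},{"dx":0,"dy":-0.007,"dz":0.005,"wx":0,"wy":0,"wz":0},{"dx":0,"dy":0,"dz":0.01,"wx":0,"wy":0,"wz":0},{"dx":0,"dy":0,"dz":0,"wx":0,"wy":0,"wz":0},{"dx":0,"dy":0,"dz":0,"wx":0,"wy":0,"wz":0}]'
python3 - <<'E'
from fork import *
f=grab('wrist','w6.png'); delta([.508,.142,.0917])
copper(f)
m=fork(f,(230,345,125,260),z=.0215,thr=140); print(cv2.boxPoints(cv2.minAreaRect(m)).round(1))
for n in('scene','side'): copper(grab(n))
E
```

```text
t: 5.28
eef_pos: [0.5087, 0.0731, 0.0921]
ee_rot: [-0.507, 0.493, -0.493, 0.507]
force: [-0.6, -0.4, -2.7]
grip_width: 0.013
tool d mm [-68.9   0.2   1.9] x-heading -88.4 tilt(y axis) [-8.e-04  0.e+00 -1.e+00] pos [0.508  0.0731 0.0919] j [-0.02  0.3  -0.35  0.92 -0.    1.52] t 5.3333
boss (259, 0, 55, 52) [508.2 188. ] [22.3 25.6]
comp [ 241  133   81  127 4837]
rect ((508.48370361328125, 97.55148315429688), (46.48043441772461, 78.5750732421875), 2.0044474601745605)
[[483.9 136. ]
 [486.6  57.5]
 [533.1  59.1]
 [530.3 137.6]]
boss (178, 293, 12, 10) [480.2 276.1] [20.6 21.6]
boss (208, 262, 12, 8) [506.7 188.7] [20.  21.5]
boss (82, 0, 20, 30) [2348.1 -433. ] [ 37.6 559.9]
boss (141, 358, 9, 23) [482.8 451.2] [ 6.  47.1]
boss (423, 131, 14, 7) [ 320.8 -591.4] [41.3 44.9]
boss (96, 99, 19, 10) [1340.2 -307.1] [32.3 88.2]
boss (358, 49, 65, 13) [  674.5 -1366.2] [107.5 362.5]
boss (11, 22, 30, 32) [2399.4 -801.5] [ 54.5 760.6]
```

View pics/w6.png

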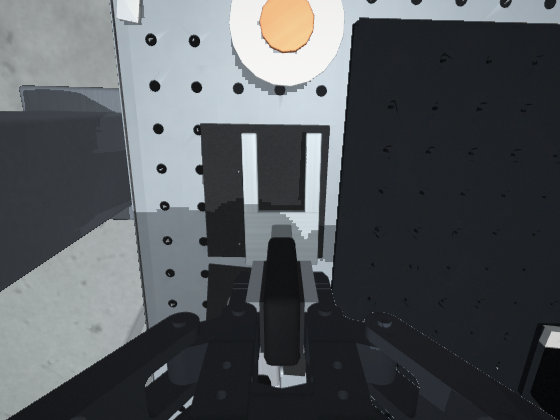

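```bash
python3 -m handwheel '[{"dx":-0.01,"dy":0,"dz":0.0025,"wx":0,"wy":0,"wz":0},{"dx":-0.012,"dy":0,"dz":0,"wx":0,"wy":0,"wz":0},{"dx":-0.012,"dy":0,"dz":0,"wx":0,"wy":0,"wz":0},{"dx":0,"dy":0,"dz":0,"wx":0,"wy":0,"wz":0}]'
python3 - <<'E'
from fork import *
f=grab('wrist','w7.png'); delta([.508,.142,.0917]); I=f['image']
cv2.imwrite('pics/w7z.png',cv2.resize(I[0:200,180:360],None,fx=3.2,fy=3,interpolation=cv2.INTER_CUBIC)[:,:,::-1])
grab('side','s7.png')
E
```

```text
t: 5.77
eef_pos: [0.5091, 0.1096, 0.0923]
ee_rot: [-0.507, 0.493, -0.492, 0.508]
force: [-0.8, -0.1, -2.2]
grip_width: 0.0136
tool d mm [-33.2   0.5  -0.2] x-heading -88.27 tilt(y axis) [-2.e-04  2.e-04 -1.e+00] pos [0.5092 0.1088 0.0922] j [ 0.05  0.31 -0.33  0.93  0.    1.59] t 5.8167
```

View pics/w7z.png

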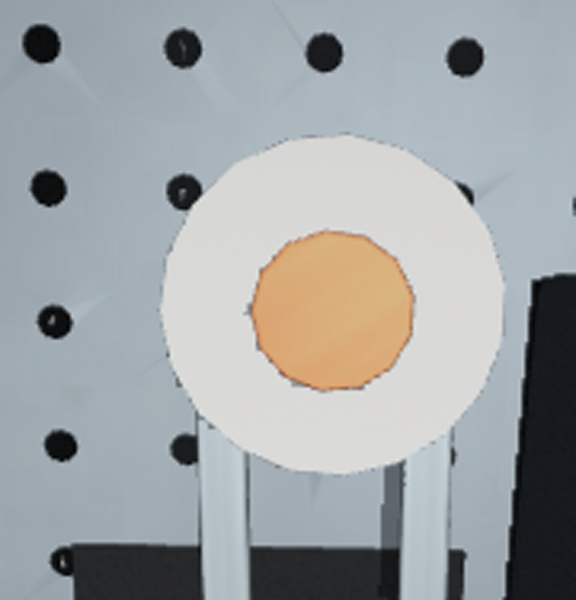

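View pics/s7.png

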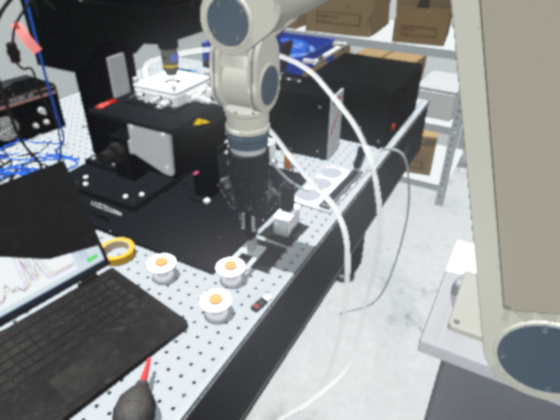

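The tines straddle symmetrically under the flange (boss at 284,103 px, tines at 250 and 313). Quick numeric check on the right planes.

```bash
cat >> fork.py <<'E'
def tines(f,rows,z,ur,thr=150):
    """bright tine edges per row -> mid line world"""
    V=f['image'].astype(int).max(-1); out=[]
    for r in rows:
        c=[onplane(f,ur[0]+k,r,z) for k in np.where(V[r,ur[0]:ur[1]]>thr)[0]]
        if len(c)<4: continue
        c=np.array(c); out.append((c[0]+c[-1])/2*1000); print(r,'w',np.linalg.norm(c[-1]-c[0]).round(4),out[-1][:2].round(1))
    return np.array(out)
E
python3 - <<'E'
from fork import *
f=grab('wrist'); copper(f); whiteflange(f,box=(215,345,0,165),thr=200)
tines(f,[186,192,198,204],.022,(230,330),185)
E
```

```text
boss (258, 74, 51, 53) [508.1 188.9] [24.7 24.8]
boss (126, 9, 20, 10) [438.2 225.4] [ 2.2 11.7]
boss (531, 0, 29, 14) [628.7 234.2] [ 5.3 14.4]
flange (230, 42, 108, 123) [507.7 185.9] [55.  62.2]
186 w 0.0438 [508.1 141.2]
192 w 0.044 [508.2 137.6]
198 w 0.0437 [508.1 133.8]
204 w 0.0066 [526.8 130.7]
```

```bash
python3 -m handwheel '[{"dx":-0.010,"dy":0,"dz":0.001,"wx":0,"wy":0,"wz":0},{"dx":-0.012,"dy":0,"dz":0,"wx":0,"wy":0,"wz":0},{"dx":-0.0125,"dy":0,"dz":0,"wx":0,"wy":0,"wz":0},{"dx":0,"dy":0,"dz":0,"wx":0,"wy":0,"wz":0},{"dx":0,"dy":0,"dz":0,"wx":0,"wy":0,"wz":0}]'
python3 - <<'E'
from fork import *
f=grab('wrist','w8.png'); delta([.508,.142,.0917]); copper(f);I=f['image']
cv2.imwrite('pics/w8z.png',cv2.resize(I[100:320,180:360],None,fx=3.2,fy=2.7,interpolation=cv2.INTER_CUBIC)[:,:,::-1])
E
```

```text
t: 6.33
eef_pos: [0.5093, 0.1427, 0.0922]
ee_rot: [0.507, -0.493, 0.493, -0.507]
force: [0.1, -0.2, -1.5]
grip_width: 0.0131
tool d mm [ 0.2  0.5 -1.4] x-heading -88.33 tilt(y axis) [-1.e-04 -2.e-04 -1.e+00] pos [0.5094 0.1423 0.0922] j [ 0.11  0.32 -0.31  0.94 -0.    1.66] t 6.3833
boss (258, 146, 48, 47) [508.  188.9] [24.6 24.8]
boss (133, 78, 19, 8) [438.6 230.5] [ 2.2 11. ]
boss (511, 37, 49, 57) [630.3 243.3] [23.3 25. ]
boss (213, 0, 33, 8) [482.  265.6] [ 2.8 15. ]
```

View pics/w8z.png

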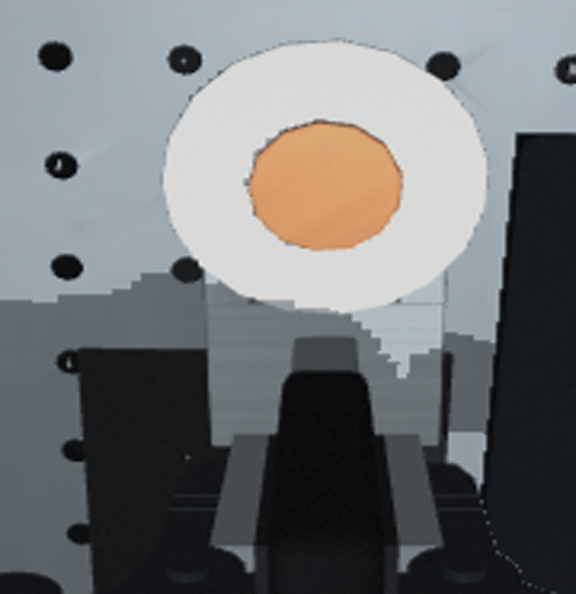

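```bash
python3 -m handwheel '[{"dx":0,"dy":-0.005,"dz":0,"wx":0,"wy":0,"wz":0},{"dx":0,"dy":-0.003,"dz":0,"wx":0,"wy":0,"wz":0},{"dx":0,"dy":-0.002,"dz":0,"wx":0,"wy":0,"wz":0},{"dx":0,"dy":-0.002,"dz":0,"wx":0,"wy":0,"wz":0},{"dx":0,"dy":-0.002,"dz":0,"wx":0,"wy":0,"wz":0},{"dx":0,"dy":-0.003,"dz":0,"wx":0,"wy":0,"wz":0},{"dx":0,"dy":-0.005,"dz":0,"wx":0,"wy":0,"wz":0},{"dx":0,"dy":-0.005,"dz":0,"wx":0,"wy":0,"wz":0},{"dx":0,"dy":0,"dz":0,"wx":0,"wy":0,"wz":0}]'
python3 - <<'E'
from fork import *
f=grab('wrist','w9.png'); delta([.508,.142,.21]); s=manip.get_state(); print(s['force'],s['ft_torque'])
E
```

```text
t: 7.13
eef_pos: [0.51, 0.1417, 0.1205]
ee_rot: [-0.506, 0.493, -0.493, 0.507]
force: [0.9, 1.0, -2.6]
grip_width: 0.0133
tool d mm [ -0.4 -90.   -1.8] x-heading -88.4 tilt(y axis) [ 1.2e-03  2.0e-04 -1.0e+00] pos [0.5099 0.1417 0.12  ] j [ 0.11  0.3  -0.27  1.    0.    1.66] t 7.1833
[-0.10148753  0.34367409 -3.45159887] [-0.04491797  0.01470458  0.00756952]
```

View pics/w9.png

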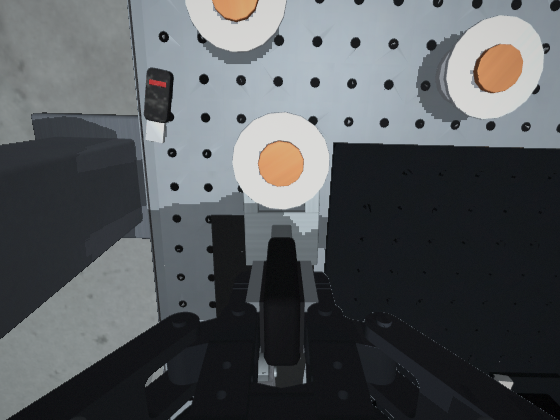

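Holder b is on the fork and level: the force of 3.4 N matches fork plus holder. I'll raise it and start toward the tray.

```bash
python3 -m handwheel '[{"dx":0,"dy":-0.01,"dz":0,"wx":0,"wy":0,"wz":0},{"dx":0,"dy":-0.02,"dz":0,"wx":0,"wy":0,"wz":0},{"dx":0,"dy":-0.028,"dz":0,"wx":0,"wy":0,"wz":0},{"dx":0.004,"dy":-0.028,"dz":-0.001,"wx":0,"wy":0,"wz":0},{"dx":0.008,"dy":-0.025,"dz":-0.002,"wx":0,"wy":0,"wz":0},{"dx":0.012,"dy":-0.016,"dz":-0.003,"wx":0,"wy":0,"wz":0},{"dx":0.016,"dy":-0.005,"dz":-0.004,"wx":0,"wy":0,"wz":0},{"dx":0.02,"dy":0,"dz":-0.005,"wx":0,"wy":0,"wz":0},{"dx":0.02,"dy":0,"dz":-0.005,"wx":0,"wy":0,"wz":0},{"dx":0.02,"dy":0,"dz":-0.005,"wx":0,"wy":0,"wz":0},{"dx":0.02,"dy":0,"dz":-0.005,"wx":0,"wy":0,"wz":0},{"dx":0.02,"dy":0,"dz":-0.005,"wx":0,"wy":0,"wz":0}]'
python3 -m handwheel '[{"dx":0.02,"dy":0,"dz":-0.005,"wx":0,"wy":0,"wz":0},{"dx":0.02,"dy":0,"dz":-0.005,"wx":0,"wy":0,"wz":0},{"dx":0.02,"dy":0,"dz":-0.005,"wx":0,"wy":0,"wz":0},{"dx":0.016,"dy":0,"dz":-0.004,"wx":0,"wy":0,"wz":0},{"dx":0.012,"dy":0,"dz":-0.003,"wx":0,"wy":0,"wz":0},{"dx":0.008,"dy":0,"dz":-0.002,"wx":0,"wy":0,"wz":0},{"dx":0.004,"dy":0,"dz":-0.001,"wx":0,"wy":0,"wz":0},{"dx":0,"dy":0,"dz":0,"wx":0,"wy":0,"wz":0}]'
python3 - <<'E'
from fork import *
f=grab('wrist','w10.png'); delta([.42,-.285,.25])
grab('side','s10.png')
E
```

```text
t: 8.18
eef_pos: [0.4779, -0.0001, 0.2519]
ee_rot: [-0.507, 0.493, -0.493, 0.507]
force: [1.0, -0.7, -3.0]
grip_width: 0.0135
t: 8.85
eef_pos: [0.4561, -0.1003, 0.2515]
ee_rot: [-0.507, 0.493, -0.493, 0.507]
force: [-0.5, 0.0, -3.1]
grip_width: 0.0133
tool d mm [184.1   1.4 -41.3] x-heading -88.42 tilt(y axis) [ 0.e+00  2.e-04 -1.e+00] pos [ 0.4562 -0.0998  0.2514] j [-0.4   0.12 -0.16  1.3   0.    1.15] t 8.9
```

View pics/w10.png

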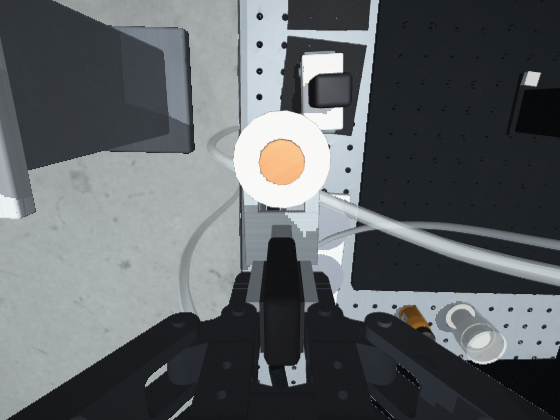

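View pics/s10.png

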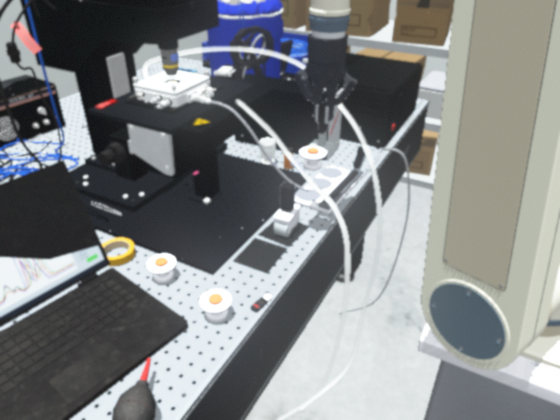

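The holder sits level on the fork, with the boss at (282,161). I'll raise it 40 mm and turn the fork to the tray's +x direction.

```bash
python3 -m handwheel '[{"dx":0,"dy":-0.01,"dz":0,"wx":0,"wy":0.03,"wz":0},{"dx":0,"dy":-0.015,"dz":0,"wx":0,"wy":0.08,"wz":0},{"dx":0,"dy":-0.015,"dz":0,"wx":0,"wy":0.12,"wz":0},{"dx":0,"dy":0,"dz":0,"wx":0,"wy":0.12,"wz":0},{"dx":0,"dy":0,"dz":0,"wx":0,"wy":0.12,"wz":0},{"dx":0,"dy":0,"dz":0,"wx":0,"wy":0.12,"wz":0},{"dx":0,"dy":0,"dz":0,"wx":0,"wy":0.12,"wz":0},{"dx":0,"dy":0,"dz":0,"wx":0,"wy":0.12,"wz":0},{"dx":0,"dy":0,"dz":0,"wx":0,"wy":0.12,"wz":0},{"dx":0,"dy":0,"dz":0,"wx":0,"wy":0.12,"wz":0},{"dx":0,"dy":0,"dz":0,"wx":0,"wy":0.12,"wz":0},{"dx":0,"dy":0,"dz":0,"wx":0,"wy":0.12,"wz":0}]'
python3 -m handwheel '[{"dx":0,"dy":0,"dz":0,"wx":0,"wy":0.12,"wz":0},{"dx":0,"dy":0,"dz":0,"wx":0,"wy":0.12,"wz":0},{"dx":0,"dy":0,"dz":0,"wx":0,"wy":0.08,"wz":0},{"dx":0,"dy":0,"dz":0,"wx":0,"wy":0.03,"wz":0},{"dx":0,"dy":0,"dz":0,"wx":0,"wy":0,"wz":0}]'
python3 - <<'E'
from fork import *
f=grab('wrist','w11.png'); delta([.42,-.285,.29])
E
```

```text
t: 9.95
eef_pos: [0.4563, -0.099, 0.2913]
ee_rot: [-0.1, 0.7, -0.7, 0.1]
force: [-0.0, -0.6, -3.1]
grip_width: 0.0132
t: 10.37
eef_pos: [0.4563, -0.0991, 0.2913]
ee_rot: [0.022, 0.707, -0.707, -0.022]
force: [0.1, -0.4, -2.7]
grip_width: 0.0127
tool d mm [ 25.3   1.2 187.6] x-heading 176.6 tilt(y axis) [-1.e-04  2.e-04 -1.e+00] pos [ 0.4563 -0.0992  0.2913] j [-0.39  0.11 -0.07  1.4   0.    2.81] t 10.4167
```

View pics/w11.png

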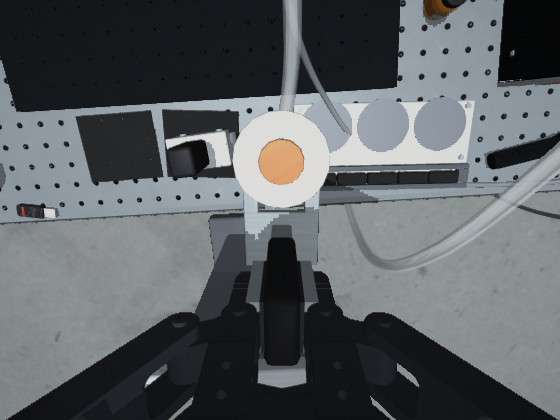

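Good view of the tray: bays at (328,125), (383,125), (440,124), strip along row 177. Measuring bays and strip here.

```bash
python3 - <<'E'
from fork import *
f=grab('wrist'); I=f['image'].astype(int); V=I.max(-1)
w=((V>205)).astype(np.uint8); w[:95]=0; w[172:]=0; w[:,345:][:, :0]=0; w[:,:345]=0; w[:,480:]=0
v,u=np.where(w); h=cv2.convexHull(np.stack([u,v],1).astype(np.int32)); H=np.zeros_like(w); cv2.fillConvexPoly(H,h,1)
g=((V<195)&(V>100)).astype(np.uint8)*H; g=cv2.morphologyEx(g,cv2.MORPH_OPEN,np.ones((5,5)))
C,_=cv2.findContours(g,cv2.RETR_EXTERNAL,cv2.CHAIN_APPROX_NONE)
for c in C:
    if cv2.contourArea(c)<300: continue
    W=np.array([onplane(f,a,b,.01)[:2] for a,b in c[:,0]],np.float32)*1000
    e=cv2.fitEllipse(W); print('bay',cv2.boundingRect(c),np.round(e[0],1),np.round(e[1],1))
m=(V<70).astype(np.uint8); m[:165]=0;m[190:]=0;m[:,:330]=0;m[:,470:]=0
k,l,st,c=cv2.connectedComponentsWithStats(m); pts=[]
for i in range(1,k):
    if st[i,4]>60:
        print(st[i]); v,u=np.where(l==i); pts+=[onplane(f,a,b,.025)[:2] for a,b in zip(u,v)]
print('strip',cv2.minAreaRect(np.array(pts,np.float32)*1000)); print(cv2.boxPoints(cv2.minAreaRect(np.array(pts,np.float32)*1000)).round(1))
s=manip.get_state(); z=s['eef_pos'][2]-.0627
hsv=cv2.cvtColor(f['image'],cv2.COLOR_RGB2HSV); m=((hsv[...,0]<20)&(hsv[...,1]>70)&(hsv[...,2]>150)).astype(np.uint8); m[:120]=0
C,_=cv2.findContours(m,cv2.RETR_EXTERNAL,cv2.CHAIN_APPROX_NONE); c=max(C,key=cv2.contourArea)
W=np.array([onplane(f,a,b,z) for a,b in c[:,0]]); R=Rn.from_quat(s['ee_rot']).as_matrix()
T=((W-s['eef_pos'])@R*1000).astype(np.float32); print('boss in tool xz',cv2.fitEllipse(np.ascontiguousarray(T[:,[0,2]])),T[:,1].mean())
E
```

```text
bay (357, 103, 52, 49) [ 503.  -219.4] [56.6 60. ]
bay (414, 102, 52, 49) [ 500.3 -285.4] [56.5 60.3]
[ 330  169  129   18 1619]
strip ((444.4128723144531, -230.17007446289062), (150.36317443847656, 16.816513061523438), 88.12242126464844)
[[ 433.5 -305. ]
 [ 450.4 -305.6]
 [ 455.3 -155.3]
 [ 438.5 -154.8]]
boss in tool xz ((-48.04243469238281, -1.1487540006637573), (24.687374114990234, 24.852455139160156), 173.65113830566406) 62.699192
```

Tray found: bay_1 ≈ (504.6,−218.8), bay_0 ≈ (502,−284.8), bay_2 ≈ (507,−153), yaw ≈ −2.3°. The three sources agree to 2 mm. I'll move toward bay_0, watching the force near the hose.

```bash
python3 -m handwheel '[{"dx":0,"dy":0,"dz":0.004,"wx":0,"wy":0,"wz":0},{"dx":0,"dy":0,"dz":0.008,"wx":0,"wy":0,"wz":0},{"dx":0,"dy":0,"dz":0.012,"wx":0,"wy":0,"wz":0},{"dx":0,"dy":0,"dz":0.016,"wx":0,"wy":0,"wz":0},{"dx":0,"dy":0,"dz":0.016,"wx":0,"wy":0,"wz":0},{"dx":0,"dy":0,"dz":0.012,"wx":0,"wy":0,"wz":0},{"dx":0,"dy":0,"dz":0.008,"wx":0,"wy":0,"wz":0},{"dx":0,"dy":0,"dz":0.004,"wx":0,"wy":0,"wz":0},{"dx":0,"dy":0,"dz":0,"wx":0,"wy":0,"wz":0}]'
python3 - <<'E'
from fork import *
f=grab('side','s12.png'); delta([.454,-.2831,.29])
P=cloud(f); I=f['image'].astype(int)
for x in np.arange(.38,.56,.02):
  for y in np.arange(-.4,-.1,.02):
    q=P[(abs(P[...,0]-x)<.01)&(abs(P[...,1]-y)<.01)&(P[...,2]>.06)&(P[...,2]<.4)&(I.min(-1)>110)]
    if len(q)>3: print(x.round(2),y.round(2),len(q),q[:,2].min().round(3),q[:,2].max().round(3))
E
```

```text
t: 11.22
eef_pos: [0.4512, -0.1807, 0.2911]
ee_rot: [0.022, 0.707, -0.707, -0.022]
force: [0.5, 0.5, -3.4]
grip_width: 0.0135
tool d mm [ -9.1   1.1 102.7] x-heading 176.45 tilt(y axis) [-2.e-04  3.e-04 -1.e+00] pos [ 0.4513 -0.1801  0.2912] j [-0.55  0.14 -0.03  1.4   0.    2.65] t 11.2667
0.38 -0.2 94 0.09 0.147
0.4 -0.22 36 0.145 0.172
0.4 -0.2 48 0.13 0.164
0.42 -0.22 67 0.157 0.191
0.44 -0.24 15 0.186 0.367
0.44 -0.22 42 0.177 0.382
0.44 -0.2 13 0.214 0.22
0.44 -0.18 108 0.214 0.304
0.44 -0.16 67 0.215 0.306
0.46 -0.24 8 0.203 0.208
0.46 -0.18 66 0.218 0.275
0.46 -0.16 44 0.214 0.276
0.46 -0.14 38 0.369 0.399
0.46 -0.12 27 0.362 0.372
0.46 -0.1 7 0.076 0.087
0.48 -0.2 29 0.195 0.227
0.48 -0.18 78 0.189 0.228
0.48 -0.16 56 0.189 0.224
0.48 -0.1 37 0.084 0.101
0.5 -0.26 40 0.217 0.236
0.5 -0.2 11 0.196 0.228
0.5 -0.18 76 0.194 0.229
0.5 -0.16 82 0.19 0.228
0.5 -0.1 58 0.09 0.115
0.52 -0.28 15 0.235 0.247
0.52 -0.26 36 0.225 0.244
0.52 -0.2 8 0.222 0.223
0.52 -0.18 30 0.195 0.227
0.52 -0.16 16 0.191 0.224
0.52 -0.1 56 0.108 0.13
0.54 -0.4 34 0.061 0.107
0.54 -0.38 45 0.061 0.157
0.54 -0.36 100 0.062 0.188
0.54 -0.34 71 0.06 0.187
0.54 -0.28 45 0.236 0.26
0.54 -0.12 6 0.132 0.147
0.54 -0.1 52 0.119 0.146
0.56 -0.4 4 0.187 0.189
0.56 -0.34 11 0.166 0.172
0.56 -0.28 38 0.247 0.268
0.56 -0.12 22 0.061 0.168
0.56 -0.1 52 0.136 0.164
```

View pics/s12.png

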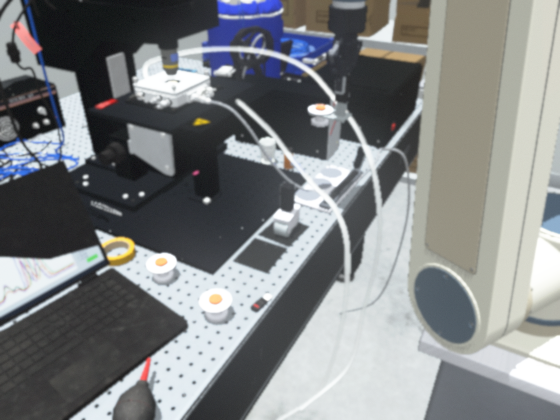

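The hose would meet the fork's neck near (0.42,−0.22,0.175). I'll test carefully whether it is solid, in small steps with a force check.

```bash
python3 -m handwheel '[{"dx":0.006,"dy":0.01,"dz":0,"wx":0,"wy":0,"wz":0},{"dx":0.01,"dy":0.018,"dz":0,"wx":0,"wy":0,"wz":0},{"dx":0.01,"dy":0.018,"dz":0.002,"wx":0,"wy":0,"wz":0},{"dx":0.006,"dy":0.01,"dz":0.004,"wx":0,"wy":0,"wz":0},{"dx":0,"dy":0,"dz":0.004,"wx":0,"wy":0,"wz":0},{"dx":0,"dy":0,"dz":0.003,"wx":0,"wy":0,"wz":0},{"dx":0,"dy":0,"dz":0.003,"wx":0,"wy":0,"wz":0},{"dx":0,"dy":0,"dz":0.003,"wx":0,"wy":0,"wz":0},{"dx":0,"dy":0,"dz":0.002,"wx":0,"wy":0,"wz":0},{"dx":0,"dy":0,"dz":0.002,"wx":0,"wy":0,"wz":0}]'
python3 -m handwheel '[{"dx":0,"dy":0,"dz":0.002,"wx":0,"wy":0,"wz":0},{"dx":0,"dy":0,"dz":0.002,"wx":0,"wy":0,"wz":0},{"dx":0,"dy":0,"dz":0.002,"wx":0,"wy":0,"wz":0}]'
python3 -m handwheel '[{"dx":0,"dy":0,"dz":0.002,"wx":0,"wy":0,"wz":0},{"dx":0,"dy":0,"dz":0.002,"wx":0,"wy":0,"wz":0},{"dx":0,"dy":0,"dz":0.002,"wx":0,"wy":0,"wz":0}]'
python3 - <<'E'
from h import *
f=grab('wrist','w13.png'); delta([.454,-.2831,.29])
f=grab('side','s13.png')
P=cloud(f)
cv2.imwrite('pics/s13z.png',cv2.resize(f['image'][60:260,240:440],None,fx=3,fy=3)[:,:,::-1])
E
```

```text
t: 12.1
eef_pos: [0.4184, -0.2011, 0.2357]
ee_rot: [-0.022, -0.707, 0.707, 0.021]
force: [-0.6, -0.0, -2.7]
grip_width: 0.0131
t: 12.35
eef_pos: [0.4177, -0.207, 0.2353]
ee_rot: [0.022, 0.707, -0.707, -0.022]
force: [0.3, 0.3, -2.9]
grip_width: 0.0133
t: 12.6
eef_pos: [0.4173, -0.2129, 0.2353]
ee_rot: [0.022, 0.707, -0.707, -0.022]
force: [0.4, 0.3, -3.7]
grip_width: 0.0133
tool d mm [-40.9 -54.7  67.5] x-heading 176.48 tilt(y axis) [-0.e+00 -2.e-04 -1.e+00] pos [ 0.4173 -0.2132  0.2352] j [-0.65  0.13 -0.19  1.26 -0.    2.55] t 12.65
```

View pics/w13.png

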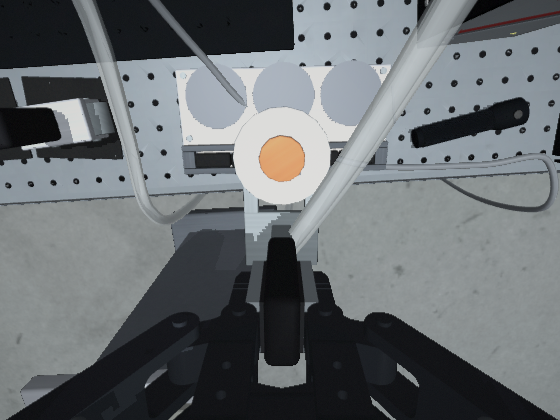

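View pics/s13z.png

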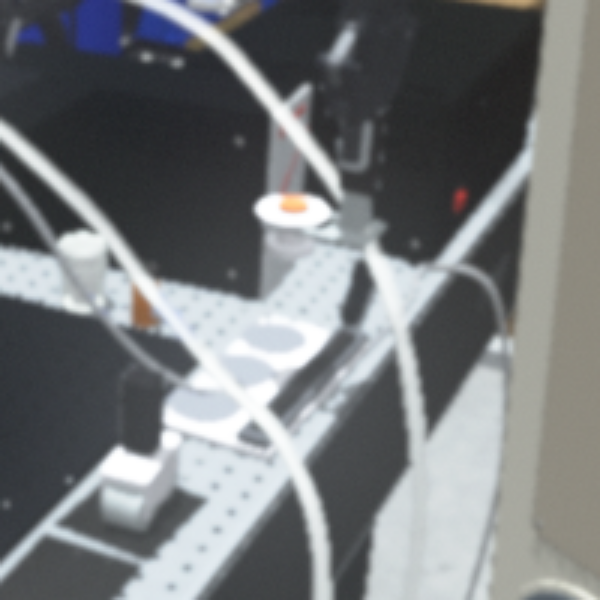

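The hose passes straight through the fork's neck with no force change, so it is only scenery. On to bay_0.

```bash
python3 -m handwheel '[{"dx":-0.002,"dy":0.005,"dz":0.004,"wx":0,"wy":0,"wz":0},{"dx":-0.005,"dy":0.01,"dz":0.008,"wx":0,"wy":0,"wz":0},{"dx":-0.006,"dy":0.015,"dz":0.01,"wx":0,"wy":0,"wz":0},{"dx":-0.006,"dy":0.015,"dz":0.01,"wx":0,"wy":0,"wz":0},{"dx":-0.006,"dy":0.015,"dz":0.01,"wx":0,"wy":0,"wz":0},{"dx":-0.006,"dy":0.015,"dz":0.01,"wx":0,"wy":0,"wz":0},{"dx":-0.006,"dy":0.012,"dz":0.009,"wx":0,"wy":0,"wz":0},{"dx":-0.004,"dy":0.008,"dz":0.0065,"wx":0,"wy":0,"wz":0},{"dx":0,"dy":0,"dz":0,"wx":0,"wy":0,"wz":0},{"dx":0,"dy":0,"dz":0,"wx":0,"wy":0,"wz":0}]'
cat > hold.py <<'E'
from fork import *
def held(f,tgt=None,off=.0627):
    s=manip.get_state(); z=s['eef_pos'][2]-off
    hsv=cv2.cvtColor(f['image'],cv2.COLOR_RGB2HSV); m=((hsv[...,0]<20)&(hsv[...,1]>70)&(hsv[...,2]>150)).astype(np.uint8); m[:120]=0;m[210:]=0;m[:,:220]=0;m[:,340:]=0
    C,_=cv2.findContours(m,cv2.RETR_EXTERNAL,cv2.CHAIN_APPROX_NONE); c=max(C,key=cv2.contourArea)
    W=np.array([onplane(f,a,b,z) for a,b in c[:,0]]); R=Rn.from_quat(s['ee_rot']).as_matrix()
    e=cv2.fitEllipse((W[:,:2]*1000).astype(np.float32)); print('held at',np.round(e[0],1),np.round(e[1],1),'tcp',s['eef_pos'].round(4))
    if tgt is not None:
        d=np.array([tgt[0]-e[0][0],tgt[1]-e[0][1],0]); print('tool d',(R.T@d).round(1))
E
python3 - <<'E'
from hold import *
f=grab('wrist','w14.png'); held(f,(502,-284.8))
E
```

```text
t: 13.53
eef_pos: [0.454, -0.2827, 0.1397]
ee_rot: [0.021, 0.707, -0.706, -0.022]
force: [0.7, 0.5, -2.6]
grip_width: 0.0133
held at [ 503.9 -285.1] [24.7 24.7] tcp [ 0.4541 -0.2826  0.1404]
tool d [ 1.9  0.  -0.2]
```

View pics/w14.png

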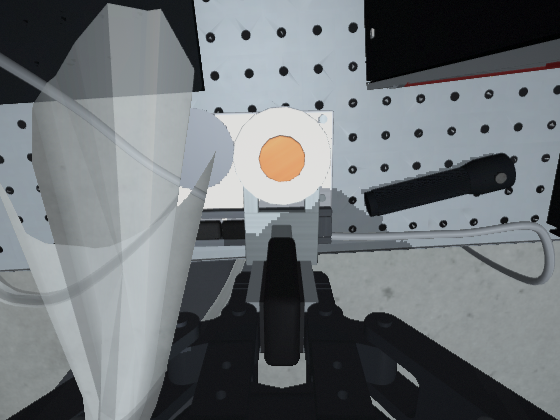

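```bash
python3 - <<'E'
from hold import *
f=grab('wrist'); V=f['image'].astype(int).max(-1)
cv2.imwrite('pics/w14z.png',cv2.resize(f['image'][95:215,180:360],None,fx=4.4,fy=4.4,interpolation=cv2.INTER_CUBIC)[:,:,::-1])
print(onplane(f,333,111,.01)*1000, V[108:116,315], V[130,326:340], V[150,326:340])
E
```

```text
[ 525.56912047 -323.59015802   10.        ] [161 192 174 188 217 220 221 222] [222 222 222 222 222 221 206 152 187 188 187 187 186 188] [222 222 222 222 208 221 190 187 187 187 187 187 187 186]
```

View pics/w14z.png

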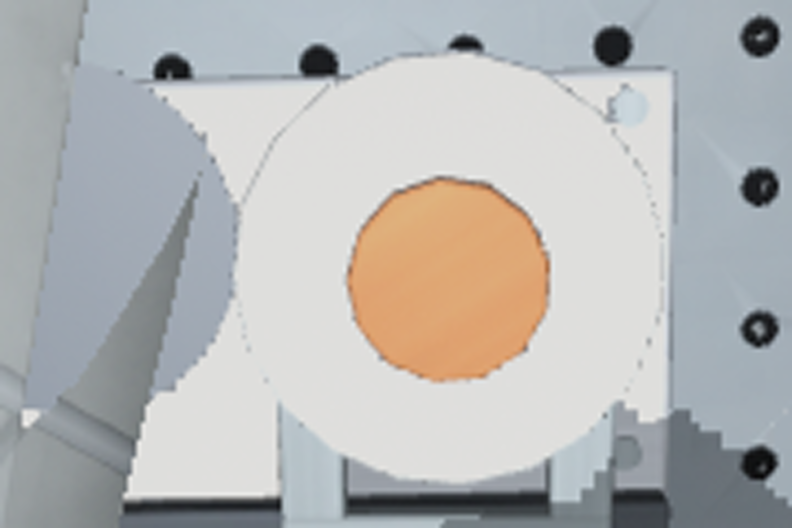

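The tray corner checks to within 1 mm of the model. Shift 2 mm back and lower gently.

```bash
python3 -m handwheel '[{"dx":0.001,"dy":0.006,"dz":0,"wx":0,"wy":0,"wz":0},{"dx":0.001,"dy":0.008,"dz":0,"wx":0,"wy":0,"wz":0},{"dx":0,"dy":0.006,"dz":0,"wx":0,"wy":0,"wz":0},{"dx":0,"dy":0.003,"dz":0,"wx":0,"wy":0,"wz":0},{"dx":0,"dy":0.002,"dz":0,"wx":0,"wy":0,"wz":0},{"dx":0,"dy":0.002,"dz":0,"wx":0,"wy":0,"wz":0},{"dx":0,"dy":0.002,"dz":0,"wx":0,"wy":0,"wz":0},{"dx":0,"dy":0.002,"dz":0,"wx":0,"wy":0,"wz":0},{"dx":0,"dy":0.003,"dz":0,"wx":0,"wy":0,"wz":0},{"dx":0,"dy":0,"dz":0,"wx":0,"wy":0,"wz":0}]'
python3 - <<'E'
from hold import *
f=grab('wrist','w15.png'); held(f,(501.7,-284.8),off=manip.get_state()['eef_pos'][2]-.049); print(manip.get_state()['force'])
E
```

```text
t: 14.47
eef_pos: [0.452, -0.2824, 0.1058]
ee_rot: [0.022, 0.707, -0.707, -0.022]
force: [-0.0, -0.0, -1.5]
grip_width: 0.013
held at [ 501.9 -284.8] [24.7 24.8] tcp [ 0.452  -0.2824  0.1061]
tool d [0.2 0.  0. ]
[-0.69544243 -0.68825524 -2.43057302]
```

View pics/w15.png

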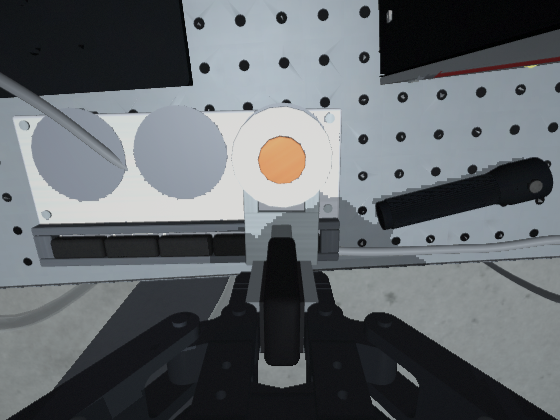

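Holder b stands at (501.9,−284.8). I'll withdraw the fork straight back, re-measuring the bays from this close view.

```bash
cat > bays.py <<'E'
from fork import *
def bays(f,box):
    u0,u1,v0,v1=box; V=f['image'].astype(int).max(-1)
    w=np.zeros(V.shape,np.uint8); w[v0:v1,u0:u1]=V[v0:v1,u0:u1]>205
    v,u=np.where(w); h=cv2.convexHull(np.stack([u,v],1).astype(np.int32)); H=np.zeros_like(w); cv2.fillConvexPoly(H,h,1)
    g=((V<195)&(V>60)).astype(np.uint8)*H; g=cv2.morphologyEx(g,cv2.MORPH_OPEN,np.ones((7,7)))
    C,_=cv2.findContours(g,cv2.RETR_EXTERNAL,cv2.CHAIN_APPROX_NONE)
    for c in C:
        if cv2.contourArea(c)<1500: continue
        W=np.array([onplane(f,a,b,.01)[:2] for a,b in c[:,0]],np.float32)*1000
        # front arc only (back is clipped by tray edge)
        x0=np.median(W[:,0]); F=W[W[:,0]<x0+15]
        A=np.c_[2*F,np.ones(len(F))]; s=np.linalg.lstsq(A,(F**2).sum(1),rcond=None)[0]
        print('bay',cv2.boundingRect(c),s[:2].round(1),'r',np.sqrt(s[2]+s[0]**2+s[1]**2).round(1))
E
python3 - <<'E'
from bays import *
f=grab('wrist'); bays(f,(5,232,100,224))
m=(f['image'].astype(int).max(-1)<70).astype(np.uint8); m[:230]=0;m[262:]=0;m[:,:45]=0;m[:,242:]=0
k,l,st,c=cv2.connectedComponentsWithStats(m);i=1+np.argmax(st[1:,4]); print(st[st[:,4]>100])
E
python3 -m handwheel '[{"dx":0.005,"dy":0,"dz":0,"wx":0,"wy":0,"wz":0},{"dx":0.01,"dy":0,"dz":0,"wx":0,"wy":0,"wz":0},{"dx":0.012,"dy":0,"dz":0,"wx":0,"wy":0,"wz":0},{"dx":0.012,"dy":0,"dz":0,"wx":0,"wy":0,"wz":0},{"dx":0.012,"dy":0,"dz":0,"wx":0,"wy":0,"wz":0},{"dx":0.012,"dy":0,"dz":0,"wx":0,"wy":0,"wz":0},{"dx":0,"dy":-0.02,"dz":0,"wx":0,"wy":0,"wz":0},{"dx":0,"dy":0,"dz":0,"wx":0,"wy":0,"wz":0}]'
python3 - <<'E'
from bays import *
f=grab('wrist','w16.png'); delta([.48,.2,.3])
hsv=cv2.cvtColor(f['image'],cv2.COLOR_RGB2HSV)
m=((hsv[...,0]<20)&(hsv[...,1]>70)&(hsv[...,2]>150)).astype(np.uint8);C,_=cv2.findContours(m,0,cv2.CHAIN_APPROX_NONE)
for c in C:
    if cv2.contourArea(c)>200:
        print('boss',cv2.boundingRect(c),np.round(cv2.fitEllipse(np.array([onplane(f,a,b,.049)[:2]*1000 for a,b in c[:,0]],np.float32)),1) if 0 else cv2.fitEllipse(np.array([onplane(f,a,b,.049)[:2]*1000 for a,b in c[:,0]],np.float32))[0])
E
```

```text
bay (32, 116, 95, 85) [ 506.8 -152.6] r 30.1
bay (134, 113, 93, 86) [ 504.1 -218.8] r 30.0
[[     0      0    560    420 230824]
 [    46    233    196     29   4374]]
t: 15.23
eef_pos: [0.3886, -0.2794, 0.1287]
ee_rot: [-0.023, -0.706, 0.708, 0.021]
force: [1.1, -1.0, -1.3]
grip_width: 0.0133
tool d mm [ -61.5 -173.3 -483.8] x-heading 176.44 tilt(y axis) [ 0.0024 -0.0025 -1.    ] pos [ 0.389  -0.2795  0.1277] j [-0.8   0.21 -0.37  0.99  0.    2.41] t 15.2833
boss (256, 12, 47, 51) (501.9715576171875, -284.8254089355469)
```

View pics/w16.png

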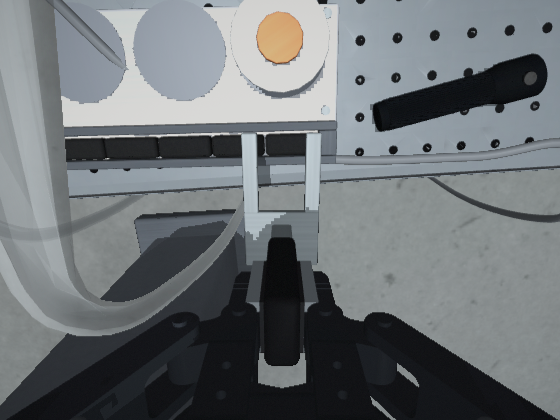

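Holder b is undisturbed, 0.6 mm off the bay centre, and the fork is clear. Back to the holders: raise, turn, travel.

```bash
python3 -m handwheel '[{"dx":0,"dy":-0.03,"dz":0,"wx":0,"wy":0,"wz":0},{"dx":0,"dy":-0.035,"dz":0,"wx":0,"wy":-0.068,"wz":0},{"dx":0,"dy":-0.035,"dz":0,"wx":0,"wy":-0.12,"wz":0},{"dx":0,"dy":-0.03,"dz":0,"wx":0,"wy":-0.12,"wz":0},{"dx":0,"dy":0,"dz":0,"wx":0,"wy":-0.12,"wz":0},{"dx":0,"dy":0,"dz":0,"wx":0,"wy":-0.12,"wz":0},{"dx":0,"dy":0,"dz":0,"wx":0,"wy":-0.12,"wz":0},{"dx":0,"dy":0,"dz":0,"wx":0,"wy":-0.12,"wz":0},{"dx":0,"dy":0,"dz":0,"wx":0,"wy":-0.12,"wz":0},{"dx":0,"dy":0,"dz":0,"wx":0,"wy":-0.12,"wz":0},{"dx":0,"dy":0,"dz":0,"wx":0,"wy":-0.12,"wz":0},{"dx":0,"dy":0,"dz":0,"wx":0,"wy":-0.12,"wz":0}]'
python3 -m handwheel '[{"dx":0,"dy":0,"dz":0,"wx":0,"wy":-0.12,"wz":0},{"dx":0,"dy":0,"dz":0,"wx":0,"wy":-0.12,"wz":0},{"dx":0,"dy":0,"dz":0,"wx":0,"wy":-0.12,"wz":0},{"dx":0,"dy":0,"dz":0,"wx":0,"wy":0,"wz":0}]'
python3 - <<'E'
from h import *
delta([.481,.14,.26])
E
```

```text
t: 16.28
eef_pos: [0.3891, -0.2787, 0.2554]
ee_rot: [-0.403, 0.581, -0.581, 0.403]
force: [-0.4, -0.1, -2.4]
grip_width: 0.0129
t: 16.62
eef_pos: [0.3891, -0.2787, 0.2555]
ee_rot: [-0.5, 0.5, -0.499, 0.5]
force: [-0.2, -0.5, -2.2]
grip_width: 0.0131
tool d mm [-418.5   -4.4   92.6] x-heading -89.91 tilt(y axis) [-3.e-04  3.e-04 -1.e+00] pos [ 0.3891 -0.2787  0.2555] j [-0.8   0.14 -0.12  1.31  0.    0.77] t 16.6167
```

```bash
python3 -m handwheel '[{"dx":-0.035,"dy":0,"dz":0.0077,"wx":0,"wy":0,"wz":0},{"dx":-0.035,"dy":0,"dz":0.0077,"wx":0,"wy":0,"wz":0},{"dx":-0.035,"dy":0,"dz":0.0077,"wx":0,"wy":0,"wz":0},{"dx":-0.035,"dy":0,"dz":0.0077,"wx":0,"wy":0,"wz":0},{"dx":-0.035,"dy":0,"dz":0.0077,"wx":0,"wy":0,"wz":0},{"dx":-0.035,"dy":0,"dz":0.0077,"wx":0,"wy":0,"wz":0},{"dx":-0.035,"dy":0,"dz":0.0077,"wx":0,"wy":0,"wz":0},{"dx":-0.035,"dy":0,"dz":0.0077,"wx":0,"wy":0,"wz":0},{"dx":-0.035,"dy":0,"dz":0.0077,"wx":0,"wy":0,"wz":0},{"dx":-0.035,"dy":0,"dz":0.0077,"wx":0,"wy":0,"wz":0},{"dx":-0.035,"dy":0,"dz":0.0077,"wx":0,"wy":0,"wz":0},{"dx":-0.033,"dy":0,"dz":0.0077,"wx":0,"wy":0,"wz":0}]'
python3 -m handwheel '[{"dx":0,"dy":0.02,"dz":0,"wx":0,"wy":0,"wz":0},{"dx":0,"dy":0.03,"dz":0,"wx":0,"wy":0,"wz":0},{"dx":0,"dy":0.03,"dz":0,"wx":0,"wy":0,"wz":0},{"dx":0,"dy":0.03,"dz":0,"wx":0,"wy":0,"wz":0},{"dx":0,"dy":0.02,"dz":0,"wx":0,"wy":0,"wz":0},{"dx":0,"dy":0,"dz":0,"wx":0,"wy":0,"wz":0},{"dx":0,"dy":0,"dz":0,"wx":0,"wy":0,"wz":0}]'
python3 - <<'E'
from hold import *
f=grab('wrist','w17.png'); copper(f); delta([.481,.15,.0922])
E
```

```text
t: 17.62
eef_pos: [0.4833, 0.141, 0.2558]
ee_rot: [0.498, -0.502, 0.502, -0.498]
force: [0.2, -0.5, -1.2]
grip_width: 0.0128
t: 18.2
eef_pos: [0.4828, 0.1388, 0.1257]
ee_rot: [-0.499, 0.502, -0.501, 0.498]
force: [0.3, 0.3, -2.3]
grip_width: 0.013
boss (517, 31, 43, 49) [630.4 243.3] [23.8 24.9]
boss (256, 0, 44, 18) [481.5 268.7] [ 8.6 24.8]
tool d mm [-11.   34.7  -2.7] x-heading -90.35 tilt(y axis) [ 4.e-04  1.e-04 -1.e+00] pos [0.4836 0.1389 0.1269] j [ 0.11  0.25 -0.32  1.    0.    1.69] t 18.25
```

View pics/w17.png

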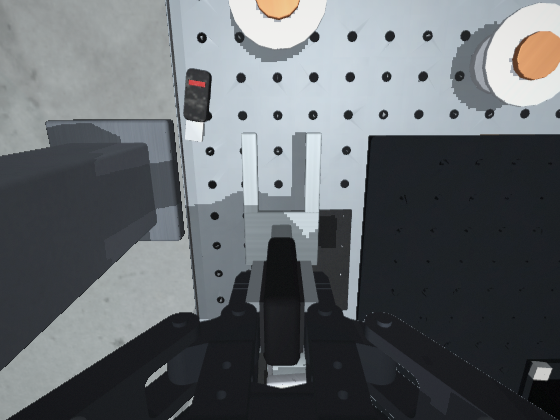

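```bash
python3 -m handwheel '[{"dx":0,"dy":0.017,"dz":-0.001,"wx":0,"wy":0,"wz":0},{"dx":-0.01,"dy":0.017,"dz":0,"wx":0,"wy":0,"wz":0},{"dx":-0.013,"dy":0,"dz":0,"wx":0,"wy":0,"wz":0},{"dx":-0.013,"dy":0,"dz":0,"wx":0,"wy":0,"wz":0},{"dx":0,"dy":0,"dz":0,"wx":0,"wy":0,"wz":0},{"dx":0,"dy":0,"dz":0,"wx":0,"wy":0,"wz":0}]'
python3 - <<'E'
from hold import *
f=grab('wrist','w18.png'); copper(f); delta([.481,.2305,.0922])
tines(f,[150,160,170,180],.0205,(236,325),185)
E
```

```text
t: 18.75
eef_pos: [0.4833, 0.1754, 0.0937]
ee_rot: [0.498, -0.5, 0.502, -0.5]
force: [1.1, -1.0, -2.4]
grip_width: 0.0135
boss (541, 104, 19, 47) [623.9 241.6] [ 9.3 24.9]
boss (251, 29, 52, 57) [481.6 276.3] [24.7 24.8]
tool d mm [-55.5   1.3  -2.4] x-heading -90.24 tilt(y axis) [ 2.2e-03  2.0e-04 -1.0e+00] pos [0.4832 0.175  0.0935] j [ 0.18  0.3  -0.35  0.92 -0.    1.76] t 18.8
150 w 0.0442 [483.7 229.1]
160 w 0.0469 [484.8 223.3]
170 w 0.0444 [483.3 217.4]
180 w 0.0442 [483.6 211.4]
```

View pics/w18.png

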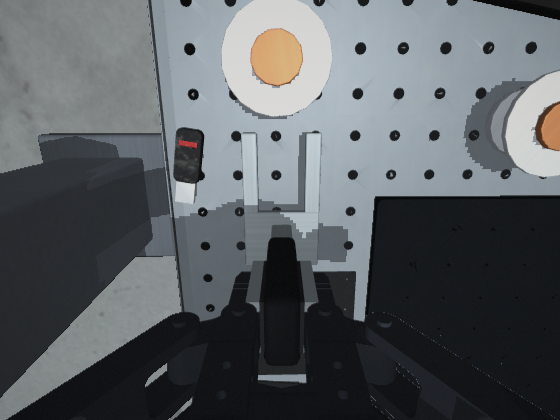

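```bash
python3 -m handwheel '[{"dx":-0.007,"dy":0.001,"dz":-0.002,"wx":0,"wy":0,"wz":0},{"dx":-0.012,"dy":0,"dz":0,"wx":0,"wy":0,"wz":0},{"dx":-0.012,"dy":0,"dz":0,"wx":0,"wy":0,"wz":0},{"dx":-0.012,"dy":0,"dz":0,"wx":0,"wy":0,"wz":0},{"dx":-0.012,"dy":0,"dz":0,"wx":0,"wy":0,"wz":0},{"dx":0,"dy":0,"dz":0,"wx":0,"wy":0,"wz":0},{"dx":0,"dy":0,"dz":0,"wx":0,"wy":0,"wz":0}]'
python3 - <<'E'
from hold import *
f=grab('wrist','w19.png'); copper(f); delta([.481,.2298,.0922])
E
```

```text
t: 19.38
eef_pos: [0.4804, 0.2311, 0.0911]
ee_rot: [-0.5, 0.501, -0.501, 0.499]
force: [-0.6, -0.6, -2.0]
grip_width: 0.0135
boss (528, 208, 32, 43) [628.1 242.7] [18.1 26.2]
boss (260, 148, 48, 47) [481.5 276.4] [24.7 24.8]
tool d mm [ 0.7 -1.1  0.6] x-heading -90.16 tilt(y axis) [-3.e-04 -3.e-04 -1.e+00] pos [0.4804 0.2305 0.0911] j [ 0.29  0.33 -0.31  0.94 -0.    1.86] t 19.4333
```

View pics/w19.png

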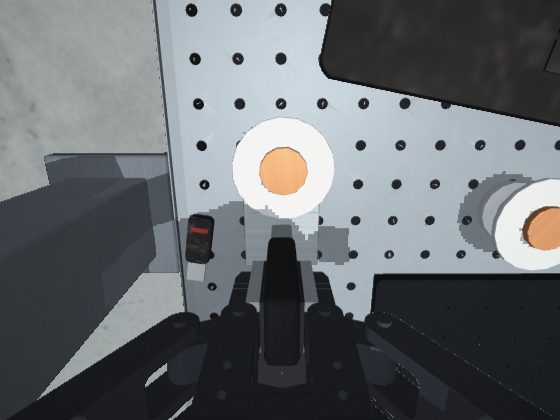

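The holder has not been nudged and the fork is in place. Lift.

```bash
python3 -m handwheel '[{"dx":0,"dy":-0.005,"dz":0,"wx":0,"wy":0,"wz":0},{"dx":0,"dy":-0.003,"dz":0,"wx":0,"wy":0,"wz":0},{"dx":0,"dy":-0.002,"dz":0,"wx":0,"wy":0,"wz":0},{"dx":0,"dy":-0.002,"dz":0,"wx":0,"wy":0,"wz":0},{"dx":0,"dy":-0.002,"dz":0,"wx":0,"wy":0,"wz":0},{"dx":0,"dy":-0.003,"dz":0,"wx":0,"wy":0,"wz":0},{"dx":0,"dy":-0.006,"dz":0,"wx":0,"wy":0,"wz":0},{"dx":0,"dy":-0.008,"dz":0,"wx":0,"wy":0,"wz":0},{"dx":0,"dy":0,"dz":0,"wx":0,"wy":0,"wz":0}]'
python3 - <<'E'
from hold import *
f=grab('wrist','w20.png'); held(f); s=manip.get_state(); print(s['force'],s['ft_torque'])
E
```

```text
t: 20.18
eef_pos: [0.4814, 0.2302, 0.1241]
ee_rot: [0.498, -0.501, 0.501, -0.5]
force: [1.0, -0.3, -2.8]
grip_width: 0.0134
held at [482.1 276.7] [24.8 24.9] tcp [0.4812 0.2301 0.1234]
[-0.32536935  0.60139272 -3.93852822] [-0.08516232 -0.00482234 -0.02770316]
```

View pics/w20.png

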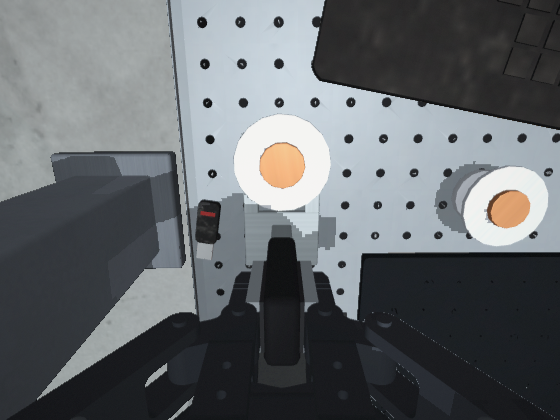

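```bash
python3 -m handwheel '[{"dx":0,"dy":-0.01,"dz":0,"wx":0,"wy":0,"wz":0},{"dx":0,"dy":-0.02,"dz":0,"wx":0,"wy":0,"wz":0},{"dx":0,"dy":-0.028,"dz":0,"wx":0,"wy":0,"wz":0},{"dx":0.004,"dy":-0.028,"dz":0,"wx":0,"wy":0,"wz":0},{"dx":0.008,"dy":-0.028,"dz":0,"wx":0,"wy":0,"wz":0},{"dx":0.012,"dy":-0.028,"dz":0,"wx":0,"wy":0,"wz":0},{"dx":0.016,"dy":-0.016,"dz":-0.001,"wx":0,"wy":0,"wz":0},{"dx":0.02,"dy":-0.006,"dz":-0.0015,"wx":0,"wy":0,"wz":0},{"dx":0.02,"dy":0,"dz":-0.0015,"wx":0,"wy":0,"wz":0},{"dx":0.02,"dy":0,"dz":-0.0015,"wx":0,"wy":0,"wz":0},{"dx":0.02,"dy":0,"dz":-0.0015,"wx":0,"wy":0,"wz":0},{"dx":0.02,"dy":0,"dz":-0.0015,"wx":0,"wy":0,"wz":0}]'
python3 -m handwheel '[{"dx":0.02,"dy":0,"dz":-0.0015,"wx":0,"wy":0,"wz":0},{"dx":0.02,"dy":0,"dz":-0.0015,"wx":0,"wy":0,"wz":0},{"dx":0.02,"dy":0,"dz":-0.0015,"wx":0,"wy":0,"wz":0},{"dx":0.02,"dy":0,"dz":-0.0015,"wx":0,"wy":0,"wz":0},{"dx":0.02,"dy":0,"dz":-0.0015,"wx":0,"wy":0,"wz":0},{"dx":0.02,"dy":0,"dz":-0.0015,"wx":0,"wy":0,"wz":0},{"dx":0.02,"dy":0,"dz":-0.0015,"wx":0,"wy":0,"wz":0},{"dx":0.02,"dy":0,"dz":-0.0015,"wx":0,"wy":0,"wz":0},{"dx":0.02,"dy":0,"dz":-0.0015,"wx":0,"wy":0,"wz":0},{"dx":0.02,"dy":0,"dz":-0.0015,"wx":0,"wy":0,"wz":0},{"dx":0.016,"dy":0,"dz":-0.001,"wx":0,"wy":0,"wz":0},{"dx":0.012,"dy":0,"dz":-0.001,"wx":0,"wy":0,"wz":0}]'
python3 -m handwheel '[{"dx":0.008,"dy":0,"dz":0,"wx":0,"wy":0.03,"wz":0},{"dx":0.004,"dy":0,"dz":0,"wx":0,"wy":0.08,"wz":0},{"dx":0,"dy":0,"dz":0,"wx":0,"wy":0.12,"wz":0},{"dx":0,"dy":0,"dz":0,"wx":0,"wy":0.12,"wz":0},{"dx":0,"dy":0,"dz":0,"wx":0,"wy":0.12,"wz":0},{"dx":0,"dy":0,"dz":0,"wx":0,"wy":0.12,"wz":0},{"dx":0,"dy":0,"dz":0,"wx":0,"wy":0.12,"wz":0},{"dx":0,"dy":0,"dz":0,"wx":0,"wy":0.12,"wz":0},{"dx":0,"dy":0,"dz":0,"wx":0,"wy":0.12,"wz":0},{"dx":0,"dy":0,"dz":0,"wx":0,"wy":0.12,"wz":0},{"dx":0,"dy":0,"dz":0,"wx":0,"wy":0.12,"wz":0},{"dx":0,"dy":0,"dz":0,"wx":0,"wy":0.12,"wz":0}]'
python3 -m handwheel '[{"dx":0,"dy":0,"dz":0,"wx":0,"wy":0.12,"wz":0},{"dx":0,"dy":0,"dz":0,"wx":0,"wy":0.1,"wz":0},{"dx":0,"dy":0,"dz":0,"wx":0,"wy":0.06,"wz":0},{"dx":0,"dy":0,"dz":0,"wx":0,"wy":0.02,"wz":0},{"dx":0,"dy":0,"dz":0,"wx":0,"wy":0,"wz":0},{"dx":0,"dy":0,"dz":0,"wx":0,"wy":0,"wz":0}]'
python3 - <<'E'
from hold import *
f=grab('wrist','w21.png'); held(f,(504.1,-218.8)); delta([.454,-.217,.14])
E
```

```text
t: 21.23
eef_pos: [0.4711, 0.0892, 0.2869]
ee_rot: [0.499, -0.501, 0.501, -0.499]
force: [1.0, -0.3, -3.5]
grip_width: 0.0129
t: 22.23
eef_pos: [0.4534, -0.1392, 0.2867]
ee_rot: [0.499, -0.501, 0.501, -0.499]
force: [-0.1, 0.3, -3.2]
grip_width: 0.0132
t: 23.23
eef_pos: [0.4535, -0.1494, 0.2865]
ee_rot: [-0.088, 0.702, -0.702, 0.088]
force: [0.2, -0.9, -4.2]
grip_width: 0.0128
t: 23.73
eef_pos: [0.4535, -0.1497, 0.2864]
ee_rot: [0.015, 0.707, -0.707, -0.015]
force: [1.0, 0.2, -3.2]
grip_width: 0.013
held at [ 500.4 -151.3] [24.7 24.8] tcp [ 0.4535 -0.1497  0.2863]
tool d [-6.5 -0.  67.3]
tool d mm [ -3.3 146.3  67.2] x-heading 177.62 tilt(y axis) [ 0.e+00  1.e-04 -1.e+00] pos [ 0.4535 -0.1497  0.2863] j [-0.49  0.13 -0.06  1.39  0.    2.69] t 23.7833
```

View pics/w21.png

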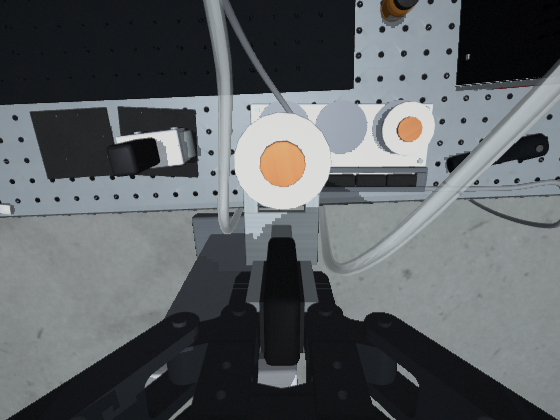

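```bash
python3 -m handwheel '[{"dx":0,"dy":0.005,"dz":0.004,"wx":0,"wy":0,"wz":0},{"dx":-0.001,"dy":0.012,"dz":0.008,"wx":0,"wy":0,"wz":0},{"dx":-0.001,"dy":0.018,"dz":0.011,"wx":0,"wy":0,"wz":0},{"dx":-0.001,"dy":0.02,"dz":0.013,"wx":0,"wy":0,"wz":0},{"dx":-0.001,"dy":0.02,"dz":0.012,"wx":0,"wy":0,"wz":0},{"dx":-0.001,"dy":0.02,"dz":0.01,"wx":0,"wy":0,"wz":0},{"dx":-0.001,"dy":0.02,"dz":0.006,"wx":0,"wy":0,"wz":0},{"dx":-0.0005,"dy":0.018,"dz":0.003,"wx":0,"wy":0,"wz":0},{"dx":0,"dy":0.01,"dz":0,"wx":0,"wy":0,"wz":0},{"dx":0,"dy":0.003,"dz":0,"wx":0,"wy":0,"wz":0},{"dx":0,"dy":0,"dz":0,"wx":0,"wy":0,"wz":0},{"dx":0,"dy":0,"dz":0,"wx":0,"wy":0,"wz":0}]'
python3 - <<'E'
from hold import *
f=grab('wrist','w22.png'); held(f,(504.1,-218.8))
E
```

```text
t: 24.78
eef_pos: [0.4574, -0.2171, 0.141]
ee_rot: [-0.015, -0.707, 0.707, 0.015]
force: [0.5, 0.1, -3.4]
grip_width: 0.0132
held at [ 504.4 -218.8] [24.6 24.7] tcp [ 0.4576 -0.2172  0.1413]
tool d [ 0.3 -0.   0. ]
```

View pics/w22.png

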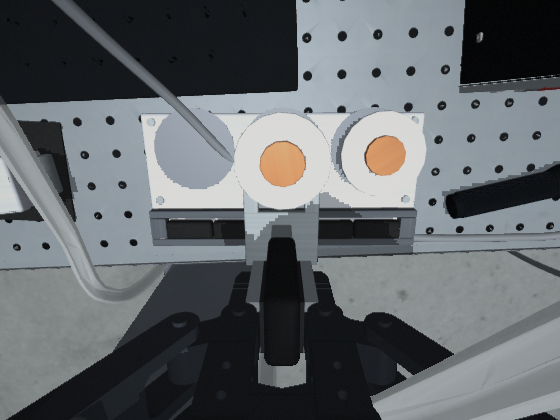

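Holder c is within 0.3 mm of above bay_1. Lower to z 0.106, check, withdraw.

```bash
python3 -m handwheel '[{"dx":0,"dy":0.006,"dz":0,"wx":0,"wy":0,"wz":0},{"dx":0,"dy":0.008,"dz":0,"wx":0,"wy":0,"wz":0},{"dx":0,"dy":0.006,"dz":0,"wx":0,"wy":0,"wz":0},{"dx":0,"dy":0.003,"dz":0,"wx":0,"wy":0,"wz":0},{"dx":0,"dy":0.002,"dz":0,"wx":0,"wy":0,"wz":0},{"dx":0,"dy":0.002,"dz":0,"wx":0,"wy":0,"wz":0},{"dx":0,"dy":0.002,"dz":0,"wx":0,"wy":0,"wz":0},{"dx":0,"dy":0.003,"dz":0,"wx":0,"wy":0,"wz":0},{"dx":0,"dy":0.003,"dz":0,"wx":0,"wy":0,"wz":0},{"dx":0,"dy":0,"dz":0,"wx":0,"wy":0,"wz":0},{"dx":0,"dy":0,"dz":0,"wx":0,"wy":0,"wz":0}]'
python3 - <<'E'
from hold import *
f=grab('wrist','w23.png'); held(f,(504.1,-218.8),off=manip.get_state()['eef_pos'][2]-.049); print(manip.get_state()['force'])
E
```

```text
t: 25.75
eef_pos: [0.4571, -0.2171, 0.1052]
ee_rot: [0.015, 0.707, -0.707, -0.015]
force: [-0.1, -1.0, -1.5]
grip_width: 0.0133
held at [ 504.  -218.7] [24.6 24.9] tcp [ 0.4571 -0.2172  0.1054]
tool d [-0.1  0.   0.1]
[-0.15596795  0.61024724 -2.47541502]
```

View pics/w23.png

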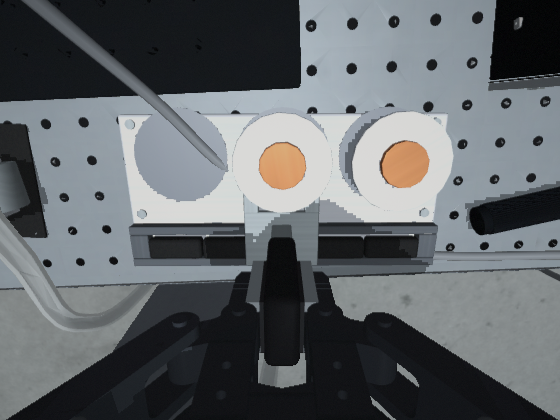

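Holder c is set down in bay_1 at (504.0,−218.7). Withdraw, rise and swing back for the last holder.

```bash
python3 -m handwheel '[{"dx":0.005,"dy":0,"dz":0,"wx":0,"wy":0,"wz":0},{"dx":0.01,"dy":0,"dz":0,"wx":0,"wy":0,"wz":0},{"dx":0.012,"dy":0,"dz":0,"wx":0,"wy":0,"wz":0},{"dx":0.012,"dy":0,"dz":0,"wx":0,"wy":0,"wz":0},{"dx":0.012,"dy":0,"dz":0,"wx":0,"wy":0,"wz":0},{"dx":0.012,"dy":0,"dz":0,"wx":0,"wy":0,"wz":0},{"dx":0,"dy":-0.02,"dz":0,"wx":0,"wy":0,"wz":0},{"dx":0,"dy":-0.03,"dz":0,"wx":0,"wy":0,"wz":0},{"dx":0,"dy":-0.035,"dz":0,"wx":0,"wy":-0.12,"wz":0},{"dx":0,"dy":-0.035,"dz":0,"wx":0,"wy":-0.12,"wz":0},{"dx":0,"dy":-0.035,"dz":0,"wx":0,"wy":-0.12,"wz":0},{"dx":0,"dy":-0.01,"dz":0,"wx":0,"wy":-0.118,"wz":0}]'
python3 -m handwheel '[{"dx":0,"dy":0,"dz":0,"wx":0,"wy":0,"wz":0}]'
python3 - <<'E'
from hold import *
f=grab('wrist','w24.png');delta([.49,.17,.27])
hsv=cv2.cvtColor(f['image'],cv2.COLOR_RGB2HSV)
m=((hsv[...,0]<20)&(hsv[...,1]>70)&(hsv[...,2]>150)).astype(np.uint8);C,_=cv2.findContours(m,0,cv2.CHAIN_APPROX_NONE)
for c in C:
    if cv2.contourArea(c)>200: print('boss',cv2.fitEllipse(np.array([onplane(f,a,b,.049)[:2]*1000 for a,b in c[:,0]],np.float32)))
E
```

```text
t: 26.8
eef_pos: [0.3941, -0.2151, 0.2754]
ee_rot: [0.153, -0.688, 0.692, -0.156]
force: [0.4, -0.1, -1.7]
grip_width: 0.013
t: 26.88
eef_pos: [0.3941, -0.2151, 0.2732]
ee_rot: [0.153, -0.688, 0.692, -0.155]
force: [0.4, 0.3, -2.3]
grip_width: 0.0129
tool d mm [-248.6    0.6 -308.9] x-heading -155.23 tilt(y axis) [ 0.002  -0.0017 -1.    ] pos [ 0.3937 -0.2147  0.2711] j [-0.69  0.08 -0.15  1.34 -0.    2.02] t 26.9333
boss ((501.6844177246094, -284.70904541015625), (24.15214729309082, 24.351255416870117), 134.6702880859375)
boss ((503.74847412109375, -218.67703247070312), (24.219722747802734, 24.429414749145508), 9.719719886779785)
```

View pics/w24.png

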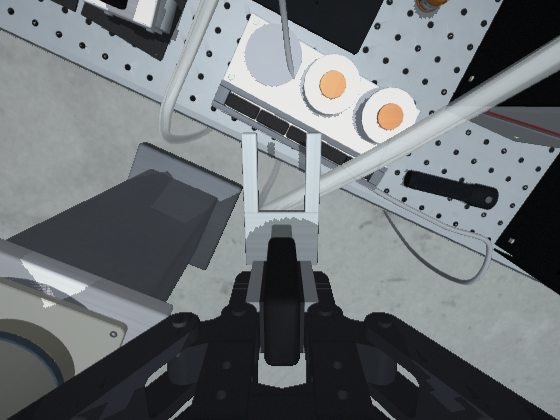

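Both holders stand centred (bosses at 333,84 and 390,117). Travel to the last holder, 397 mm in 12 rows.

```bash
python3 -m handwheel '[{"dx":-0.0207,"dy":0,"dz":-0.0257,"wx":0,"wy":0,"wz":0},{"dx":-0.0207,"dy":0,"dz":-0.0257,"wx":0,"wy":0,"wz":0},{"dx":-0.0207,"dy":0,"dz":-0.0257,"wx":0,"wy":0,"wz":0},{"dx":-0.0207,"dy":0,"dz":-0.0257,"wx":0,"wy":0,"wz":0},{"dx":-0.0207,"dy":0,"dz":-0.0257,"wx":0,"wy":0,"wz":0},{"dx":-0.0207,"dy":0,"dz":-0.0257,"wx":0,"wy":0,"wz":0},{"dx":-0.0207,"dy":0,"dz":-0.0257,"wx":0,"wy":0,"wz":0},{"dx":-0.0207,"dy":0,"dz":-0.0257,"wx":0,"wy":0,"wz":0},{"dx":-0.0207,"dy":0,"dz":-0.0257,"wx":0,"wy":0,"wz":0},{"dx":-0.0207,"dy":0,"dz":-0.0257,"wx":0,"wy":0,"wz":0},{"dx":-0.0207,"dy":0,"dz":-0.0257,"wx":0,"wy":0,"wz":0},{"dx":-0.0207,"dy":0,"dz":-0.0257,"wx":0,"wy":0,"wz":0}]'
python3 -m handwheel '[{"dx":0,"dy":0.01,"dz":0,"wx":0,"wy":0,"wz":0},{"dx":0,"dy":0,"dz":0,"wx":0,"wy":0,"wz":0}]'
python3 - <<'E'
from hold import *
f=grab('wrist','w25.png');delta([.58,.22,.27]); copper(f)
P=cloud(f)
def q(x0,x1,y0,y1):
    k=P[(P[...,0]>x0)&(P[...,0]<x1)&(P[...,1]>y0)&(P[...,1]<y1)]; return np.nanmedian(k[:,2]).round(4),len(k)
print('slab',q(.57,.6,.12,.17),'table',q(.56,.6,.215,.24),q(.55,.58,.22,.28),'laptop',q(.55,.6,.33,.36))
for x in (.56,.58,.6,.62):
    k=P[(abs(P[...,0]-x)<.006)&(P[...,1]>.1)&(P[...,1]<.4)]
    hi=k[(k[:,2]>.012)&(k[:,1]<.215)]; lo=k[(k[:,2]>.008)&(k[:,1]>.27)]
    print(x,'slab edge',hi[:,1].max().round(4),'laptop edge',lo[:,1].min().round(4) if len(lo) else None)
E
```

```text
t: 27.93
eef_pos: [0.4887, 0.1712, 0.2682]
ee_rot: [-0.152, 0.691, -0.691, 0.15]
force: [1.9, -1.1, -2.1]
grip_width: 0.0134
t: 28.1
eef_pos: [0.4882, 0.1709, 0.2567]
ee_rot: [-0.154, 0.691, -0.69, 0.15]
force: [-0.6, -0.8, -2.5]
grip_width: 0.0131
tool d mm [-104.3  -12.8   -7. ] x-heading -155.19 tilt(y axis) [-0.0048 -0.0011 -1.    ] pos [0.4882 0.1699 0.2577] j [ 0.17  0.2  -0.03  1.34 -0.    2.88] t 28.15
boss (0, 57, 45, 11) [488.  446.8] [ 7.4 53.2]
boss (262, 0, 28, 24) [628.4 242.5] [19.2 25.6]
slab (np.float64(0.0186), 1501) table (np.float64(0.0008), 963) (np.float64(0.0008), 1686) laptop (np.float64(0.0183), 1692)
0.56 slab edge 0.1974 laptop edge 0.3129
0.58 slab edge 0.1973 laptop edge 0.309
0.6 slab edge 0.1973 laptop edge 0.305
0.62 slab edge 0.1972 laptop edge 0.2702
```

View pics/w25.png

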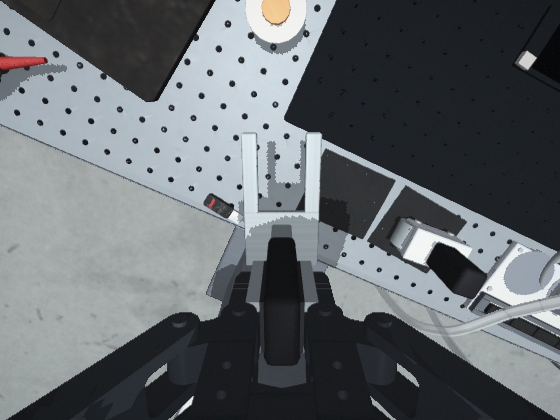

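The slab edge is at y=0.197 and 18 mm high. I'll approach the last holder at about 19° heading with the blade above slab height.

```bash
python3 -m handwheel '[{"dx":0,"dy":0.02,"dz":0,"wx":0,"wy":0.101,"wz":0},{"dx":-0.012,"dy":0.03,"dz":-0.006,"wx":0,"wy":0,"wz":0},{"dx":-0.012,"dy":0.03,"dz":-0.006,"wx":0,"wy":0,"wz":0},{"dx":-0.012,"dy":0.03,"dz":-0.006,"wx":0,"wy":0,"wz":0},{"dx":-0.01,"dy":0.018,"dz":-0.004,"wx":0,"wy":0,"wz":0},{"dx":0,"dy":0,"dz":0,"wx":0,"wy":0,"wz":0},{"dx":0,"dy":0,"dz":0,"wx":0,"wy":0,"wz":0}]'
python3 - <<'E'
from hold import *
f=grab('wrist','w26.png'); copper(f); delta([.525,.2077,.098])
for u in(): pass
t=tines(f,[140,150,160,170,180,190],manip.get_state()['eef_pos'][2]-.0717,(236,325),185)
E
```

```text
t: 28.73
eef_pos: [0.525, 0.2045, 0.1314]
ee_rot: [0.118, -0.697, 0.698, -0.115]
force: [0.8, 0.2, -1.3]
grip_width: 0.0132
boss (256, 19, 44, 48) [630.5 243.4] [24.6 24.8]
tool d mm [-0.5 34.7 -3.1] x-heading -161.0 tilt(y axis) [-7.e-04 -4.e-04 -1.e+00] pos [0.5255 0.2046 0.1327] j [ 0.22  0.34 -0.17  1.06 -0.    3.03] t 28.7833
140 w 0.0476 [580.3 226.1]
150 w 0.0481 [575.  224.3]
160 w 0.0485 [569.6 222.5]
170 w 0.0484 [564.  220.9]
180 w 0.0488 [558.3 219. ]
190 w 0.0493 [552.6 217.1]
```

View pics/w26.png

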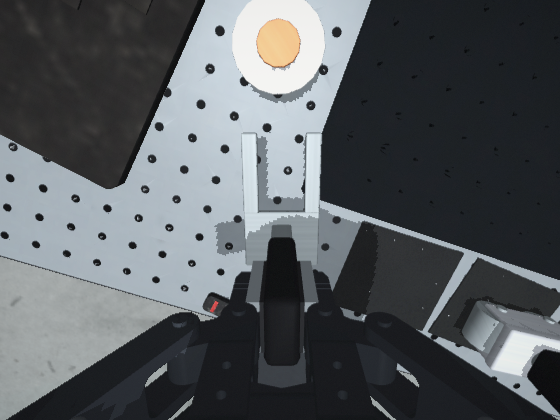

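```bash
python3 -m handwheel '[{"dx":0,"dy":0.01,"dz":-0.001,"wx":0,"wy":0,"wz":0},{"dx":0,"dy":0.015,"dz":0,"wx":0,"wy":0,"wz":0},{"dx":0,"dy":0.01,"dz":0,"wx":0,"wy":0,"wz":0},{"dx":0,"dy":0,"dz":0,"wx":0,"wy":0,"wz":0},{"dx":0,"dy":0,"dz":0,"wx":0,"wy":0,"wz":0}]'
python3 - <<'E'
from hold import *
f=grab('wrist','w27.png'); copper(f); delta([.525,.2077,.098])
s=manip.get_state(); R=Rn.from_quat(s['ee_rot']).as_matrix()
b=np.array([.6305,.2434,.039]); print('boss tool',(R.T@(b-s['eef_pos'])*1000).round(1))
cv2.imwrite('pics/w27z.png',cv2.resize(f['image'][0:220,180:380],None,fx=3,fy=2.7,interpolation=cv2.INTER_CUBIC)[:,:,::-1])
E
```

```text
t: 29.2
eef_pos: [0.5252, 0.2064, 0.0975]
ee_rot: [0.117, -0.697, 0.697, -0.117]
force: [-0.3, -0.3, -1.5]
grip_width: 0.0127
boss (256, 4, 52, 58) [630.5 243.5] [24.7 24.9]
tool d mm [ 0.2 -0.1 -1.2] x-heading -160.89 tilt(y axis) [ 6.e-04  1.e-04 -1.e+00] pos [0.5256 0.2066 0.0979] j [ 0.23  0.37 -0.22  0.98 -0.    3.03] t 29.25
boss tool [-111.2   59.    -0.4]
```

View pics/w27z.png

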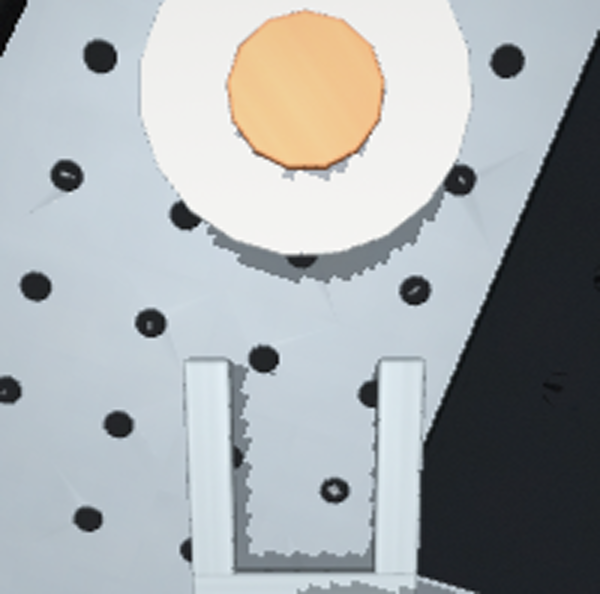

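Boss is 0.4 mm off the fork's centre line. Advance 64 mm.

```bash
python3 -m handwheel '[{"dx":-0.008,"dy":0,"dz":0,"wx":0,"wy":0,"wz":0},{"dx":-0.013,"dy":0,"dz":0,"wx":0,"wy":0,"wz":0},{"dx":-0.013,"dy":0,"dz":0,"wx":0,"wy":0,"wz":0},{"dx":-0.012,"dy":0,"dz":0,"wx":0,"wy":0,"wz":0},{"dx":-0.01,"dy":0,"dz":0,"wx":0,"wy":0,"wz":0},{"dx":-0.008,"dy":0,"dz":0,"wx":0,"wy":0,"wz":0},{"dx":0,"dy":0,"dz":0,"wx":0,"wy":0,"wz":0},{"dx":0,"dy":0,"dz":0,"wx":0,"wy":0,"wz":0}]'
python3 - <<'E'
from hold import *
f=grab('wrist','w28.png'); copper(f); delta([.5868,.224,.098])
E
```

```text
t: 29.92
eef_pos: [0.5862, 0.2278, 0.0973]
ee_rot: [0.117, -0.697, 0.697, -0.118]
force: [-0.1, 0.5, -2.5]
grip_width: 0.0134
boss (259, 142, 47, 47) [630.5 243.5] [24.8 24.9]
tool d mm [ 0.2 -0.7  3.8] x-heading -160.87 tilt(y axis) [-3.e-04 -1.e-04 -1.e+00] pos [0.5857 0.2277 0.0973] j [ 0.24  0.47 -0.06  1.05 -0.    3.05] t 29.9667
```

View pics/w28.png

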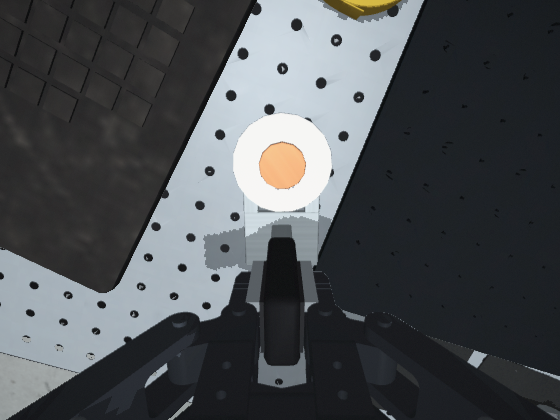

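```bash
python3 -m handwheel '[{"dx":0,"dy":-0.002,"dz":0,"wx":0,"wy":0,"wz":0},{"dx":0,"dy":-0.002,"dz":0,"wx":0,"wy":0,"wz":0},{"dx":0,"dy":-0.002,"dz":0,"wx":0,"wy":0,"wz":0},{"dx":0,"dy":-0.002,"dz":0,"wx":0,"wy":0,"wz":0},{"dx":0,"dy":-0.003,"dz":0,"wx":0,"wy":0,"wz":0},{"dx":0,"dy":-0.006,"dz":0,"wx":0,"wy":0,"wz":0},{"dx":0,"dy":-0.008,"dz":0,"wx":0,"wy":0,"wz":0},{"dx":0,"dy":0,"dz":0,"wx":0,"wy":0,"wz":0}]'
python3 - <<'E'
from hold import *
f=grab('wrist','w29.png'); held(f); delta([.457,-.15,.285]); print(manip.get_state()['force'])
E
```

```text
t: 30.63
eef_pos: [0.5867, 0.2279, 0.1244]
ee_rot: [-0.117, 0.697, -0.697, 0.118]
force: [0.3, 0.1, -2.8]
grip_width: 0.0126
held at [631.9 243.8] [24.8 24.9] tcp [0.5865 0.2278 0.1236]
tool d mm [ 245.8 -161.9  314.6] x-heading -160.88 tilt(y axis) [ 2.1e-03  5.0e-04 -1.0e+00] pos [0.5865 0.2278 0.1236] j [ 0.24  0.45 -0.02  1.1   0.    3.05] t 30.6833
[ 0.78591568  0.15227905 -3.53653447]
```

View pics/w29.png

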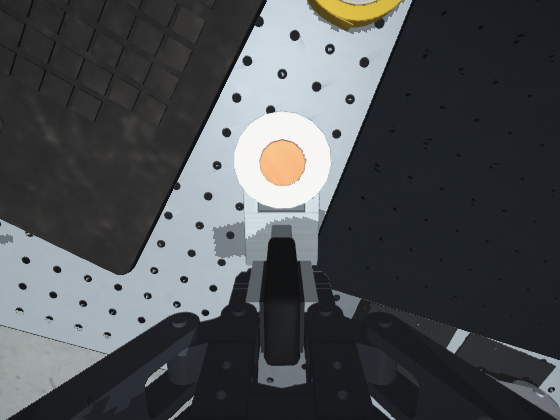

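```bash
python3 -m handwheel '[{"dx":0,"dy":-0.01,"dz":0,"wx":0,"wy":0,"wz":0},{"dx":0,"dy":-0.02,"dz":0,"wx":0,"wy":0,"wz":0},{"dx":0,"dy":-0.028,"dz":0,"wx":0,"wy":0,"wz":0},{"dx":0.0025,"dy":-0.028,"dz":0.0032,"wx":0,"wy":0,"wz":0},{"dx":0.0049,"dy":-0.028,"dz":0.0063,"wx":0,"wy":0,"wz":0},{"dx":0.0074,"dy":-0.028,"dz":0.0095,"wx":0,"wy":0,"wz":0},{"dx":0.0098,"dy":-0.014,"dz":0.0126,"wx":0,"wy":0,"wz":0},{"dx":0.0123,"dy":-0.006,"dz":0.0158,"wx":0,"wy":0,"wz":0},{"dx":0.0123,"dy":0,"dz":0.0158,"wx":0,"wy":0,"wz":0},{"dx":0.0123,"dy":0,"dz":0.0158,"wx":0,"wy":0,"wz":0},{"dx":0.0123,"dy":0,"dz":0.0158,"wx":0,"wy":0,"wz":0},{"dx":0.0123,"dy":0,"dz":0.0158,"wx":0,"wy":0,"wz":0}]'
python3 -m handwheel '[{"dx":0.0123,"dy":0,"dz":0.0158,"wx":0,"wy":0,"wz":0},{"dx":0.0123,"dy":0,"dz":0.0158,"wx":0,"wy":0,"wz":0},{"dx":0.0123,"dy":0,"dz":0.0158,"wx":0,"wy":0,"wz":0},{"dx":0.0123,"dy":0,"dz":0.0158,"wx":0,"wy":0,"wz":0},{"dx":0.0123,"dy":0,"dz":0.0158,"wx":0,"wy":0,"wz":0},{"dx":0.0123,"dy":0,"dz":0.0158,"wx":0,"wy":0,"wz":0},{"dx":0.0123,"dy":0,"dz":0.0158,"wx":0,"wy":0,"wz":0},{"dx":0.0123,"dy":0,"dz":0.0158,"wx":0,"wy":0,"wz":0},{"dx":0.0123,"dy":0,"dz":0.0158,"wx":0,"wy":0,"wz":0},{"dx":0.0123,"dy":0,"dz":0.0158,"wx":0,"wy":0,"wz":0},{"dx":0.0123,"dy":0,"dz":0.0158,"wx":0,"wy":0,"wz":0},{"dx":0.0098,"dy":0,"dz":0.0126,"wx":0,"wy":0,"wz":0}]'
python3 -m handwheel '[{"dx":0.0074,"dy":0,"dz":0.0095,"wx":0,"wy":0,"wz":0},{"dx":0.0049,"dy":0,"dz":0.0063,"wx":0,"wy":0.03,"wz":0},{"dx":0.0025,"dy":0,"dz":0.0032,"wx":0,"wy":0.06,"wz":0},{"dx":0,"dy":0,"dz":0,"wx":0,"wy":0.09,"wz":0},{"dx":0,"dy":0,"dz":0,"wx":0,"wy":0.09,"wz":0},{"dx":0,"dy":0,"dz":0,"wx":0,"wy":0.06,"wz":0},{"dx":0,"dy":0,"dz":0,"wx":0,"wy":0.03,"wz":0},{"dx":0,"dy":0,"dz":0,"wx":0,"wy":0,"wz":0},{"dx":0,"dy":0,"dz":0,"wx":0,"wy":0,"wz":0}]'
python3 - <<'E'
from hold import *
f=grab('wrist','w30.png'); held(f,(506.8,-152.7)); delta([.457,-.15,.285])
E
```

```text
t: 31.68
eef_pos: [0.5402, 0.0942, 0.2849]
ee_rot: [0.117, -0.697, 0.697, -0.118]
force: [0.8, -0.2, -3.2]
grip_width: 0.0132
t: 32.68
eef_pos: [0.4641, -0.1298, 0.2849]
ee_rot: [0.117, -0.697, 0.697, -0.117]
force: [0.7, 0.6, -3.2]
grip_width: 0.0131
t: 33.43
eef_pos: [0.4569, -0.1512, 0.2846]
ee_rot: [0.009, 0.707, -0.707, -0.009]
force: [-0.6, -1.0, -4.0]
grip_width: 0.0133
held at [ 505.4 -151.7] [24.7 24.8] tcp [ 0.4569 -0.1512  0.2845]
tool d [-1.4  0.   1. ]
tool d mm [-0.1 -0.5 -1.2] x-heading 178.54 tilt(y axis) [ 2.e-04  0.e+00 -1.e+00] pos [ 0.4569 -0.1512  0.2845] j [-0.49  0.13 -0.05  1.38  0.    2.67] t 33.4833
```

View pics/w30.png

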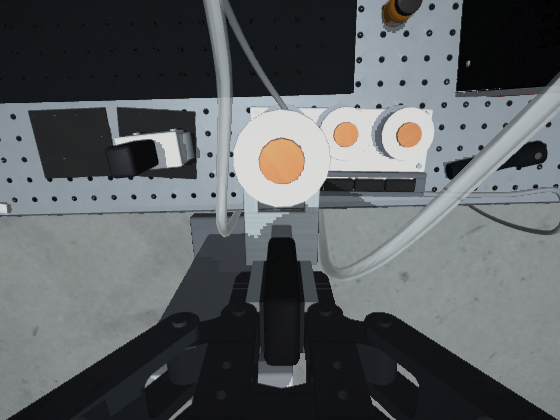

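Over bay_2 already. Lower 144 mm with the small correction.

```bash
python3 -m handwheel '[{"dx":0,"dy":0.006,"dz":0,"wx":0,"wy":0,"wz":0},{"dx":-0.0007,"dy":0.014,"dz":0.0005,"wx":0,"wy":0,"wz":0},{"dx":-0.0007,"dy":0.02,"dz":0.0005,"wx":0,"wy":0,"wz":0},{"dx":0,"dy":0.022,"dz":0,"wx":0,"wy":0,"wz":0},{"dx":0,"dy":0.022,"dz":0,"wx":0,"wy":0,"wz":0},{"dx":0,"dy":0.022,"dz":0,"wx":0,"wy":0,"wz":0},{"dx":0,"dy":0.018,"dz":0,"wx":0,"wy":0,"wz":0},{"dx":0,"dy":0.012,"dz":0,"wx":0,"wy":0,"wz":0},{"dx":0,"dy":0.007,"dz":0,"wx":0,"wy":0,"wz":0},{"dx":0,"dy":0,"dz":0,"wx":0,"wy":0,"wz":0},{"dx":0,"dy":0,"dz":0,"wx":0,"wy":0,"wz":0}]'
python3 - <<'E'
from hold import *
f=grab('wrist','w31.png'); held(f,(506.8,-152.7))
E
```

```text
t: 34.4
eef_pos: [0.4583, -0.1524, 0.1414]
ee_rot: [0.009, 0.707, -0.707, -0.009]
force: [-0.0, -0.2, -2.7]
grip_width: 0.0127
held at [ 506.9 -152.9] [24.6 24.7] tcp [ 0.4586 -0.1526  0.1419]
tool d [ 0.1 -0.  -0.2]
```

View pics/w31.png

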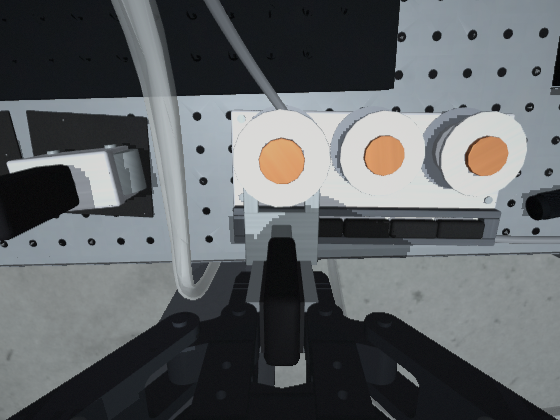

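```bash
python3 -m handwheel '[{"dx":0,"dy":0.006,"dz":0,"wx":0,"wy":0,"wz":0},{"dx":0,"dy":0.008,"dz":0,"wx":0,"wy":0,"wz":0},{"dx":0,"dy":0.006,"dz":0,"wx":0,"wy":0,"wz":0},{"dx":0,"dy":0.003,"dz":0,"wx":0,"wy":0,"wz":0},{"dx":0,"dy":0.002,"dz":0,"wx":0,"wy":0,"wz":0},{"dx":0,"dy":0.002,"dz":0,"wx":0,"wy":0,"wz":0},{"dx":0,"dy":0.002,"dz":0,"wx":0,"wy":0,"wz":0},{"dx":0,"dy":0.003,"dz":0,"wx":0,"wy":0,"wz":0},{"dx":0,"dy":0.003,"dz":0,"wx":0,"wy":0,"wz":0},{"dx":0,"dy":0,"dz":0,"wx":0,"wy":0,"wz":0},{"dx":0,"dy":0,"dz":0,"wx":0,"wy":0,"wz":0}]'
python3 - <<'E'
from hold import *
f=grab('wrist','w32.png'); held(f,(506.8,-152.7),off=manip.get_state()['eef_pos'][2]-.049)
E
python3 -m handwheel '[{"dx":0.005,"dy":0,"dz":0,"wx":0,"wy":0,"wz":0},{"dx":0.01,"dy":0,"dz":0,"wx":0,"wy":0,"wz":0},{"dx":0.012,"dy":0,"dz":0,"wx":0,"wy":0,"wz":0},{"dx":0.012,"dy":0,"dz":0,"wx":0,"wy":0,"wz":0},{"dx":0.012,"dy":0,"dz":0,"wx":0,"wy":0,"wz":0},{"dx":0.012,"dy":0,"dz":0,"wx":0,"wy":0,"wz":0},{"dx":0,"dy":-0.02,"dz":0,"wx":0,"wy":0,"wz":0},{"dx":0,"dy":-0.03,"dz":0,"wx":0,"wy":0,"wz":0},{"dx":0,"dy":-0.035,"dz":0,"wx":0,"wy":0,"wz":0},{"dx":0,"dy":-0.035,"dz":0,"wx":0,"wy":0,"wz":0},{"dx":0,"dy":0,"dz":0,"wx":0,"wy":0,"wz":0}]'
python3 - <<'E'
from hold import *
f=grab('wrist','w33.png');delta([.49,.17,.27])
hsv=cv2.cvtColor(f['image'],cv2.COLOR_RGB2HSV)
m=((hsv[...,0]<20)&(hsv[...,1]>70)&(hsv[...,2]>150)).astype(np.uint8);C,_=cv2.findContours(m,0,cv2.CHAIN_APPROX_NONE)
for c in C:
    if cv2.contourArea(c)>200: print('boss',cv2.fitEllipse(np.array([onplane(f,a,b,.049)[:2]*1000 for a,b in c[:,0]],np.float32)))
E
```

```text
t: 35.37
eef_pos: [0.4583, -0.1525, 0.1062]
ee_rot: [0.009, 0.707, -0.707, -0.009]
force: [-0.7, -1.5, -2.3]
grip_width: 0.0132
held at [ 506.9 -152.9] [24.7 24.8] tcp [ 0.4583 -0.1525  0.1063]
tool d [ 0.1 -0.  -0.2]
t: 36.33
eef_pos: [0.3963, -0.1519, 0.2322]
ee_rot: [-0.012, -0.705, 0.709, 0.007]
force: [0.2, -0.6, -3.0]
grip_width: 0.0133
tool d mm [ -85.9  -41.4 -323.9] x-heading 178.48 tilt(y axis) [ 0.0054 -0.0034 -1.    ] pos [ 0.3957 -0.1516  0.2292] j [-0.56  0.05 -0.29  1.23 -0.    2.6 ] t 36.3833
boss ((501.8946838378906, -284.9804382324219), (24.21527099609375, 24.426742553710938), 77.62090301513672)
boss ((503.92449951171875, -218.7783966064453), (24.272424697875977, 24.52495765686035), 122.48967742919922)
boss ((506.892822265625, -152.9630889892578), (24.192153930664062, 24.470808029174805), 132.95156860351562)
```

View pics/w33.png

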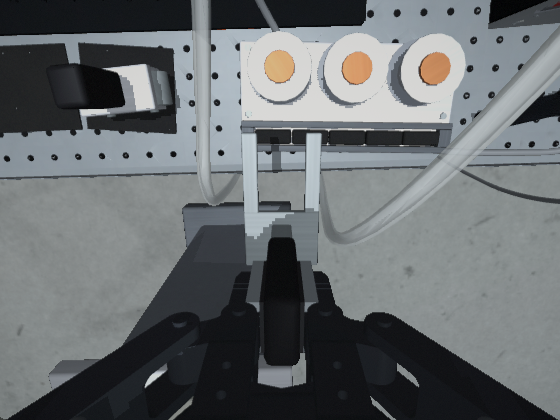

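All three holders are within 0.6 mm of their bay centres. Now to return the fork to its mat: rise and turn.

```bash
python3 -m handwheel '[{"dx":0,"dy":-0.03,"dz":0,"wx":0,"wy":-0.063,"wz":0},{"dx":0,"dy":-0.02,"dz":0,"wx":0,"wy":-0.12,"wz":0},{"dx":0,"dy":0,"dz":0,"wx":0,"wy":-0.12,"wz":0},{"dx":0,"dy":0,"dz":0,"wx":0,"wy":-0.12,"wz":0},{"dx":0,"dy":0,"dz":0,"wx":0,"wy":-0.12,"wz":0},{"dx":0,"dy":0,"dz":0,"wx":0,"wy":-0.12,"wz":0},{"dx":0,"dy":0,"dz":0,"wx":0,"wy":-0.12,"wz":0},{"dx":0,"dy":0,"dz":0,"wx":0,"wy":-0.12,"wz":0},{"dx":0,"dy":0,"dz":0,"wx":0,"wy":-0.12,"wz":0},{"dx":0,"dy":0,"dz":0,"wx":0,"wy":-0.12,"wz":0},{"dx":0,"dy":0,"dz":0,"wx":0,"wy":-0.12,"wz":0},{"dx":0,"dy":0,"dz":0,"wx":0,"wy":-0.12,"wz":0}]'
python3 -m handwheel '[{"dx":0,"dy":0,"dz":0,"wx":0,"wy":-0.12,"wz":0},{"dx":0,"dy":0,"dz":0,"wx":0,"wy":-0.12,"wz":0},{"dx":0,"dy":0,"dz":0,"wx":0,"wy":0,"wz":0}]'
python3 - <<'E'
from h import *
delta([.4931,.0726,.25])
E
```

```text
t: 37.38
eef_pos: [0.3943, -0.1506, 0.2749]
ee_rot: [-0.446, 0.55, -0.549, 0.445]
force: [1.0, 0.3, -2.8]
grip_width: 0.0133
t: 37.63
eef_pos: [0.3944, -0.1506, 0.275]
ee_rot: [0.508, -0.493, 0.491, -0.508]
force: [-0.9, -0.4, -2.0]
grip_width: 0.0131
tool d mm [-220.    25.1  105.7] x-heading -88.21 tilt(y axis) [-0.0016  0.001  -1.    ] pos [ 0.3944 -0.1506  0.275 ] j [-0.56  0.03 -0.19  1.35 -0.    0.98] t 37.6333
```

```bash
python3 -m handwheel '[{"dx":-0.0275,"dy":0.003,"dz":0.0132,"wx":0,"wy":0,"wz":0},{"dx":-0.0275,"dy":0.003,"dz":0.0132,"wx":0,"wy":0,"wz":0},{"dx":-0.0275,"dy":0.003,"dz":0.0132,"wx":0,"wy":0,"wz":0},{"dx":-0.0275,"dy":0.003,"dz":0.0132,"wx":0,"wy":0,"wz":0},{"dx":-0.0275,"dy":0.003,"dz":0.0132,"wx":0,"wy":0,"wz":0},{"dx":-0.0275,"dy":0.003,"dz":0.0132,"wx":0,"wy":0,"wz":0},{"dx":-0.0275,"dy":0.003,"dz":0.0132,"wx":0,"wy":0,"wz":0},{"dx":-0.0275,"dy":0.003,"dz":0.0132,"wx":0,"wy":0,"wz":0},{"dx":0,"dy":0,"dz":0,"wx":0,"wy":0,"wz":0},{"dx":0,"dy":0,"dz":0,"wx":0,"wy":0,"wz":0}]'
python3 - <<'E'
from h import *
f=grab('wrist','w34.png');delta([.4931,.0726,.0795])
P=cloud(f); q=P[(abs(P[...,2]-.1175)<.003)&(abs(P[...,0]-.49)<.05)&(abs(P[...,1]+.01)<.05)]
print(len(q), cv2.minAreaRect((q[:,:2]*1000).astype(np.float32)) if len(q)>5 else '')
E
```

```text
t: 38.47
eef_pos: [0.4947, 0.073, 0.2509]
ee_rot: [0.507, -0.494, 0.493, -0.506]
force: [-0.2, -0.6, -2.1]
grip_width: 0.013
tool d mm [ -0.5 171.8  -1.1] x-heading -88.6 tilt(y axis) [-1.9e-03 -2.0e-04 -1.0e+00] pos [0.4946 0.0721 0.2513] j [-0.02  0.17 -0.09  1.31 -0.    1.52] t 38.5167
0
```

View pics/w34.png

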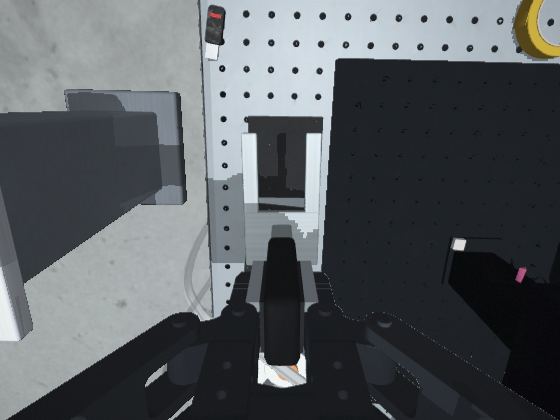

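```bash
python3 - <<'E'
from h import *
f=grab('wrist'); V=f['image'].astype(int).max(-1)
im=cv2.imread('pics/w3.png').astype(int).max(-1)
H=np.array(f['hand_eye']); 
# w3 pose
h=np.radians(-89.98); Rt=np.array([[np.cos(h),0,np.cos(h+np.pi/2)],[np.sin(h),0,np.sin(h+np.pi/2)],[0,-1,0]]).astype(float)
f['Rc']=Rt@H[:3,:3]; f['o']=Rt@H[:3,3]+np.array([.4717,.0512,.2988])
for name,b in (('left',(262,345,92,174)),('right',(258,340,176,252))):
    u0,u1,v0,v1=b; m=np.zeros(im.shape,np.uint8); m[v0:v1,u0:u1]=im[v0:v1,u0:u1]<60
    m=cv2.morphologyEx(m,cv2.MORPH_OPEN,np.ones((5,5)))
    v,u=np.where(m); W=np.array([onplane(f,a,c,.002)[:2] for a,c in zip(u,v)],np.float32)*1000
    r=cv2.minAreaRect(W); print(name,r,cv2.boxPoints(r).round(0).tolist())
E
```

```text
left ((497.06439208984375, 93.08392333984375), (80.34905242919922, 87.9398193359375), 1.0609244108200073) [[456.0, 136.0], [458.0, 48.0], [538.0, 50.0], [536.0, 138.0]]
right ((494.1667175292969, -9.320796966552734), (94.8049087524414, 80.20845031738281), 86.06497192382812) [[451.0, -54.0], [531.0, -59.0], [537.0, 35.0], [457.0, 41.0]]
```

Mat centres: left (497,93), right (494,−9). I'll set the fork down centred on the left mat.

```bash
python3 -m handwheel '[{"dx":0.001,"dy":0.02,"dz":0.0015,"wx":0,"wy":0,"wz":0},{"dx":0.0005,"dy":0.035,"dz":0.0015,"wx":0,"wy":0,"wz":0},{"dx":0,"dy":0.035,"dz":0,"wx":0,"wy":0,"wz":0},{"dx":0,"dy":0.035,"dz":0,"wx":0,"wy":0,"wz":0},{"dx":0,"dy":0.025,"dz":0,"wx":0,"wy":0,"wz":0},{"dx":0,"dy":0.012,"dz":0,"wx":0,"wy":0,"wz":0},{"dx":0,"dy":0.005,"dz":0,"wx":0,"wy":0,"wz":0},{"dx":0,"dy":0.002,"dz":0,"wx":0,"wy":0,"wz":0},{"dx":0,"dy":0,"dz":0,"wx":0,"wy":0,"wz":0},{"dx":0,"dy":0,"dz":0,"wx":0,"wy":0,"wz":0}]'
python3 - <<'E'
from h import *
f=grab('wrist','w35.png');delta([.498,.0708,.079]); print(manip.get_state()['force'])
E
```

```text
t: 39.4
eef_pos: [0.4988, 0.07, 0.0844]
ee_rot: [-0.506, 0.493, -0.494, 0.507]
force: [0.4, -0.7, -2.1]
grip_width: 0.0134
tool d mm [-0.7  5.4 -0.8] x-heading -88.55 tilt(y axis) [ 2.e-03 -1.e-04 -1.e+00] pos [0.4988 0.0701 0.0844] j [-0.03  0.29 -0.39  0.89 -0.    1.52] t 39.45
[ 0.83605414  1.11016033 -2.74960174]
```

View pics/w35.png

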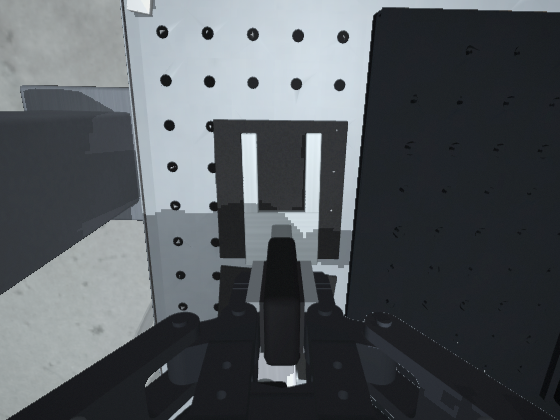

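The fork is well within the mat outline. Lower the last 5 mm, check contact, release.

```bash
python3 -m handwheel '[{"dx":0,"dy":0.002,"dz":0,"wx":0,"wy":0,"wz":0},{"dx":0,"dy":0.002,"dz":0,"wx":0,"wy":0,"wz":0},{"dx":0,"dy":0.0015,"dz":0,"wx":0,"wy":0,"wz":0},{"dx":0,"dy":0,"dz":0,"wx":0,"wy":0,"wz":0},{"dx":0,"dy":0,"dz":0,"wx":0,"wy":0,"wz":0}]'
```

```text
t: 39.87
eef_pos: [0.4984, 0.0705, 0.0787]
ee_rot: [-0.506, 0.493, -0.494, 0.507]
force: [-2.9, -1.7, 7.7]
grip_width: 0.0132
```

```bash
python3 -m handwheel '[{"dx":0,"dy":0,"dz":0,"wx":0,"wy":0,"wz":0},{"dx":0,"dy":0,"dz":0,"wx":0,"wy":0,"wz":0},{"dx":0,"dy":0,"dz":0,"wx":0,"wy":0,"wz":0},{"dx":0,"dy":0,"dz":0,"wx":0,"wy":0,"wz":0},{"dx":0,"dy":0,"dz":0,"wx":0,"wy":0,"wz":0},{"dx":0,"dy":0,"dz":0,"wx":0,"wy":0,"wz":0}]' 1
python3 -m handwheel '[{"dx":0,"dy":-0.01,"dz":0,"wx":0,"wy":0,"wz":0},{"dx":0,"dy":-0.02,"dz":0,"wx":0,"wy":0,"wz":0},{"dx":0,"dy":-0.03,"dz":0,"wx":0,"wy":0,"wz":0},{"dx":0,"dy":-0.03,"dz":0,"wx":0,"wy":0,"wz":0},{"dx":0.03,"dy":-0.03,"dz":0,"wx":0,"wy":0,"wz":0},{"dx":0.03,"dy":-0.03,"dz":0,"wx":0,"wy":0,"wz":0},{"dx":0.03,"dy":0,"dz":0,"wx":0,"wy":0,"wz":0},{"dx":0,"dy":0,"dz":0,"wx":0,"wy":0,"wz":0},{"dx":0,"dy":0,"dz":0,"wx":0,"wy":0,"wz":0}]'
python3 - <<'E'
from fork import *
f=grab('wrist','w36.png');delta([.491,-.0092,.12])
P=cloud(f); q=P[(abs(P[...,2]-.1175)<.0025)&(abs(P[...,0]-.49)<.05)&(abs(P[...,1]+.01)<.05)]
print('roller handle',len(q), cv2.minAreaRect((q[:,:2]*1000).astype(np.float32)))
q=P[(abs(P[...,2]-.099)<.0025)&(abs(P[...,0]-.49)<.04)&(abs(P[...,1]-.07)<.03)]
print('fork handle',len(q),cv2.minAreaRect((q[:,:2]*1000).astype(np.float32)),np.median(q[:,2]))
q=P[(abs(P[...,2]-.051)<.003)&(abs(P[...,0]-.49)<.05)&(abs(P[...,1]+.01)<.05)]
print('frame',len(q), cv2.minAreaRect((q[:,:2]*1000).astype(np.float32)))
E
```

```text
t: 40.37
eef_pos: [0.4982, 0.0705, 0.0777]
ee_rot: [0.506, -0.494, 0.493, -0.506]
force: [0.3, -0.1, -0.1]
grip_width: 0.0836
t: 41.12
eef_pos: [0.5006, -0.0197, 0.2269]
ee_rot: [-0.506, 0.494, -0.494, 0.506]
force: [-0.2, 0.4, 0.3]
grip_width: 0.0853
tool d mm [ -9.7 106.5  -9. ] x-heading -88.6 tilt(y axis) [-4.e-04  4.e-04 -1.e+00] pos [ 0.5003 -0.0187  0.2265] j [-0.21  0.18 -0.14  1.25  0.    1.34] t 41.1667
roller handle 1076 ((491.2856140136719, -10.096161842346191), (27.140689849853516, 23.021228790283203), 3.8814945220947266)
fork handle 204 ((498.5235290527344, 96.85771942138672), (6.134509563446045, 13.697098731994629), 89.91178894042969) 0.09924032210510084
frame 1315 ((491.0580139160156, -9.981498718261719), (37.026336669921875, 65.22222900390625), 4.207387924194336)
```

View pics/w36.png

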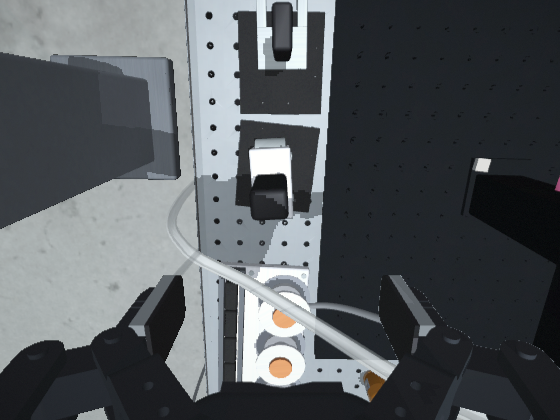

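The fork now stands about 40 mm farther +y than where I released it, presumably the announced knock. I'll check and mend it after rolling. The roller handle is at (491,−10) with its axis at 94.2°. I'll turn the wrist to grip along the roller's length.

```bash
python3 -m handwheel '[{"dx":0,"dy":0,"dz":0,"wx":0,"wy":0.082,"wz":0},{"dx":0,"dy":0,"dz":0,"wx":0,"wy":0.12,"wz":0},{"dx":0,"dy":0,"dz":0,"wx":0,"wy":0.12,"wz":0},{"dx":0,"dy":0,"dz":0,"wx":0,"wy":0.12,"wz":0},{"dx":0,"dy":0,"dz":0,"wx":0,"wy":0.12,"wz":0},{"dx":0,"dy":0,"dz":0,"wx":0,"wy":0.12,"wz":0},{"dx":0,"dy":0,"dz":0,"wx":0,"wy":0.12,"wz":0},{"dx":0,"dy":0,"dz":0,"wx":0,"wy":0.12,"wz":0},{"dx":0,"dy":0,"dz":0,"wx":0,"wy":0.12,"wz":0},{"dx":0,"dy":0,"dz":0,"wx":0,"wy":0.12,"wz":0},{"dx":0,"dy":0,"dz":0,"wx":0,"wy":0.12,"wz":0},{"dx":0,"dy":0,"dz":0,"wx":0,"wy":0.12,"wz":0}]'
python3 -m handwheel '[{"dx":0,"dy":0,"dz":0,"wx":0,"wy":0.12,"wz":0},{"dx":0,"dy":0,"dz":0,"wx":0,"wy":0.12,"wz":0},{"dx":0,"dy":0,"dz":0,"wx":0,"wy":0,"wz":0},{"dx":0,"dy":0,"dz":0,"wx":0,"wy":0,"wz":0}]'
python3 - <<'E'
from fork import *
f=grab('wrist','w37.png');delta([.4912,-.0101,.092])
P=cloud(f); q=P[(abs(P[...,2]-.1175)<.0025)&(abs(P[...,0]-.49)<.05)&(abs(P[...,1]+.01)<.05)]
print('roller handle',len(q), cv2.minAreaRect((q[:,:2]*1000).astype(np.float32)) if len(q)>5 else '')
q=P[(abs(P[...,2]-.099)<.0025)&(abs(P[...,0]-.49)<.06)&(abs(P[...,1]-.1)<.05)]
print('fork handle',len(q),cv2.minAreaRect((q[:,:2]*1000).astype(np.float32)),np.median(q[:,2]))
f=grab('side','s37.png'); cv2.imwrite('pics/s37z.png',cv2.resize(f['image'][180:300,200:340],None,fx=4.5,fy=4.5,interpolation=cv2.INTER_CUBIC)[:,:,::-1])
E
```

```text
t: 42.17
eef_pos: [0.5001, -0.0171, 0.226]
ee_rot: [-0.068, 0.704, -0.704, 0.067]
force: [0.7, 0.2, -0.1]
grip_width: 0.0854
t: 42.5
eef_pos: [0.5003, -0.0175, 0.2262]
ee_rot: [0.014, 0.707, -0.707, -0.015]
force: [-0.1, 0.1, 0.6]
grip_width: 0.0854
tool d mm [  9.3 134.3  -7.2] x-heading 177.71 tilt(y axis) [-7.e-04  3.e-04 -1.e+00] pos [ 0.5003 -0.0177  0.2263] j [-0.2   0.18 -0.14  1.25  0.    2.98] t 42.55
roller handle 1017 ((491.91607666015625, -10.596709251403809), (27.273387908935547, 23.603181838989258), 4.34787654876709)
fork handle 622 ((498.5440368652344, 108.55946350097656), (14.43160629272461, 29.750701904296875), 1.8621219396591187) 0.09959348700477128
```

View pics/w37.png

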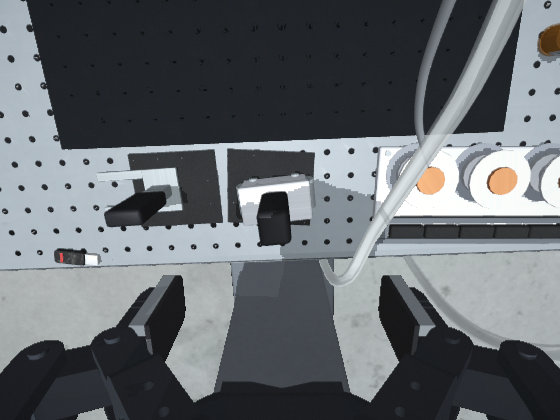

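View pics/s37z.png

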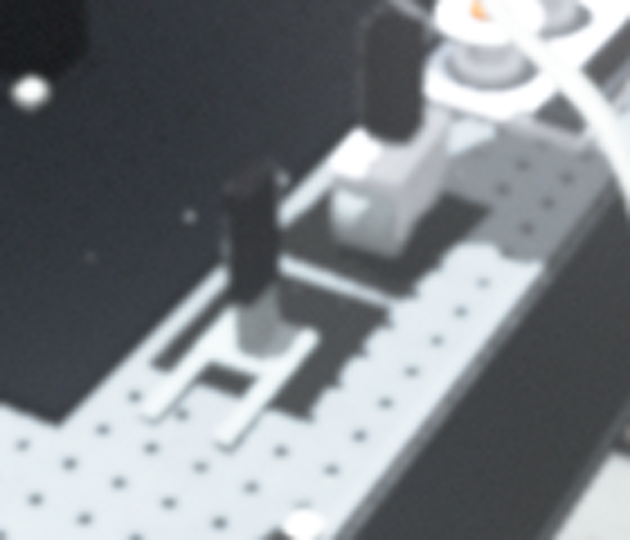

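The fork was knocked +38 mm, upright, with its tines now off the mat. I'll reset it after rolling. Now to align with the roller and descend.

```bash
python3 -m handwheel '[{"dx":0,"dy":0,"dz":0,"wx":0,"wy":-0.114,"wz":0},{"dx":0.008,"dy":0.02,"dz":-0.008,"wx":0,"wy":0,"wz":0},{"dx":0,"dy":0.03,"dz":0,"wx":0,"wy":0,"wz":0},{"dx":0,"dy":0.03,"dz":0,"wx":0,"wy":0,"wz":0},{"dx":0,"dy":0.015,"dz":0,"wx":0,"wy":0,"wz":0},{"dx":0,"dy":0,"dz":0,"wx":0,"wy":0,"wz":0},{"dx":0,"dy":0,"dz":0,"wx":0,"wy":0,"wz":0}]'
python3 - <<'E'
from fork import *
f=grab('wrist','w38.png');delta([.4914,-.0104,.092])
P=cloud(f); q=P[(abs(P[...,2]-.1175)<.0025)&(abs(P[...,0]-.49)<.05)&(abs(P[...,1]+.01)<.05)]
print('roller handle',len(q), cv2.minAreaRect((q[:,:2]*1000).astype(np.float32)) if len(q)>5 else '')
E
```

```text
t: 43.18
eef_pos: [0.4917, -0.0108, 0.1316]
ee_rot: [-0.025, 0.707, -0.707, 0.025]
force: [0.4, 0.1, 0.3]
grip_width: 0.0854
tool d mm [ 0.9 40.5 -0.7] x-heading -175.98 tilt(y axis) [ 5.e-04 -1.e-04 -1.e+00] pos [ 0.4924 -0.011   0.1325] j [-0.19  0.23 -0.33  1.01  0.    2.88] t 43.2333
roller handle 2470 ((491.9744567871094, -10.47309398651123), (27.792810440063477, 23.307083129882812), 4.62281608581543)
```

View pics/w38.png

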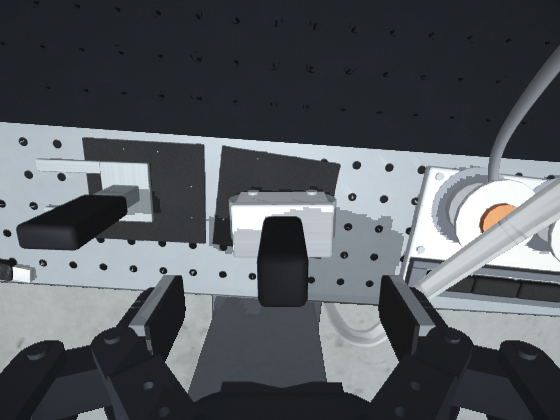

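The handle stands centred between the pads. Descend 40 mm and grip at 100 N.

```bash
python3 -m handwheel '[{"dx":0.0005,"dy":0.02,"dz":-0.0005,"wx":0,"wy":-0.005,"wz":0},{"dx":0,"dy":0.02,"dz":0,"wx":0,"wy":0,"wz":0},{"dx":0,"dy":0,"dz":0,"wx":0,"wy":0,"wz":0}]'
python3 -m handwheel '[{"dx":0,"dy":0,"dz":0,"wx":0,"wy":0,"wz":0},{"dx":0,"dy":0,"dz":0,"wx":0,"wy":0,"wz":0},{"dx":0,"dy":0,"dz":0,"wx":0,"wy":0,"wz":0},{"dx":0,"dy":0,"dz":0,"wx":0,"wy":0,"wz":0},{"dx":0,"dy":0,"dz":0,"wx":0,"wy":0,"wz":0},{"dx":0,"dy":0,"dz":0,"wx":0,"wy":0,"wz":0},{"dx":0,"dy":0,"dz":0,"wx":0,"wy":0,"wz":0},{"dx":0,"dy":0,"dz":0,"wx":0,"wy":0,"wz":0}]' 0 100
python3 - <<'E'
from h import *
delta([.45,-.1,.2]); s=manip.get_state(); print(s['force'],s['grip_width'])
E
```

```text
t: 43.48
eef_pos: [0.4908, -0.0104, 0.0905]
ee_rot: [-0.027, 0.707, -0.706, 0.026]
force: [-0.2, 0.8, -0.3]
grip_width: 0.0855
t: 44.15
eef_pos: [0.4919, -0.0106, 0.0927]
ee_rot: [0.026, -0.707, 0.707, -0.027]
force: [-1.5, 0.1, 6.6]
grip_width: 0.0228
tool d mm [  48.2 -107.4   86.1] x-heading -175.77 tilt(y axis) [ 1.5e-03 -2.0e-04 -1.0e+00] pos [ 0.4919 -0.0106  0.0927] j [-0.19  0.26 -0.4   0.91  0.    2.88] t 44.15
[-1.47579772  0.13975931  6.62139131] 0.022806433543455743
```

```bash
python3 -m handwheel '[{"dx":0,"dy":-0.01,"dz":0,"wx":0,"wy":0,"wz":0},{"dx":0,"dy":-0.02,"dz":0,"wx":0,"wy":0,"wz":0},{"dx":0,"dy":-0.03,"dz":0,"wx":0,"wy":0,"wz":0},{"dx":0,"dy":-0.03,"dz":0,"wx":0,"wy":0.055,"wz":0},{"dx":0.01,"dy":-0.01,"dz":0.02,"wx":0,"wy":0.06,"wz":0},{"dx":0.01,"dy":0,"dz":0.03,"wx":0,"wy":0,"wz":0},{"dx":0.01,"dy":0,"dz":0.03,"wx":0,"wy":0,"wz":0},{"dx":0.005,"dy":0,"dz":0.03,"wx":0,"wy":0,"wz":0},{"dx":0,"dy":0,"dz":0.02,"wx":0,"wy":0,"wz":0},{"dx":0,"dy":0,"dz":0,"wx":0,"wy":0,"wz":0},{"dx":0,"dy":0,"dz":0,"wx":0,"wy":0,"wz":0}]'
python3 - <<'E'
from fork import *
f=grab('wrist','w39.png');delta([.4471,-.1502,.13])
V=f['image'].astype(int).max(-1)
E
```

```text
t: 45.07
eef_pos: [0.4518, -0.1404, 0.1914]
ee_rot: [0.015, 0.707, -0.707, -0.016]
force: [0.6, 0.3, -4.7]
grip_width: 0.023
tool d mm [ 4.3 61.4 10.8] x-heading 177.57 tilt(y axis) [-9.e-04  8.e-04 -1.e+00] pos [ 0.4519 -0.1396  0.1914] j [-0.48  0.16 -0.27  1.15  0.    2.71] t 45.1167
```

View pics/w39.png

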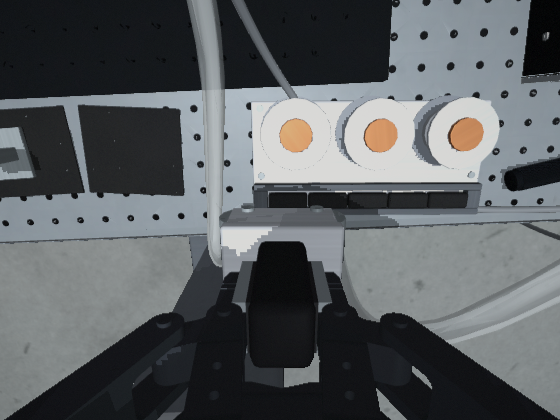

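The whole strip is visible (cols 268–468, row 200). Measuring it once more from here.

```bash
python3 - <<'E'
from fork import *
f=grab('wrist'); V=f['image'].astype(int).max(-1)
m=np.zeros(V.shape,np.uint8); m[186:214,262:474]=V[186:214,262:474]<75
k,l,st,c=cv2.connectedComponentsWithStats(m); pts=[]
for i in range(1,k):
    if st[i,4]>100: print(st[i]); v,u=np.where(l==i); pts+=[onplane(f,a,b,.025)[:2] for a,b in zip(u,v)]
r=cv2.minAreaRect(np.array(pts,np.float32)*1000); print(r); print(cv2.boxPoints(r).round(1).tolist())
P=np.array(pts)*1000
for y in (-300,-260,-216,-170,-132):
    q=P[abs(P[:,1]-y)<3]; print(y,q[:,0].min().round(1),q[:,0].max().round(1),q[:,0].mean().round(1))
cv2.imwrite('pics/w39z.png',cv2.resize(f['image'][175:225,245:495],None,fx=3.2,fy=3.2,interpolation=cv2.INTER_CUBIC)[:,:,::-1])
E
```

```text
[ 262  186  212   28 3715]
((444.7546081542969, -214.51734924316406), (187.02622985839844, 24.495746612548828), 86.0965576171875)
[[426.20001220703125, -307.0], [450.6000061035156, -308.6000061035156], [463.29998779296875, -122.0999984741211], [438.8999938964844, -120.4000015258789]]
-300 434.1 451.0 442.0
-260 435.9 450.8 443.1
-216 433.0 452.8 443.0
-170 439.8 459.4 449.7
-132 442.4 462.0 451.0
```

View pics/w39z.png

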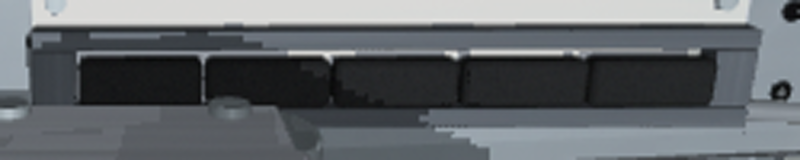

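```bash
python3 -m handwheel '[{"dx":0.002,"dy":0.01,"dz":0.005,"wx":0,"wy":0,"wz":0},{"dx":0.0023,"dy":0.02,"dz":0.0055,"wx":0,"wy":0,"wz":0},{"dx":0,"dy":0.02,"dz":0,"wx":0,"wy":0,"wz":0},{"dx":0,"dy":0.013,"dz":0,"wx":0,"wy":0,"wz":0},{"dx":0,"dy":0.007,"dz":0,"wx":0,"wy":0,"wz":0},{"dx":0,"dy":0,"dz":0,"wx":0,"wy":0,"wz":0},{"dx":0,"dy":0,"dz":0,"wx":0,"wy":0,"wz":0}]'
python3 - <<'E'
from fork import *
f=grab('wrist','w40.png');delta([.4472,-.1499,.12])
f=grab('side','s40.png'); cv2.imwrite('pics/s40z.png',cv2.resize(f['image'][120:240,270:430],None,fx=4.5,fy=4.5,interpolation=cv2.INTER_CUBIC)[:,:,::-1])
E
```

```text
t: 45.75
eef_pos: [0.4478, -0.1494, 0.122]
ee_rot: [0.014, 0.707, -0.707, -0.014]
force: [0.5, -0.0, -4.6]
grip_width: 0.0233
tool d mm [0.8 2.4 0.3] x-heading 177.69 tilt(y axis) [ 7.e-04 -3.e-04 -1.e+00] pos [ 0.448  -0.1496  0.1224] j [-0.5   0.2  -0.39  0.97  0.    2.68] t 45.8
```

View pics/w40.png

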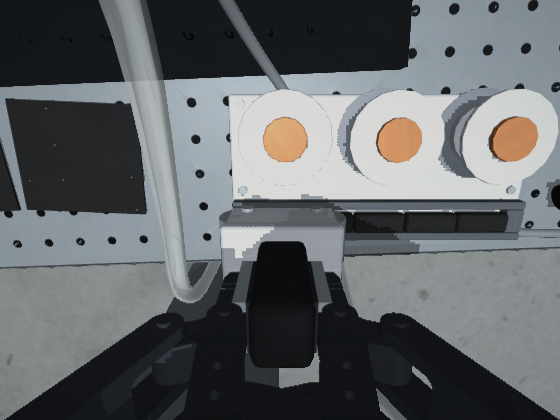

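View pics/s40z.png

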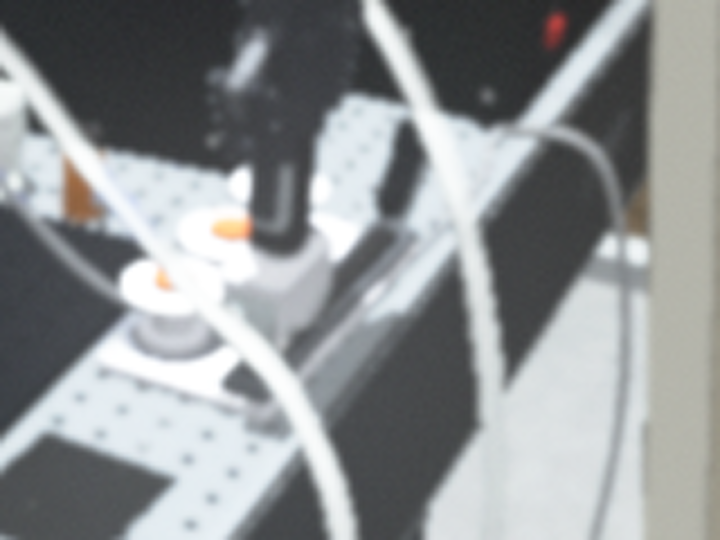

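Roller is over the left end of the strip. Press down in small steps, watching the force.

```bash
python3 -m handwheel '[{"dx":0.0007,"dy":0.004,"dz":0,"wx":0,"wy":0,"wz":0},{"dx":0,"dy":0.003,"dz":0,"wx":0,"wy":0,"wz":0},{"dx":0,"dy":0,"dz":0,"wx":0,"wy":0,"wz":0}]'
python3 -m handwheel '[{"dx":0,"dy":0.0015,"dz":0,"wx":0,"wy":0,"wz":0},{"dx":0,"dy":0.0015,"dz":0,"wx":0,"wy":0,"wz":0},{"dx":0,"dy":0,"dz":0,"wx":0,"wy":0,"wz":0}]'
```

```text
t: 46.1
eef_pos: [0.4471, -0.15, 0.1147]
ee_rot: [-0.015, -0.707, 0.707, 0.014]
force: [-0.2, 0.0, -4.4]
grip_width: 0.023
t: 46.35
eef_pos: [0.4472, -0.1501, 0.1126]
ee_rot: [-0.015, -0.707, 0.707, 0.014]
force: [-2.0, 0.6, 5.1]
grip_width: 0.0229
```

```bash
python3 -m handwheel '[{"dx":0,"dy":0.001,"dz":0,"wx":0,"wy":0,"wz":0},{"dx":0,"dy":0.001,"dz":0,"wx":0,"wy":0,"wz":0},{"dx":0,"dy":0,"dz":0,"wx":0,"wy":0,"wz":0}]'
python3 -m handwheel '[{"dx":0,"dy":0.001,"dz":0,"wx":0,"wy":0,"wz":0},{"dx":0,"dy":0.001,"dz":0,"wx":0,"wy":0,"wz":0},{"dx":0,"dy":0,"dz":0,"wx":0,"wy":0,"wz":0}]'
```

```text
t: 46.6
eef_pos: [0.4472, -0.1501, 0.1108]
ee_rot: [-0.015, -0.707, 0.707, 0.014]
force: [-1.9, 1.4, 8.7]
grip_width: 0.0229
t: 46.85
eef_pos: [0.4476, -0.1505, 0.1103]
ee_rot: [-0.016, -0.706, 0.708, 0.014]
force: [-5.7, 1.5, 26.1]
grip_width: 0.0229
```

Seated at z≈0.110 with about 31 N down. Now roll toward the right end.

```bash
python3 -m handwheel '[{"dx":0,"dy":0.0006,"dz":0.004,"wx":0,"wy":0,"wz":0},{"dx":0,"dy":0,"dz":0.006,"wx":0,"wy":0,"wz":0},{"dx":0,"dy":0,"dz":0.006,"wx":0,"wy":0,"wz":0},{"dx":0,"dy":0,"dz":0.006,"wx":0,"wy":0,"wz":0}]'
python3 -m handwheel '[{"dx":0,"dy":0,"dz":0.006,"wx":0,"wy":0,"wz":0},{"dx":0,"dy":0,"dz":0.006,"wx":0,"wy":0,"wz":0},{"dx":0,"dy":0,"dz":0.006,"wx":0,"wy":0,"wz":0},{"dx":0,"dy":0,"dz":0.006,"wx":0,"wy":0,"wz":0}]'
python3 - <<'E'
from fork import *
f=grab('wrist','w41.png');delta([.4417,-.2817,.11]); print(manip.get_state()['force'])
E
```

```text
t: 47.18
eef_pos: [0.4466, -0.1718, 0.1103]
ee_rot: [-0.016, -0.707, 0.707, 0.013]
force: [-7.3, 9.1, 35.0]
grip_width: 0.0227
t: 47.52
eef_pos: [0.4457, -0.1967, 0.1103]
ee_rot: [-0.016, -0.706, 0.708, 0.013]
force: [-7.1, 4.1, 31.8]
grip_width: 0.0229
tool d mm [ 0.6  0.6 84. ] x-heading 177.61 tilt(y axis) [ 0.0036 -0.0037 -1.    ] pos [ 0.4458 -0.1978  0.1103] j [-0.59  0.24 -0.38  0.94 -0.    2.59] t 47.5667
[-8.37307421  1.788038   31.39504962]
```

View pics/w41.png

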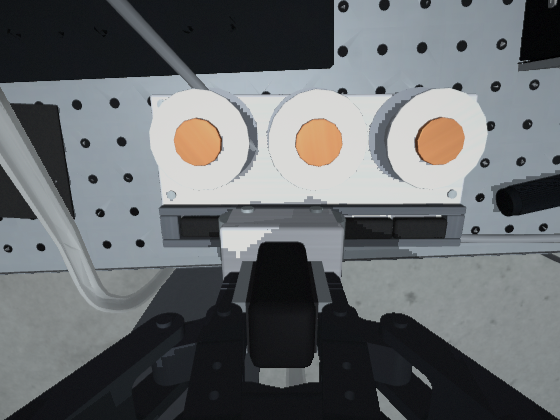

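Rolling smoothly at constant height (0.1103) with about 35 N. Continue to the right end.

```bash
python3 -m handwheel '[{"dx":0,"dy":0,"dz":0.006,"wx":0,"wy":0,"wz":0},{"dx":0,"dy":0,"dz":0.007,"wx":0,"wy":0,"wz":0},{"dx":0,"dy":0,"dz":0.007,"wx":0,"wy":0,"wz":0},{"dx":0,"dy":0,"dz":0.007,"wx":0,"wy":0,"wz":0},{"dx":0,"dy":0,"dz":0.007,"wx":0,"wy":0,"wz":0},{"dx":0,"dy":0,"dz":0.007,"wx":0,"wy":0,"wz":0}]'
python3 -m handwheel '[{"dx":0,"dy":0,"dz":0.007,"wx":0,"wy":0,"wz":0},{"dx":0,"dy":0,"dz":0.007,"wx":0,"wy":0,"wz":0},{"dx":0,"dy":0,"dz":0.007,"wx":0,"wy":0,"wz":0},{"dx":0,"dy":0,"dz":0.007,"wx":0,"wy":0,"wz":0},{"dx":0,"dy":0,"dz":0.007,"wx":0,"wy":0,"wz":0},{"dx":0,"dy":0,"dz":0.006,"wx":0,"wy":0,"wz":0},{"dx":0,"dy":0,"dz":0,"wx":0,"wy":0,"wz":0}]'
python3 - <<'E'
from fork import *
f=grab('wrist','w42.png');delta([.4417,-.2817,.11]); print(manip.get_state()['force'])
E
```

```text
t: 48.07
eef_pos: [0.444, -0.2378, 0.1103]
ee_rot: [-0.016, -0.706, 0.708, 0.013]
force: [-5.4, 3.8, 28.8]
grip_width: 0.0229
t: 48.65
eef_pos: [0.4424, -0.2801, 0.1104]
ee_rot: [-0.016, -0.705, 0.709, 0.014]
force: [-6.1, -0.8, 26.5]
grip_width: 0.0227
tool d mm [0.6 0.4 1.7] x-heading 177.57 tilt(y axis) [ 0.0033 -0.0054 -1.    ] pos [ 0.4424 -0.28    0.1104] j [-0.72  0.29 -0.3   0.97 -0.    2.46] t 48.7
[-5.74544927 -1.33268812 26.76247337]
```

View pics/w42.png

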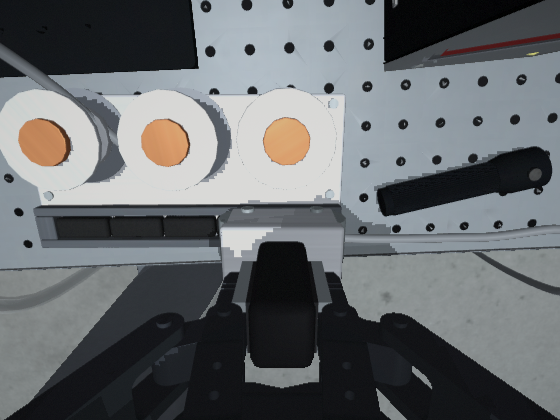

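The first pass is complete. A second, slightly firmer pass back to the left end.

```bash
python3 -m handwheel '[{"dx":0,"dy":0.0008,"dz":0.002,"wx":0,"wy":0,"wz":0},{"dx":0,"dy":0,"dz":-0.005,"wx":0,"wy":0,"wz":0},{"dx":0,"dy":0,"dz":-0.009,"wx":0,"wy":0,"wz":0},{"dx":0,"dy":0,"dz":-0.01,"wx":0,"wy":0,"wz":0},{"dx":0,"dy":0,"dz":-0.01,"wx":0,"wy":0,"wz":0},{"dx":0,"dy":0,"dz":-0.01,"wx":0,"wy":0,"wz":0},{"dx":0,"dy":0,"dz":-0.01,"wx":0,"wy":0,"wz":0}]'
python3 -m handwheel '[{"dx":0,"dy":0,"dz":-0.01,"wx":0,"wy":0,"wz":0},{"dx":0,"dy":0,"dz":-0.01,"wx":0,"wy":0,"wz":0},{"dx":0,"dy":0,"dz":-0.01,"wx":0,"wy":0,"wz":0},{"dx":0,"dy":0,"dz":-0.01,"wx":0,"wy":0,"wz":0},{"dx":0,"dy":0,"dz":-0.01,"wx":0,"wy":0,"wz":0},{"dx":0,"dy":0,"dz":-0.01,"wx":0,"wy":0,"wz":0},{"dx":0,"dy":0,"dz":-0.01,"wx":0,"wy":0,"wz":0},{"dx":0,"dy":0,"dz":-0.008,"wx":0,"wy":0,"wz":0},{"dx":0,"dy":0,"dz":-0.004,"wx":0,"wy":0,"wz":0},{"dx":0,"dy":0,"dz":0,"wx":0,"wy":0,"wz":0}]'
python3 - <<'E'
from h import *
delta([.4472,-.15,.11]); print(manip.get_state()['force'])
E
```

```text
t: 49.28
eef_pos: [0.4448, -0.2282, 0.1103]
ee_rot: [-0.017, -0.704, 0.71, 0.013]
force: [-8.1, -5.2, 32.6]
grip_width: 0.0227
t: 50.12
eef_pos: [0.4484, -0.1445, 0.1098]
ee_rot: [-0.016, -0.706, 0.708, 0.013]
force: [-6.3, 2.9, 33.4]
grip_width: 0.0229
tool d mm [ 1.  -0.2  5.6] x-heading 177.66 tilt(y axis) [ 0.0049 -0.0042 -1.    ] pos [ 0.4484 -0.1445  0.1098] j [-0.49  0.21 -0.42  0.93 -0.    2.69] t 50.1167
[-6.33449669  2.85752091 33.37462974]
```

```bash
python3 -m handwheel '[{"dx":0,"dy":-0.006,"dz":0,"wx":0,"wy":0,"wz":0},{"dx":0,"dy":-0.02,"dz":0,"wx":0,"wy":0,"wz":0},{"dx":0,"dy":-0.03,"dz":0,"wx":0,"wy":0,"wz":0},{"dx":0.005,"dy":-0.03,"dz":0,"wx":0,"wy":0,"wz":0},{"dx":0.01,"dy":-0.01,"dz":0,"wx":0,"wy":0,"wz":0},{"dx":0,"dy":0,"dz":0,"wx":0,"wy":0,"wz":0},{"dx":0,"dy":0,"dz":0,"wx":0,"wy":0,"wz":0}]'
python3 - <<'E'
from fork import *
f=grab('wrist','w43.png'); P=cloud(f); V=f['image'].astype(int).max(-1)
c=np.array([.4445,-.2158]);d=np.array([.041,.9992]);n=np.array([.9992,-.041])
X=P[...,:2]-c; a=X@d; b=X@n
for i in range(5):
    a0=-.090+.036*i
    q=P[(a>a0+.005)&(a<a0+.031)&(abs(b)<.004)]; print('seg',i,len(q),np.percentile(q[:,2],[10,50,90]).round(4))
for s in(-1,1):
    q=P[(a*s>.092)&(a*s<.101)&(abs(b)<.01)]; print('end steel',s,len(q),np.median(q[:,2]).round(4))
q=P[(b>.009)&(b<.0135)&(abs(a)<.09)]; print('rail',np.median(q[:,2]).round(4))
q=P[(b>.02)&(b<.027)&(abs(a)<.09)]; print('deck',np.median(q[:,2]).round(4))
hsv=cv2.cvtColor(f['image'],cv2.COLOR_RGB2HSV)
m=((hsv[...,0]<20)&(hsv[...,1]>70)&(hsv[...,2]>150)).astype(np.uint8);C,_=cv2.findContours(m,0,cv2.CHAIN_APPROX_NONE)
for cc in C:
    if cv2.contourArea(cc)>200: print('boss',cv2.fitEllipse(np.array([onplane(f,a,b,.049)[:2]*1000 for a,b in cc[:,0]],np.float32))[0])
delta([.494,-.0093,.19])
cv2.imwrite('pics/w43z.png',cv2.resize(f['image'][165:235,225:505],None,fx=2.8,fy=2.8,interpolation=cv2.INTER_CUBIC)[:,:,::-1])
E
```

```text
t: 50.7
eef_pos: [0.4315, -0.1432, 0.2016]
ee_rot: [0.015, 0.707, -0.707, -0.015]
force: [-0.7, -0.0, -5.4]
grip_width: 0.0229
seg 0 233 [0.02   0.0209 0.0217]
seg 1 241 [0.02   0.0209 0.0219]
seg 2 648 [0.0204 0.1896 0.1965]
seg 3 3587 [0.1345 0.2433 0.2616]
seg 4 7942 [0.1487 0.2147 0.2687]
end steel -1 216 0.0198
end steel 1 2922 0.2285
rail 0.0203
deck 0.0113
boss (503.9178466796875, -218.7002410888672)
boss (501.85400390625, -284.9684753417969)
boss (506.87237548828125, -152.8668212890625)
tool d mm [ -56.9   10.9 -136.2] x-heading 177.61 tilt(y axis) [-1.3e-03  8.0e-04 -1.0e+00] pos [ 0.4314 -0.143   0.2009] j [-0.51  0.12 -0.29  1.17  0.    2.68] t 50.75
```

View pics/w43z.png

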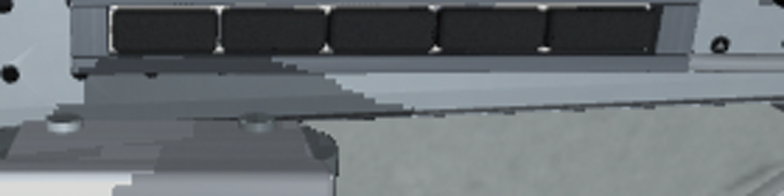

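View pics/w43.png

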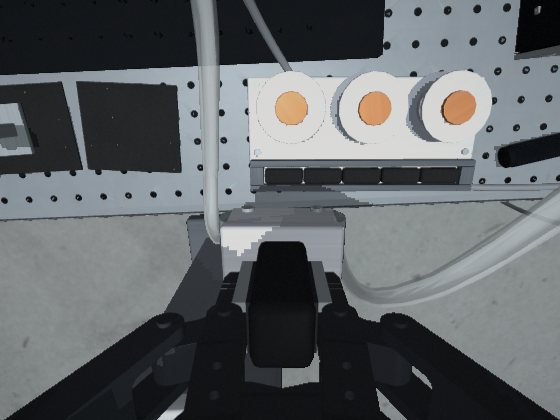

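```bash
python3 - <<'E'
from fork import *
f=grab('wrist'); P=cloud(f)
c=np.array([.4445,-.2158]);d=np.array([.041,.9992]);n=np.array([.9992,-.041])
X=P[...,:2]-c; a=X@d; b=X@n
for i in range(5):
    a0=-.090+.036*i
    q=P[(a>a0+.005)&(a<a0+.031)&(abs(b)<.004)&(P[...,2]<.04)]; print('seg',i,len(q),np.percentile(q[:,2],[10,50,90]).round(4))
q=P[(b>.009)&(b<.0135)&(abs(a)<.09)&(P[...,2]<.04)]; print('rail',np.median(q[:,2]).round(4))
E
```

```text
seg 0 240 [0.0199 0.0208 0.0217]
seg 1 233 [0.0198 0.0209 0.0219]
seg 2 233 [0.0198 0.0207 0.0218]
seg 3 238 [0.0199 0.0209 0.0218]
seg 4 234 [0.0199 0.0208 0.0218]
rail 0.0198
```

All five segments sit level at 20.8 mm, with the rail reading 19.8 mm, so they are seated. Now put the roller back on the right-hand mat.

```bash
python3 -m handwheel '[{"dx":-0.008,"dy":0,"dz":-0.014,"wx":0,"wy":0,"wz":0},{"dx":-0.01,"dy":0,"dz":-0.024,"wx":0,"wy":0,"wz":0},{"dx":-0.01,"dy":0,"dz":-0.024,"wx":0,"wy":0,"wz":0},{"dx":-0.01,"dy":0,"dz":-0.024,"wx":0,"wy":0,"wz":0},{"dx":-0.01,"dy":0.01,"dz":-0.024,"wx":0,"wy":0,"wz":0},{"dx":-0.008,"dy":0.02,"dz":-0.016,"wx":0,"wy":0,"wz":0},{"dx":0,"dy":0.03,"dz":-0.009,"wx":0,"wy":0,"wz":0},{"dx":0,"dy":0.02,"dz":0,"wx":0,"wy":0,"wz":0},{"dx":0,"dy":0,"dz":0,"wx":0,"wy":0,"wz":0},{"dx":0,"dy":0,"dz":0,"wx":0,"wy":0,"wz":0}]'
python3 - <<'E'
from h import *
f=grab('wrist','w44.png');delta([.493,-.010,.0927]); 
P=cloud(f); q=P[(abs(P[...,2]-.099)<.0025)&(abs(P[...,0]-.49)<.06)&(abs(P[...,1]-.1)<.05)]
print('fork handle',len(q),cv2.minAreaRect((q[:,:2]*1000).astype(np.float32)) if len(q)>5 else'')
E
```

```text
t: 51.63
eef_pos: [0.4927, -0.0104, 0.1207]
ee_rot: [0.013, 0.707, -0.707, -0.016]
force: [0.8, 0.1, -3.8]
grip_width: 0.023
tool d mm [ 0.6 29.3 -0.8] x-heading 177.63 tilt(y axis) [-1.4e-03  2.0e-04 -1.0e+00] pos [ 0.4936 -0.0108  0.122 ] j [-0.19  0.24 -0.35  0.99 -0.    2.99] t 51.6833
fork handle 1608 ((498.8944396972656, 108.25703430175781), (13.951787948608398, 30.343894958496094), 1.9718488454818726)
```

View pics/w44.png

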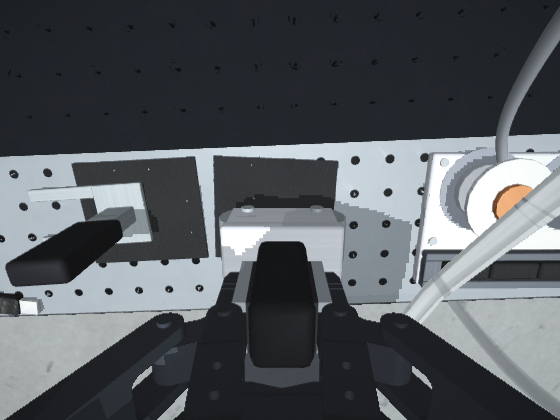

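```bash
python3 - <<'E'
from h import *
f=grab('wrist')
for p in ((214,156),(337,160),(215,200),(335,205)): print(p,(onplane(f,*p,.002)*1000).round(1))
E
python3 -m handwheel '[{"dx":0,"dy":0.012,"dz":0,"wx":0,"wy":0,"wz":0},{"dx":0,"dy":0.01,"dz":0,"wx":0,"wy":0,"wz":0},{"dx":0,"dy":0.004,"dz":0,"wx":0,"wy":0,"wz":0},{"dx":0,"dy":0.002,"dz":0,"wx":0,"wy":0,"wz":0},{"dx":0,"dy":0.0015,"dz":0,"wx":0,"wy":0,"wz":0},{"dx":0,"dy":0,"dz":0,"wx":0,"wy":0,"wz":0},{"dx":0,"dy":0,"dz":0,"wx":0,"wy":0,"wz":0}]'
```

```text
(214, 156) [538.5  36.9   2. ]
(337, 160) [531.9 -51.9   2. ]
(215, 200) [505.6  39.5   2. ]
(335, 205) [497.8 -50.7   2. ]
t: 52.32
eef_pos: [0.494, -0.0109, 0.0934]
ee_rot: [-0.015, -0.707, 0.707, 0.014]
force: [0.4, -0.2, -5.6]
grip_width: 0.0225
```

The roller is 6 mm right of the mat centre (495,−5). I'll nudge 5 mm left, then set it down.

```bash
python3 -m handwheel '[{"dx":0,"dy":-0.002,"dz":-0.002,"wx":0,"wy":0,"wz":0},{"dx":-0.001,"dy":0,"dz":-0.003,"wx":0,"wy":0,"wz":0},{"dx":0,"dy":0.002,"dz":0,"wx":0,"wy":0,"wz":0},{"dx":0,"dy":0.001,"dz":0,"wx":0,"wy":0,"wz":0},{"dx":0,"dy":0.0005,"dz":0,"wx":0,"wy":0,"wz":0},{"dx":0,"dy":0,"dz":0,"wx":0,"wy":0,"wz":0},{"dx":0,"dy":0,"dz":0,"wx":0,"wy":0,"wz":0}]'
```

```text
t: 52.9
eef_pos: [0.4955, -0.0055, 0.0926]
ee_rot: [0.015, 0.707, -0.707, -0.014]
force: [-3.0, 0.9, 11.1]
grip_width: 0.0229
```

```bash
python3 -m handwheel '[{"dx":0,"dy":-0.0006,"dz":0,"wx":0,"wy":0,"wz":0},{"dx":0,"dy":0,"dz":0,"wx":0,"wy":0,"wz":0}]'
python3 -m handwheel '[{"dx":0,"dy":0,"dz":0,"wx":0,"wy":0,"wz":0},{"dx":0,"dy":0,"dz":0,"wx":0,"wy":0,"wz":0},{"dx":0,"dy":0,"dz":0,"wx":0,"wy":0,"wz":0},{"dx":0,"dy":0,"dz":0,"wx":0,"wy":0,"wz":0},{"dx":0,"dy":0,"dz":0,"wx":0,"wy":0,"wz":0},{"dx":0,"dy":0,"dz":0,"wx":0,"wy":0,"wz":0}]' 1
python3 -m handwheel '[{"dx":0,"dy":-0.01,"dz":0,"wx":0,"wy":0,"wz":0},{"dx":0,"dy":-0.02,"dz":0,"wx":0,"wy":0,"wz":0},{"dx":0,"dy":-0.03,"dz":0,"wx":0,"wy":0,"wz":0},{"dx":0,"dy":-0.03,"dz":0,"wx":0,"wy":0,"wz":0},{"dx":0,"dy":-0.03,"dz":0,"wx":0,"wy":0,"wz":0},{"dx":0,"dy":0,"dz":0,"wx":0,"wy":0,"wz":0}]'
python3 - <<'E'
from h import *
f=grab('wrist','w45.png');delta([.4989,.1083,.2])
P=cloud(f); q=P[(abs(P[...,2]-.099)<.0025)&(abs(P[...,0]-.49)<.06)&(abs(P[...,1]-.1)<.05)]
print('fork handle',len(q),cv2.minAreaRect((q[:,:2]*1000).astype(np.float32)) if len(q)>5 else'')
q=P[(abs(P[...,2]-.1175)<.0025)&(abs(P[...,0]-.49)<.05)&(abs(P[...,1]+.01)<.05)]
print('roller handle',len(q), cv2.minAreaRect((q[:,:2]*1000).astype(np.float32)) if len(q)>5 else '')
E
```

```text
t: 53.07
eef_pos: [0.4954, -0.0056, 0.0927]
ee_rot: [0.015, 0.707, -0.707, -0.014]
force: [-1.4, 1.3, 8.2]
grip_width: 0.0226
t: 53.57
eef_pos: [0.4949, -0.0058, 0.0918]
ee_rot: [-0.015, -0.707, 0.707, 0.015]
force: [0.2, 0.4, 0.1]
grip_width: 0.0855
t: 54.07
eef_pos: [0.4968, -0.0061, 0.2172]
ee_rot: [-0.017, -0.706, 0.707, 0.012]
force: [-0.4, -0.4, -0.1]
grip_width: 0.0853
tool d mm [   2.1   14.5 -114.3] x-heading 177.64 tilt(y axis) [ 0.0053 -0.001  -1.    ] pos [ 0.4962 -0.006   0.2146] j [-0.18  0.18 -0.18  1.21 -0.    3.  ] t 54.1167
fork handle 671 ((498.6003723144531, 108.51309204101562), (14.253440856933594, 29.978530883789062), 1.8122241497039795)
roller handle 1115 ((495.73712158203125, -5.044092178344727), (23.098461151123047, 26.933746337890625), 87.61363983154297)
```

View pics/w45.png

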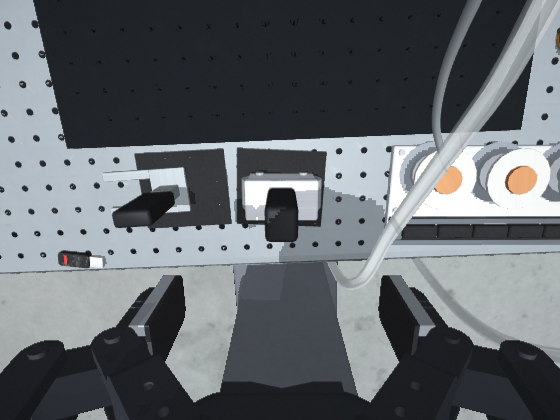

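The roller stands well on its mat, at (495.7,−5.0). Now pick up the knocked fork at (498.6,108.5) and put it back.

```bash
python3 -m handwheel '[{"dx":0,"dy":0,"dz":-0.02,"wx":0,"wy":0,"wz":0},{"dx":0,"dy":0,"dz":-0.035,"wx":0,"wy":0,"wz":0},{"dx":0,"dy":0,"dz":-0.035,"wx":0,"wy":-0.083,"wz":0},{"dx":0,"dy":0,"dz":0,"wx":0,"wy":-0.12,"wz":0},{"dx":0,"dy":0,"dz":0,"wx":0,"wy":-0.12,"wz":0},{"dx":0,"dy":0,"dz":0,"wx":0,"wy":-0.12,"wz":0},{"dx":0,"dy":0,"dz":0,"wx":0,"wy":-0.12,"wz":0},{"dx":0,"dy":0,"dz":0,"wx":0,"wy":-0.12,"wz":0},{"dx":0,"dy":0,"dz":0,"wx":0,"wy":-0.12,"wz":0},{"dx":0,"dy":0,"dz":0,"wx":0,"wy":-0.12,"wz":0},{"dx":0,"dy":0,"dz":0,"wx":0,"wy":-0.12,"wz":0},{"dx":0,"dy":0,"dz":0,"wx":0,"wy":-0.12,"wz":0}]'
python3 -m handwheel '[{"dx":0,"dy":0,"dz":0,"wx":0,"wy":-0.12,"wz":0},{"dx":0,"dy":0,"dz":0,"wx":0,"wy":-0.12,"wz":0},{"dx":0,"dy":0,"dz":0,"wx":0,"wy":-0.12,"wz":0},{"dx":0,"dy":0,"dz":0,"wx":0,"wy":-0.12,"wz":0},{"dx":0,"dy":0,"dz":0,"wx":0,"wy":0,"wz":0},{"dx":0,"dy":0,"dz":0,"wx":0,"wy":0,"wz":0}]'
python3 - <<'E'
from h import *
f=grab('wrist','w46.png');delta([.4986,.1085,.105])
P=cloud(f); q=P[(abs(P[...,2]-.099)<.0025)&(abs(P[...,0]-.49)<.06)&(abs(P[...,1]-.1)<.05)]
print('fork handle',len(q),cv2.minAreaRect((q[:,:2]*1000).astype(np.float32)) if len(q)>5 else'')
E
```

```text
t: 55.12
eef_pos: [0.4981, 0.0842, 0.2106]
ee_rot: [-0.378, 0.598, -0.597, 0.377]
force: [-0.5, 0.1, 0.7]
grip_width: 0.0851
t: 55.62
eef_pos: [0.4983, 0.0842, 0.211]
ee_rot: [0.507, -0.493, 0.493, -0.506]
force: [0.2, 0.1, -0.2]
grip_width: 0.0855
tool d mm [-24.3 106.2   1. ] x-heading -88.47 tilt(y axis) [-0.0011  0.     -1.    ] pos [0.4983 0.0842 0.2112] j [ 0.    0.2  -0.16  1.21  0.    1.55] t 55.6667
fork handle 745 ((497.8573303222656, 109.64669036865234), (13.183547973632812, 29.248971939086914), 2.031235456466675)
```

View pics/w46.png

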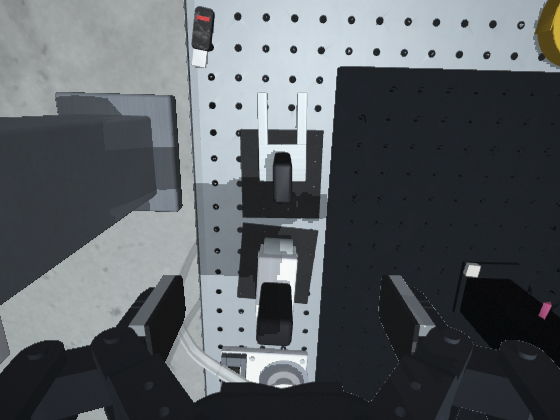

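```bash
python3 - <<'E'
from h import *
f=grab('wrist'); im=f['image'].astype(int).max(-1)
m=np.zeros(im.shape,np.uint8); m[122:222,232:326]=im[122:222,232:326]<60
m=cv2.morphologyEx(m,cv2.MORPH_OPEN,np.ones((5,5))); v,u=np.where(m)
W=np.array([onplane(f,a,c,.002)[:2] for a,c in zip(u,v)],np.float32)*1000; print(cv2.minAreaRect(W))
E
python3 -m handwheel '[{"dx":-0.01,"dy":0.015,"dz":0.0005,"wx":0,"wy":0,"wz":0},{"dx":-0.0145,"dy":0.025,"dz":0,"wx":0,"wy":0,"wz":0},{"dx":0,"dy":0.03,"dz":0,"wx":0,"wy":0,"wz":0},{"dx":0,"dy":0.03,"dz":0,"wx":0,"wy":0,"wz":0},{"dx":0,"dy":0.02,"dz":0,"wx":0,"wy":0,"wz":0},{"dx":0,"dy":0.0125,"dz":0,"wx":0,"wy":0,"wz":0},{"dx":0,"dy":0,"dz":0,"wx":0,"wy":0,"wz":0}]'
python3 -m handwheel '[{"dx":0,"dy":0,"dz":0,"wx":0,"wy":0,"wz":0},{"dx":0,"dy":0,"dz":0,"wx":0,"wy":0,"wz":0},{"dx":0,"dy":0,"dz":0,"wx":0,"wy":0,"wz":0},{"dx":0,"dy":0,"dz":0,"wx":0,"wy":0,"wz":0},{"dx":0,"dy":0,"dz":0,"wx":0,"wy":0,"wz":0},{"dx":0,"dy":0,"dz":0,"wx":0,"wy":0,"wz":0},{"dx":0,"dy":0,"dz":0,"wx":0,"wy":0,"wz":0}]' 0 80
python3 - <<'E'
from h import *
f=grab('wrist','w47.png');delta([.498,.0708,.0787])
E
```

```text
((494.9815673828125, 95.01808166503906), (83.7267074584961, 88.50515747070312), 1.0669443607330322)
t: 56.3
eef_pos: [0.4967, 0.1086, 0.0767]
ee_rot: [0.508, -0.494, 0.492, -0.506]
force: [0.2, 1.1, -0.5]
grip_width: 0.0852
t: 56.88
eef_pos: [0.4986, 0.1087, 0.0799]
ee_rot: [-0.507, 0.492, -0.492, 0.508]
force: [-0.0, -0.7, 4.3]
grip_width: 0.0128
tool d mm [37.8  1.2 -1.8] x-heading -88.23 tilt(y axis) [ 0.0011  0.     -1.    ] pos [0.4986 0.1087 0.0799] j [ 0.05  0.3  -0.38  0.89 -0.    1.59] t 56.9333
```

View pics/w47.png

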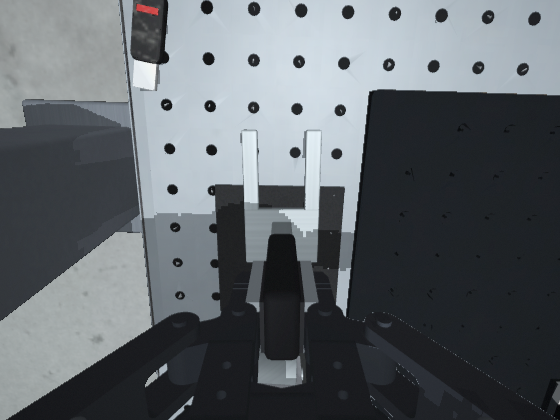

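Gripped. Lift 8 mm, shift 38 mm back, set down.

```bash
python3 -m handwheel '[{"dx":0,"dy":-0.004,"dz":0,"wx":0,"wy":0,"wz":0},{"dx":0,"dy":-0.005,"dz":0,"wx":0,"wy":0,"wz":0},{"dx":0.008,"dy":0,"dz":-0.001,"wx":0,"wy":0,"wz":0},{"dx":0.01,"dy":0,"dz":-0.001,"wx":0,"wy":0,"wz":0},{"dx":0.01,"dy":0,"dz":0,"wx":0,"wy":0,"wz":0},{"dx":0.0095,"dy":0,"dz":0,"wx":0,"wy":0,"wz":0},{"dx":0,"dy":0.004,"dz":0,"wx":0,"wy":0,"wz":0},{"dx":0,"dy":0.003,"dz":0,"wx":0,"wy":0,"wz":0},{"dx":0,"dy":0.002,"dz":0,"wx":0,"wy":0,"wz":0},{"dx":0,"dy":0,"dz":0,"wx":0,"wy":0,"wz":0},{"dx":0,"dy":0,"dz":0,"wx":0,"wy":0,"wz":0}]'
python3 - <<'E'
from h import *
f=grab('wrist','w48.png');delta([.498,.0708,.0799])
E
```

```text
t: 57.85
eef_pos: [0.4974, 0.0706, 0.08]
ee_rot: [0.508, -0.492, 0.493, -0.507]
force: [-4.8, -6.2, 10.7]
grip_width: 0.0131
tool d mm [-0.2  0.1  0.6] x-heading -88.24 tilt(y axis) [ 4.0e-04 -1.7e-03 -1.0e+00] pos [0.4974 0.0706 0.08  ] j [-0.03  0.29 -0.39  0.88 -0.    1.51] t 57.9
```

View pics/w48.png

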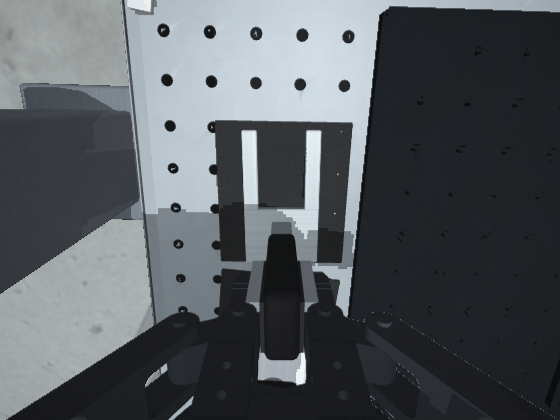

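Fork in full contact, wholly on the mat. Release, rise straight up and check everything.

```bash
python3 -m handwheel '[{"dx":0,"dy":0,"dz":0,"wx":0,"wy":0,"wz":0},{"dx":0,"dy":0,"dz":0,"wx":0,"wy":0,"wz":0},{"dx":0,"dy":0,"dz":0,"wx":0,"wy":0,"wz":0},{"dx":0,"dy":0,"dz":0,"wx":0,"wy":0,"wz":0},{"dx":0,"dy":0,"dz":0,"wx":0,"wy":0,"wz":0},{"dx":0,"dy":0,"dz":0,"wx":0,"wy":0,"wz":0}]' 1
python3 -m handwheel '[{"dx":0,"dy":-0.01,"dz":0,"wx":0,"wy":0,"wz":0},{"dx":0,"dy":-0.02,"dz":0,"wx":0,"wy":0,"wz":0},{"dx":0,"dy":-0.03,"dz":0,"wx":0,"wy":0,"wz":0},{"dx":0,"dy":-0.035,"dz":0,"wx":0,"wy":0,"wz":0},{"dx":0,"dy":-0.035,"dz":0,"wx":0,"wy":0,"wz":0},{"dx":0.03,"dy":-0.035,"dz":0,"wx":0,"wy":0,"wz":0},{"dx":0.03,"dy":-0.03,"dz":0,"wx":0,"wy":0,"wz":0},{"dx":0.03,"dy":0,"dz":0,"wx":0,"wy":0,"wz":0},{"dx":0.03,"dy":0,"dz":0,"wx":0,"wy":0,"wz":0},{"dx":0,"dy":0,"dz":0,"wx":0,"wy":0,"wz":0},{"dx":0,"dy":0,"dz":0,"wx":0,"wy":0,"wz":0}]'
python3 - <<'E'
from h import *
f=grab('wrist','w49.png');delta([.498,.0708,.08])
P=cloud(f); q=P[(abs(P[...,2]-.099)<.0025)&(abs(P[...,0]-.49)<.06)&(abs(P[...,1]-.08)<.05)]
print('fork handle',len(q),cv2.minAreaRect((q[:,:2]*1000).astype(np.float32)) if len(q)>5 else'')
q=P[(abs(P[...,2]-.1175)<.0025)&(abs(P[...,0]-.49)<.05)&(abs(P[...,1]+.01)<.05)]
print('roller handle',len(q), cv2.minAreaRect((q[:,:2]*1000).astype(np.float32)) if len(q)>5 else '')
hsv=cv2.cvtColor(f['image'],cv2.COLOR_RGB2HSV)
m=((hsv[...,0]<20)&(hsv[...,1]>70)&(hsv[...,2]>150)).astype(np.uint8);C,_=cv2.findContours(m,0,cv2.CHAIN_APPROX_NONE)
for cc in C:
    if cv2.contourArea(cc)>150: print('boss',cv2.fitEllipse(np.array([onplane(f,a,b,.049)[:2]*1000 for a,b in cc[:,0]],np.float32))[:2])
g=grab('scene','sc49.png')
E
```

```text
t: 58.4
eef_pos: [0.4975, 0.0712, 0.0793]
ee_rot: [0.508, -0.492, 0.492, -0.508]
force: [-0.0, -0.1, 0.7]
grip_width: 0.0835
t: 59.32
eef_pos: [0.5011, -0.0466, 0.2704]
ee_rot: [-0.507, 0.493, -0.493, 0.507]
force: [-0.5, 0.0, 0.1]
grip_width: 0.0855
tool d mm [-116.4  190.4    0.6] x-heading -88.31 tilt(y axis) [-4.e-04  4.e-04 -1.e+00] pos [ 0.5009 -0.0457  0.2703] j [-0.26  0.17 -0.04  1.36  0.    1.28] t 59.3667
fork handle 669 ((497.6032409667969, 70.5537109375), (13.072122573852539, 29.337547302246094), 1.4780598878860474)
roller handle 895 ((494.8024597167969, -4.913686752319336), (23.282215118408203, 27.062562942504883), 88.40355682373047)
boss ((501.41632080078125, -284.63531494140625), (23.913026809692383, 24.26466941833496))
boss ((503.7499694824219, -218.61509704589844), (23.932373046875, 24.3082332611084))
boss ((506.53411865234375, -152.7527618408203), (24.180238723754883, 24.46171760559082))
```

View pics/w49.png

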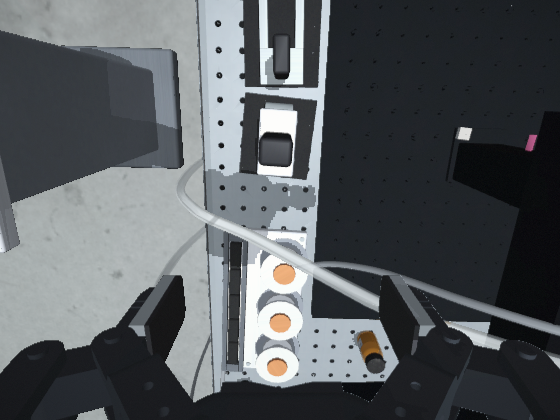

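View pics/sc49.png

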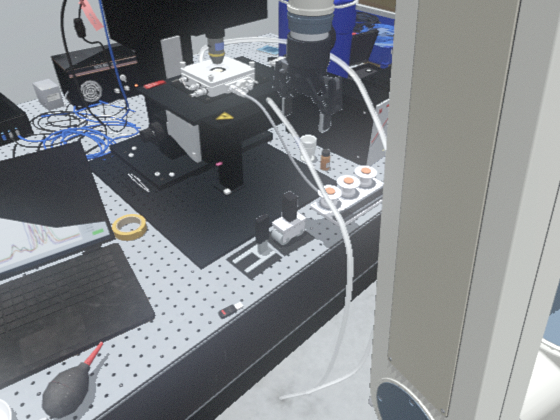

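The pictures show the fork and roller upright on the mats and the three holders in their bays. The usb stick (231,310) and vial (325,160) are where they started. The robot touches nothing, so I'm handing in.

```bash
python3 -c "
from station import manip
print(manip.job_done(), manip.get_state()['t'])"
```

```text
the job is handed in; nothing more can be done
the job is handed in; nothing more can be done
```

The job is done and handed in at about 59 s. I carried all three holders level on the fork and stood them in the bays. I then rolled the strip out and back with about 30–40 N down, and put both tools back upright on the mats.

What the last checks showed:
- **Holders:** their centres measured within about 0.6 mm of the bay centres.
- **Strip:** by depth reading, all five segments sat level at about 20.8 mm against a rail reading of 19.8 mm, so all are seated flat.
- **Tools:** the fork is at (0.498, 0.071), wholly on the left mat, and the roller is at (0.495, −0.005), well on the right mat.
- **Other things:** the usb stick and vial are where they started in the pictures.

- **Fork moved:** after I first set the fork down, it was found about 38 mm to the left, with its tines off the mat. I took this to be the knock you warned of, as my gripper had already risen clear. I picked the fork up again and reset it after rolling.
- **Hoses:** the hoses seen over the tray turned out not to be solid. The fork passed through one with no change in force.
- **Disagreements:** none of the last checks failed. The cameras differed by up to about 2 mm on positions, and I went by the wrist camera for the close work.

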